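# Lock the feeder's new wheels with retaining rings and refit its guard

### The job

The power feeder lies on its side with new orange wheels standing loose on its spindles: with the ring pliers, spread a retaining ring from the mat, slide it over the spindle's end and let it snap into the groove on top of the hub, one for every wheel that is there, and stand the pliers back upright in their pocket in the wooden block. Then, with all the wheels locked, snap the yellow guard bar fully home in the feeder's two spring clips, centred. Leave the oil bottle, offcut, spanner, tin and old wheel where they are.

Things in the scene. Friction and masses are not known exactly. Their poses are not given: they have to be found in the camera images.
- ring1: Dark steel retaining ring, 4 thick, relaxed bore 32, outside 43, with two straight lugs (to x = 38) along an open gap. Origin: centre of the bore on the underside; +x to the middle of the gap, z up. Relaxed gap 24 wide at x = 25, 20 at x = 31, 17 at x = 35: set the pliers' tips down in it about x = 31. Lies flat on the mat. Four rings: at least one is spare
- ring2: Retaining ring, all four alike (sizes under ring1). Spread by the squeezed pliers its lug faces stand parallel to x and 51 apart, pushing back with 2 to 6 N each; the bore then clears a 36 spindle by about 2 all round when the ring's origin lies 4.5 behind the spindle's axis (away from the gap), and 2 to 6.5 behind still passes
- ring3: Retaining ring, all four alike (sizes under ring1). Let go round the groove it springs shut and centres itself; let go off a spindle it drops. While the pliers carry it its pose is still given
- ring4: Retaining ring, all four alike (sizes under ring1)
- wheel1: orange feed wheel with aluminium hub, diameter 110, standing loose on the left (+y of the feeder) spindle; origin at the centre of its underside, z up along the spindle, hub top face 48 above the origin; None if that spindle carries no wheel this time
- spindle1 (a point): left (+y of the feeder) upright steel spindle: a point on its axis at the lower edge of the ring groove, level with the top of the wheel's hub. Groove 31 in diameter from 0 to 6 above this point, then a land 36 in diameter up to 13, then a cone to 22 at 20, the spindle's end. Frame of the feeder
- wheel2: orange feed wheel with aluminium hub, diameter 110, standing loose on the middle spindle; origin at the centre of its underside, z up along the spindle, hub top face 48 above the origin; None if that spindle carries no wheel this time
- spindle2 (a point): middle upright steel spindle: a point on its axis at the lower edge of the ring groove, level with the top of the wheel's hub. Groove 31 in diameter from 0 to 6 above this point, then a land 36 in diameter up to 13, then a cone to 22 at 20, the spindle's end. Frame of the feeder
- wheel3: orange feed wheel with aluminium hub, diameter 110, standing loose on the right (-y of the feeder) spindle; origin at the centre of its underside, z up along the spindle, hub top face 48 above the origin; None if that spindle carries no wheel this time
- spindle3 (a point): right (-y of the feeder) upright steel spindle: a point on its axis at the lower edge of the ring groove, level with the top of the wheel's hub. Groove 31 in diameter from 0 to 6 above this point, then a land 36 in diameter up to 13, then a cone to 22 at 20, the spindle's end. Frame of the feeder
- feeder: blue power feeder laid on its side, fixed; origin under the middle of its 150 x 400 x 55 housing, z up; three spindles in a row along its y axis, 125 apart, at x = 0; guard clips on its -x (robot) side, grey motor on its +x side, none of it above 150
- guard_seat (a point): where the middle of the guard's axis lies when fully home; frame of the feeder, guard along y. Sprung steel C-clips 16 wide at y = +-110 open upwards: lips 17 above this point, throat 16 wide 9 above it. The guard snaps in under a straight push down of 10 to 15 N. Between the clips fingers have air for 50 below and, towards the wheels, 45 beside
- guard: yellow guard bar, tube of diameter 22 with square black rubber caps 28 x 28, over all 316 long, about 220 g; origin on its axis at the middle, length along its own y (either way round will do); lies flat on the table at the start, axis 14 up
- pliers: ring pliers, tips down in the tool block, 143 tall, 150 g, symmetric; origin between the tips' lower ends, z up, tips spread along +-y. Joint plate 50 wide (y) x 13 at z = 49 to 61. Squeezing the handles SPREADS the tips: flat blades 8 wide (x), 14 high, 6 over both outsides relaxed, 51 at the stop; between, they swing 1.5 lower than relaxed. Squeezed in a ring's gap they carry it by friction
- pliers_grip (a point): between the red handles, 109 above the tips, frame of the pliers: grip here, fingers closing along y. Handles 16 wide (x); over their outsides 70 relaxed (upright flats 0 to 18 above this point), 25 at the stop (upright flats 0 to 19 below it). They push back 4 N relaxed, 13 N at the stop with a ring. At 66 the fingers hold them, tips nearly shut; worked, they may creep some mm in the fingers
- pliers_l (a joint): how far the handles are squeezed: 0 relaxed, 0.396 at the stop (rad, each handle)
- stand: fixed wooden tool block 60 x 90 x 56 high; origin under its middle, z up; in its top a pocket 20 (x) x 38 (y), 52 deep, takes the pliers' nose. Stowed, the pliers' joint plate rests on the top across the pocket: pliers' origin 7 above the block's origin, frames parallel or half a turn apart
- mat: fixed beige rubber mat 170 x 170 x 3; origin under its middle; rings lie on it, undersides 3 above the table
- oil_bottle: yellow oil bottle, diameter 52, 135 tall, bystander; origin under its middle
- offcut: pale wooden offcut 50 x 110 x 30, bystander; origin under its middle
- spanner: steel spanner 170 long, bystander; origin under its middle
- tin: open steel tin, diameter 68, 55 tall, bystander; origin under its middle
- old_wheel: worn black feed wheel, diameter 110, 48 tall, lying on the table, bystander; origin under its middle

How it is judged:
By the outcome, as a careful person would: the job done as asked, in the order asked, and still so for the second after the job is handed in, with the robot touching nothing.
Of wheel1, wheel2, wheel3 only 2 to 3 are there at a start; the rules pass over those that are not, and their reading is None.
At some moment in a run one of guard, ring1, ring2, ring3, ring4 may be knocked a few centimetres aside while the robot is not near it.
It also fails if it takes over 210 s, if anything falls off the work surface, if the arm or the gripper's body presses on something with over 40 N, if the wrist force passes 120 N, or if a joint passes its speed limit or range.

### The arm

A 7-joint arm with a two-finger parallel gripper is mounted at the origin on the work surface. World frame = base frame: x ahead of the robot, y to its left, z up, the work surface at z = 0. Lengths are in mm, angles in rad, forces in N, time in s.
With the tool pointing down it reaches from about 425 to 950 mm from the base axis. Payload 16.7 kg.
Tool frame: the origin (TCP) lies midway between the tips of the shut fingers; the grasp point (between the pads) lies 19 mm behind it; z points along the fingers, y is the line along which they close (so a half turn about z gives the same grasp; the last joint's range is limited). The gripper opens to 94 mm and grips with 3 to 60 N. Pads are 16 mm wide; open, the fingers measure 119 mm over their backs; the gripper's body (75 mm by 177 mm) begins 78 mm behind the grasp point.
Start: joints at [1.165, 0.426, 0.074, 1.606, -0.034, 1.111, -0.067], TCP at [171.411, -652.834, 205.467] pointing down, gripper open.
Joint ranges: [-2.85, 2.85], [-0.5, 2.14], [-1.23, 1.37], [0.21, 2.46], [-1.02, 4.16], [0.16, 2.05], [-2.73, 2.73]. Speed limits (rad/s): [1.89, 1.89, 2.39, 2.39, 3.01, 3.01, 3.01].

### API

Orientations are given as a 3x3 rotation matrix whose columns are the frame's x, y, z axes.
In Python, from workcell import bot, snapshot gives the robot as it stands.
- The arm moves only by the tool play_rows, never from a script. Its argument "deltas" is one flat list of numbers, 6 for each row, row after row: the shift along the tool's x, y, z in mm, then the turn, a rotation vector about the tool's x, y, z in degrees. In form: [tx, ty, tz, rx, ry, rz, tx, ty, tz, rx, ry, rz, ...]. A call has 1 to 10 rows; each row shifts and turns the commanded pose from where the row before left it, along the tool's axes as they then stand; what a row does not reach is not made up. A row lasts 1/8 s, in which the tool goes at most 62.5 mm and 10.7 degrees, less where a joint would pass 70% of its speed; a pose out of reach is approached as far as the arm can. A call with a gripper value outside its range is refused whole. "grip" is the finger opening in mm, from 0 to 94, set as the call begins (left out, the last holds). The fingers move at their own pace and stop on an object; the grip force is fixed at half the most. Time passes only in rows, so rows that do not move let the fingers close. It gives the time, the measured TCP pose, the force, the opening and the grip force at its end, in the units of the state.
- bot.get_obs(): the state, without advancing time (a new reading comes with each control period).
- snapshot(name): name is "scene" or "side" or "wrist"; returns a dict with "frame" (400x640x3 uint8, red, green, blue), "vfov" (degrees; the focal length in pixels is half the picture's height over the tangent of half this angle, whatever the lens; pixels are square), "cx", "cy" (the principal point, pixels), "xyz" and "rotation" of the camera in the world. Camera axes: x right, y up, looking along -z (the intrinsics and any distortion apply to the point x, -y, -z); pixel columns grow to the right and rows downward; lengths in mm; the calibration is good to about 2 mm. A picture is of the moment at which its call begins. There is no depth.
- bot.job_done(): hands the job in; it is judged then, once.
The state is a dict: "clock": time; "joints": joint angles; "joint_vel": joint speeds; "joint_efforts": joint torques, N m; "tcp_pos": TCP position; "orientation": TCP orientation; "force": force on the tool from outside, world axes, zero at the start; "moment": the same for the moment, N m; "gripper_width": finger opening in mm; "grip_force": force on a finger pad.
Only numpy, scipy, OpenCV 4.12 (cv2) and the standard library are available. Lean on these libraries where they do the work, as an engineer would, in place of code of your own. Each camera call takes 0.05 s, during which the arm holds its last target. There are 200 camera calls.

## Working session

There is one attempt and no reset: what is moved stays moved. The work goes in short steps, Python scripts to look and compute and a tool call to move; the robot and the scene stay as the last step left them, time stands still between calls to the robot, and variables do not carry over. Pictures are saved under pics/ and viewed, at most 14 in all, crops included, and the job is handed in when it is done.

Besides the shell and the picture viewer there is one more tool, called after "Emit:" by a JSON object that holds its "name" and its "arguments". play_rows: Moves the arm, as the interface text tells. Its arguments: {"type":"object","properties":{"deltas":{"type":"array","items":{"type":"number"}},"grip":{"type":"number"}},"required":["deltas"]}

```bash
ls; mkdir -p pics
python3 - <<'E'
from workcell import bot, snapshot
import cv2, numpy as np, json
o=bot.get_obs(); print({k:np.round(v,3).tolist() for k,v in o.items()})
for n in ["scene","side","wrist"]:
    s=snapshot(n); cv2.imwrite(f"pics/{n}0.png",s["frame"][:,:,::-1])
    print(n,{k:(np.round(v,4).tolist() if k!="frame" else 0) for k,v in s.items()})
E
```

```text
pics
{'clock': 0.0, 'joints': [1.165, 0.427, 0.074, 1.607, -0.034, 1.111, -0.067], 'joint_vel': [-0.001, -0.001, 0.0, -0.001, 0.002, -0.0, -0.0], 'joint_efforts': [-0.002, -93.58, 3.666, -45.418, -0.049, 0.02, 0.0], 'tcp_pos': [171.27, -652.43, 204.771], 'orientation': [[0.967, 0.254, -0.0], [0.254, -0.967, 0.001], [-0.0, -0.001, -1.0]], 'force': [-0.99, 0.539, -0.275], 'moment': [-0.065, -0.012, 0.008], 'grip_force': 0.0, 'gripper_width': 93.864}
scene {'frame': 0, 'vfov': 53.1207, 'cx': 310.6938, 'cy': 193.5118, 'xyz': [928.1839, -662.2985, 708.255], 'rotation': [[0.8863, -0.2778, 0.3706], [0.4629, 0.5558, -0.6905], [-0.0142, 0.7835, 0.6212]]}
side {'frame': 0, 'vfov': 47.2944, 'cx': 319.8544, 'cy': 201.0077, 'xyz': [253.8662, 1127.2082, 777.0736], 'rotation': [[-0.9674, 0.113, -0.2265], [-0.2523, -0.5041, 0.826], [-0.0209, 0.8562, 0.5161]]}
wrist {'frame': 0, 'vfov': 66.2204, 'cx': 317.5808, 'cy': 195.0854, 'xyz': [245.2945, -634.0892, 384.1044], 'rotation': [[0.2541, 0.9332, 0.2542], [-0.9672, 0.2457, 0.0648], [-0.002, -0.2623, 0.965]]}
```

View pics/scene0.png

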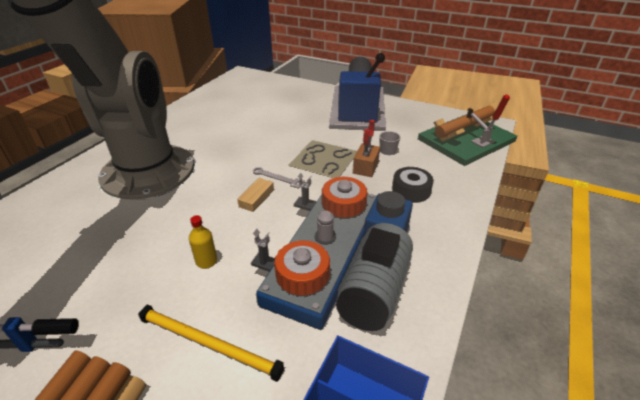

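View pics/side0.png

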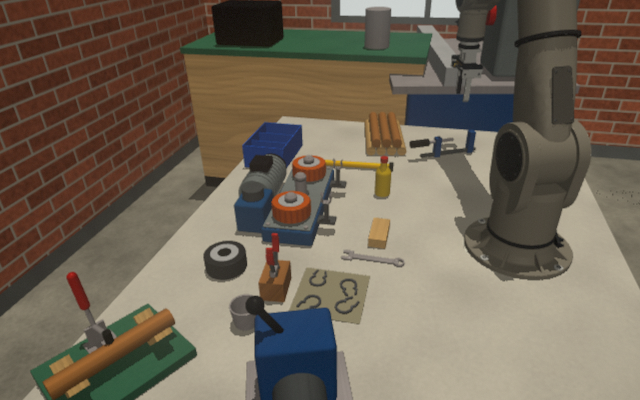

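Both views show wheels on the spindles nearest to and farthest from the mat, with the middle spindle bare. In the scene view the hubs are at about (345,186) and (303,256). The block with the pliers is at about (367,158), the four rings are on the mat at about (322,158), and the guard runs from (145,314) to (278,370).

```bash
cat > h.py <<'E'
from workcell import bot, snapshot
import cv2, numpy as np
def cam(n,save=None):
    s=snapshot(n); s["f"]=200/np.tan(np.radians(s["vfov"]/2)); s["R"]=np.array(s["rotation"]); s["c"]=np.array(s["xyz"])
    if save: cv2.imwrite(f"pics/{save}.png",s["frame"][:,:,::-1])
    return s
def ray(s,uv):
    uv=np.atleast_2d(np.array(uv,float)); d=np.c_[(uv[:,0]-s["cx"])/s["f"],-(uv[:,1]-s["cy"])/s["f"],-np.ones(len(uv))]
    return d@s["R"].T
def onz(s,uv,z):
    d=ray(s,uv); return s["c"]+d*((z-s["c"][2])/d[:,2])[:,None]
def proj(s,p):
    q=(np.atleast_2d(p)-s["c"])@s["R"]; return np.c_[s["cx"]+s["f"]*q[:,0]/-q[:,2], s["cy"]-s["f"]*q[:,1]/-q[:,2]]
def tri(s1,u1,s2,u2):
    A=0;b=0
    for s,u in((s1,u1),(s2,u2)):
        d=ray(s,u)[0]; d/=np.linalg.norm(d); M=np.eye(3)-np.outer(d,d); A=A+M; b=b+M@s["c"]
    return np.linalg.solve(A,b)
def mask(s,lo,hi):
    return cv2.inRange(cv2.cvtColor(s["frame"],cv2.COLOR_RGB2HSV),np.array(lo),np.array(hi))
def blobs(m,amin=30):
    cs,_=cv2.findContours(m,cv2.RETR_EXTERNAL,cv2.CHAIN_APPROX_NONE)
    return sorted([c for c in cs if cv2.contourArea(c)>amin],key=cv2.contourArea,reverse=True)
def tool(d):  # world vector -> tool axes
    return np.array(bot.get_obs()["orientation"]).T@np.array(d)
E
python3 - <<'E'
from h import *
np.set_printoptions(precision=1,suppress=True)
a=cam("scene");b=cam("side")
print("mat",onz(a,[(313,140),(356,152),(335,178),(290,163)],3),onz(b,[(302,270),(369,274),(357,320),(292,312)],3))
print("hub1",tri(a,(345,185),b,(291,199)),"hub3",tri(a,(302,254),b,(308,160)), "sp2",tri(a,(326,215),b,(300,177)))
print("stand",onz(a,[(367,158)],56),onz(b,[(275,275)],56))
print("guard",onz(a,[(145,314),(278,370)],14))
print("clips",tri(a,(304,178),b,(333,206)),tri(a,(262,234),b,(337,172)))
for n,s in(("a",a),("b",b)):
  for c in blobs(mask(s,(3,170,90),(14,255,255)),100)[:4]: print(n,cv2.fitEllipse(c))
E
```

```text
mat [[378.3 385.8   3. ]
 [538.7 380.4   3. ]
 [537.8 220.    3. ]
 [377.7 229.4   3. ]] [[550.8 238.7   3. ]
 [377.2 214.5   3. ]
 [377.6 380.    3. ]
 [530.2 390.4   3. ]]
hub1 [630.6  69.  110.9] hub3 [ 649.2 -182.   113.1] sp2 [640.5 -56.6 115.5]
stand [[609.5 286.1  56. ]] [[588.8 332.4  56. ]]
guard [[ 394.8 -392.    14. ]
 [ 697.8 -369.3   14. ]]
clips [513.3  63.9  98.8] [ 540.  -155.3   96. ]
a ((301.6506652832031, 267.0683898925781), (52.8476676940918, 54.694522857666016), 40.1998291015625)
a ((344.3439636230469, 195.7848663330078), (39.00448989868164, 41.9361572265625), 112.51998138427734)
a ((62.797977447509766, 377.2286682128906), (15.146628379821777, 75.24077606201172), 39.81938171386719)
a ((84.23775482177734, 380.15081787109375), (17.588491439819336, 62.06669616699219), 39.640052795410156)
b ((290.4886779785156, 206.4851531982422), (31.808504104614258, 35.284358978271484), 80.4891128540039)
b ((63.55521774291992, 377.6884765625), (13.754225730895996, 47.16691970825195), 57.545066833496094)
b ((308.8546447753906, 166.5141143798828), (24.9888858795166, 28.9295654296875), 94.44293212890625)
```

View pics/wrist0.png

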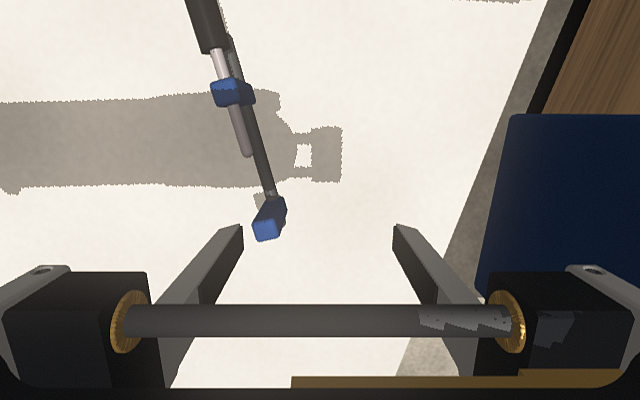

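The wrist view shows only the clamp on the bench and the open fingers at the bottom. I'll fly over the feeder for a closer look.

Emit:
{"name": "play_rows", "arguments": {"deltas": [0,0,-60,0,0,7.35,0,0,-60,0,0,7.35,50,-29,-4,0,0,0,50,-29,-4,0,0,0,50,-29,-4,0,0,0,50,-29,-4,0,0,0,50,-29,-4,0,0,0,50,-29,-4,0,0,0,50,-29,-4,0,0,0]}}

```text
clock: 1.38
tcp_pos: [522.8, -448.7, 353.7]
orientation: [[1.0, 0.0, 0.0], [0.0, -1.0, -0.0], [0.0, 0.0, -1.0]]
force: [0.2, -1.0, 0.1]
gripper_width: 94.0
grip_force: 0.0
```

Emit:
{"name": "play_rows", "arguments": {"deltas": [10,-56,0,0,0,0,10,-56,0,0,0,0,10,-56,0,0,0,0,10,-56,0,0,0,0,10,-56,0,0,0,0,10,-56,0,0,0,0,10,-56,0,0,0,0,0,0,0,0,0,0,0,0,0,0,0,0]}}

```text
clock: 2.5
tcp_pos: [591.2, -58.4, 353.4]
orientation: [[1.0, 0.0, -0.0], [0.0, -1.0, -0.0], [-0.0, 0.0, -1.0]]
force: [-1.1, -0.8, 0.1]
gripper_width: 93.9
grip_force: 0.0
```

Run:
```python
from h import *
cam("wrist","w1")
```

```text
(no output)
```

View pics/w1.png

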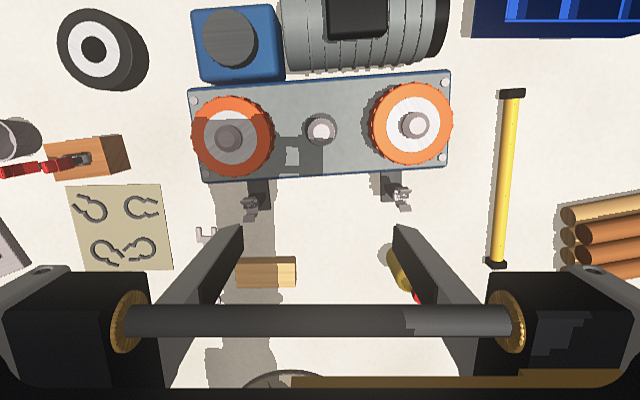

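The wrist view shows the feeder's three spindle ends at about (228,138), (320,130) and (413,125), and the clips at (256,198) and (400,195). The guard runs from (512,93) to (496,263). The mat with four rings is at (120,225), and the block with pliers at (88,158).

```bash
cat >> h.py <<'E'
def holes(s,lo,hi,amin=40,amax=1e9):
    m=mask(s,lo,hi); cs,h=cv2.findContours(m,cv2.RETR_CCOMP,cv2.CHAIN_APPROX_NONE)
    return [cv2.fitEllipse(c) for c,k in zip(cs,h[0]) if k[3]>=0 and amin<cv2.contourArea(c)<amax]
E
python3 - <<'E'
from h import *
np.set_printoptions(precision=1,suppress=True)
S={n:cam(n) for n in("scene","side","wrist")}
H={}
for n,s in S.items():
    H[n]=sorted(holes(s,(2,150,60),(16,255,255),60),key=lambda e:e[0][0]); print(n,[tuple(np.round(np.r_[e[0],e[1]],1)) for e in H[n]])
w=S["wrist"]
pts={"sp1":(228,138),"sp2":(320,130),"sp3":(413,125)}
print(onz(w,list(pts.values()),125))
# yellow guard
c=blobs(mask(w,(20,120,120),(32,255,255)))[0]; r=cv2.minAreaRect(c); print("guard",r,onz(w,cv2.boxPoints(r),20))
# rings / mat
print("mat",onz(w,[(65,187),(159,184),(174,268),(79,272)],3))
f=w["frame"][180:280,60:180]; g=cv2.resize(f,None,fx=6,fy=6,interpolation=cv2.INTER_CUBIC)
print("stand top",onz(w,[(75,139),(123,135),(131,174),(45,178)],56))
print("corners",onz(w,[(188,88),(450,70),(447,166),(205,182)],55))
print("clips",onz(w,[(253,200),(402,197)],100))
E
```

```text
scene [(np.float64(301.7), np.float64(259.2), np.float64(29.6), np.float64(38.6)), (np.float64(344.1), np.float64(188.8), np.float64(21.0), np.float64(32.0))]
side []
wrist [(np.float64(229.3), np.float64(137.2), np.float64(53.6), np.float64(57.4)), (np.float64(410.3), np.float64(122.9), np.float64(67.4), np.float64(75.2)), (np.float64(412.0), np.float64(123.8), np.float64(54.3), np.float64(58.9)), (np.float64(596.1), np.float64(235.4), np.float64(10.4), np.float64(11.3))]
[[ 634.4   57.6  125. ]
 [ 644.5  -63.1  125. ]
 [ 650.6 -183.7  125. ]]
guard ((504.4801940917969, 179.19802856445312), (11.542431831359863, 164.28065490722656), 5.710592269897461) [[ 403.2 -377.5   20. ]
 [ 689.7 -361.6   20. ]
 [ 687.9 -380.2   20. ]
 [ 400.8 -399.    20. ]]
mat [[539.1 389.4   3. ]
 [544.3 221.4   3. ]
 [379.3 215.4   3. ]
 [371.  399.1   3. ]]
stand top [[627.7 312.5  56. ]
 [633.6 237.8  56. ]
 [572.9 235.3  56. ]
 [566.7 372.9  56. ]]
corners [[ 701.6  131.    55. ]
 [ 725.6 -252.4   55. ]
 [ 584.7 -263.4   55. ]
 [ 559.5  119.9   55. ]]
clips [[ 542.5   35.1  100. ]
 [ 546.7 -183.4  100. ]]
```

Run:
```python
from h import *
np.set_printoptions(precision=1,suppress=True)
S={n:cam(n) for n in("scene","side","wrist")}; w=S["wrist"]; a=S["scene"]; b=S["side"]
print(w["c"],w["R"],bot.get_obs()["tcp_pos"])
print("hub3",tri(a,(301.7,259.2),w,(412,123.8)),"hub1",tri(a,(344.1,188.8),w,(229.3,137.2)))
print("tip",[tri(a,u,w,v) for u,v in(((345,185),(228,138)),((326,215),(320,130)),((302,254),(413,125)))])
t=np.array(bot.get_obs()["tcp_pos"]); print("fingers",proj(w,[t+[8,47,0],t+[8,-47,0]]))
big=np.zeros((600,800,3),np.uint8)
def put(s,x0,y0,ww,hh,f,X,Y):
    c=cv2.resize(s["frame"][y0:y0+hh,x0:x0+ww],None,fx=f,fy=f,interpolation=cv2.INTER_CUBIC); big[Y:Y+c.shape[0],X:X+c.shape[1]]=c
put(w,60,125,120,150,4,0,0); put(w,180,60,100,150,3,490,0); put(a,240,160,160,150,1,490,450); put(w,370,90,50,50,3,650,450)
cv2.imwrite("pics/m1.png",big[:,:,::-1])
```

```text
[667.6 -59.5 532.8] [[-0.   1.   0.3]
 [-1.  -0.  -0. ]
 [-0.  -0.3  1. ]] [591.2 -58.5 353.5]
hub3 [ 651.  -187.9  104.6] hub1 [633.4  62.  104.8]
tip [array([634.5,  60.7, 117.8]), array([644.1, -62.6, 121.5]), array([ 650.3, -185.5,  117.2])]
fingers [[240.7 225.6]
 [391.7 225.5]]
```

View pics/m1.png

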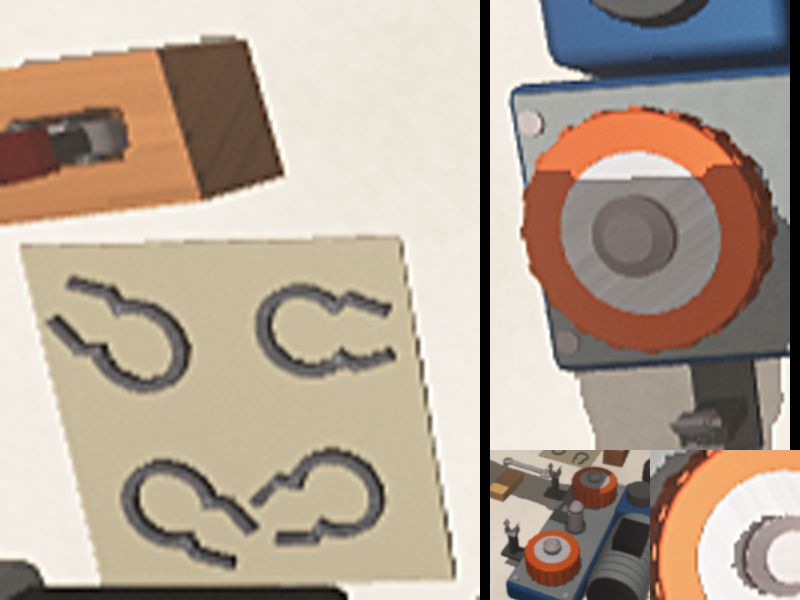

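The enlarged view shows four rings on the mat: gaps facing upper-left, right, lower-right and lower-left, with the two lower rings close to each other. The pliers are in the block with their red handles. I'm moving closer over the mat.

Emit:
{"name": "play_rows", "arguments": {"deltas": [-21,-52,22,0,0,0,-21,-52,22,0,0,0,-21,-52,22,0,0,0,-21,-52,22,0,0,0,-21,-52,22,0,0,0,-21,-52,22,0,0,0,-21,-52,22,0,0,0,0,0,0,0,0,0,0,0,0,0,0,0]}}

```text
clock: 3.98
tcp_pos: [444.5, 305.8, 199.5]
orientation: [[1.0, 0.0, -0.0], [0.0, -1.0, -0.0], [-0.0, 0.0, -1.0]]
force: [0.0, -0.7, 0.8]
gripper_width: 94.2
grip_force: 0.0
```

Run:
```python
from h import *
w=cam("wrist"); np.save("w2.npy",w,allow_pickle=True)
cv2.imwrite("pics/w2.png",cv2.resize(w["frame"][0:290,90:560],None,fx=1.7,fy=1.7,interpolation=cv2.INTER_CUBIC)[:,:,::-1])
```

```text
(no output)
```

View pics/w2.png

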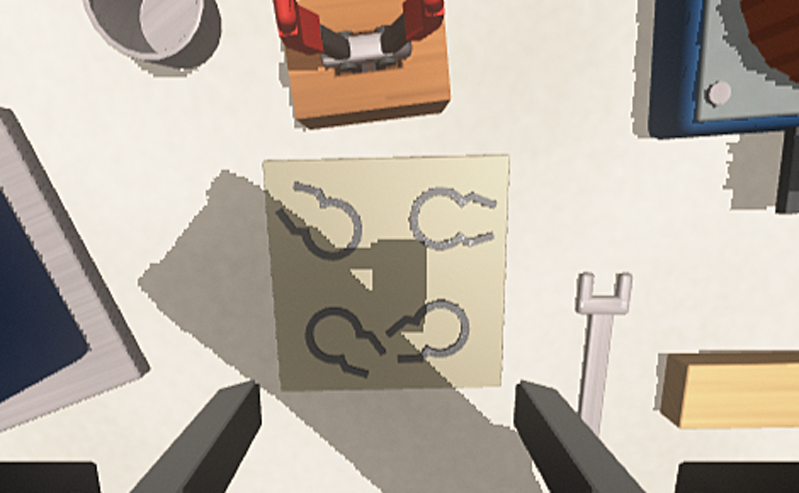

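The close view shows the block's front top edge running from about (265,69) to (354,59) in full-image pixels, with the red handles spread along y. The four rings lie on the mat with clear grey outlines.

```bash
cat >> h.py <<'E'
def topdown(s,z,x0,y0,w,h,k):  # picture of plane z: col=(x-x0)*k,row=(y-y0)*k
    P=np.array([[x0,y0,z],[x0+w,y0,z],[x0+w,y0+h,z],[x0,y0+h,z]],float)
    H=cv2.getPerspectiveTransform(proj(s,P).astype(np.float32),((P[:,:2]-[x0,y0])*k).astype(np.float32))
    return cv2.warpPerspective(s["frame"],H,(int(w*k),int(h*k)),flags=cv2.INTER_LINEAR)
def rings(s,x0=370,y0=212,w=180,h=190,z=5.5,k=4,n=4,smax=45):
    t=topdown(s,z,x0,y0,w,h,k); sat=cv2.cvtColor(t,cv2.COLOR_RGB2HSV)[:,:,1]
    m=((sat<smax)).astype(np.float32)
    R=23*k; yy,xx=np.mgrid[-R:R+1,-R:R+1]; r=np.hypot(xx,yy)/k
    K=np.where((r>16)&(r<21.5),1.,np.where((r<15)|((r>22.5)&(r<23)),-.6,0)).astype(np.float32)
    sc=cv2.filter2D(m,-1,K/ (K>0).sum(),borderType=cv2.BORDER_CONSTANT); out=[]
    Y,X=np.mgrid[:m.shape[0],:m.shape[1]]
    for i in range(n):
        _,v,_,(cx,cy)=cv2.minMaxLoc(sc); d=np.hypot(X-cx,Y-cy)/k
        A=np.arctan2(Y-cy,X-cx); ann=(d>17)&(d<20.5)
        bins=np.array([m[ann&(np.abs(np.angle(np.exp(1j*(A-q))))<.15)].mean() for q in np.radians(np.arange(0,360,3))])
        g=np.angle(((1-bins)*np.exp(1j*np.radians(np.arange(0,360,3)))).sum())
        sel=(m>0)&(d>24)&(d<36)&(np.abs(np.angle(np.exp(1j*(A-g))))<.75)
        th=np.angle(np.exp(1j*A[sel]).sum()) if sel.any() else g
        out.append((round(x0+cx/k,1),round(y0+cy/k,1),round(np.degrees(g),1),round(np.degrees(th),1),round(float(v),2)))
        cv2.circle(sc,(cx,cy),int(20*k),-9,-1)
    return out,(m*255).astype(np.uint8)
E
python3 - <<'E'
from h import *
np.set_printoptions(precision=1,suppress=True)
w=np.load("w2.npy",allow_pickle=True).item()
o,m=rings(w); print(*o,sep="\n"); cv2.imwrite("pics/rm.png",m)
e=onz(w,[(264.7,69.4),(354.1,58.8)],56); print("stand edge",e,np.linalg.norm(e[0]-e[1]))
print("mat",onz(w,np.array([(265,161),(510,155),(500,385),(282,390)])/1.7+[90,0],3))
r=mask(w,(0,170,60),(4,255,255))|mask(w,(175,170,60),(180,255,255))
for c in blobs(r,40)[:3]: print("red",cv2.boundingRect(c))
print("plate",onz(w,np.array([(322,52),(412,47)])/1.7+[90,0],67))
E
```

```text
(421.8, 266.2, np.float64(110.8), np.float64(112.1), 0.82)
(416.8, 345.0, np.float64(-126.1), np.float64(-127.4), 0.82)
(494.5, 344.8, np.float64(55.8), np.float64(55.3), 0.82)
(501.5, 268.2, np.float64(-109.8), np.float64(-99.0), 0.69)
stand edge [[561.  357.2  56. ]
 [570.6 269.8  56. ]] 87.95753593741298
mat [[540.  388.9   3. ]
 [544.  221.1   3. ]
 [376.3 218.4   3. ]
 [372.1 386.1   3. ]]
red (266, 4, 14, 26)
red (252, 0, 12, 13)
plate [[592.9 340.4  67. ]
 [595.3 291.7  67. ]]
```

View pics/rm.png

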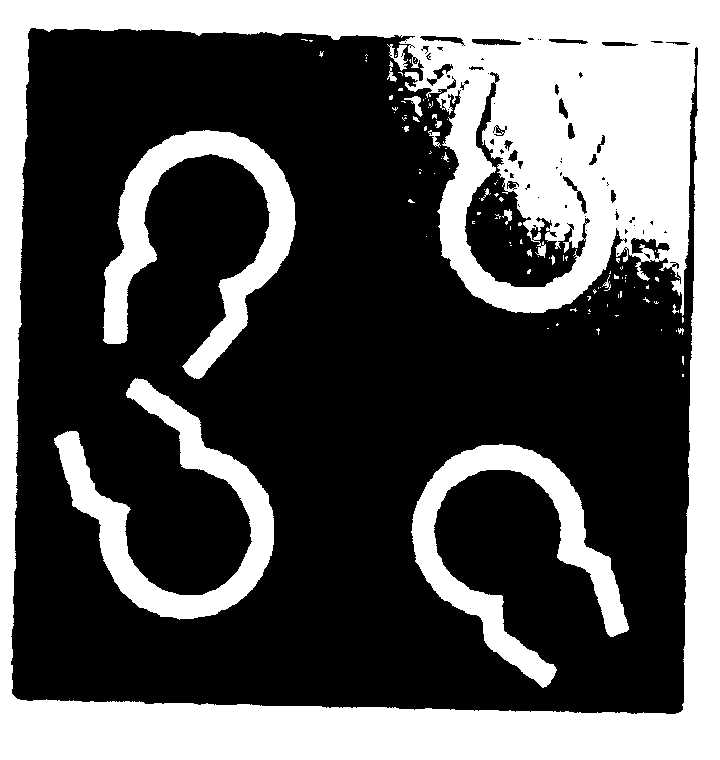

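Emit:
{"name": "play_rows", "arguments": {"deltas": [28,-4,-7,0,0,-2,28,-4,-7,0,0,-2,28,-2,-7,0,0,-1.5,0,0,0,0,0,0,0,0,0,0,0,0]}}

```text
clock: 4.65
tcp_pos: [527.8, 318.2, 220.5]
orientation: [[0.996, 0.094, -0.0], [0.094, -0.996, -0.0], [-0.0, 0.0, -1.0]]
force: [-0.5, 0.3, -0.3]
gripper_width: 94.0
grip_force: 0.0
```

Run:
```python
from h import *
np.set_printoptions(precision=1,suppress=True)
w=cam("wrist"); np.save("w3.npy",w,allow_pickle=True); a=cam("scene"); b=cam("side")
t=topdown(w,56,540,250,110,140,4); u=topdown(w,134,540,250,110,140,4)
cv2.imwrite("pics/st.png",np.hstack([t,np.zeros((560,20,3),np.uint8),u])[::1,:,::-1][:600,:900][:, :800])
print(bot.get_obs()["tcp_pos"],t.shape)
```

```text
[527.4 318.8 220.7] (560, 440, 3)
```

View pics/st.png

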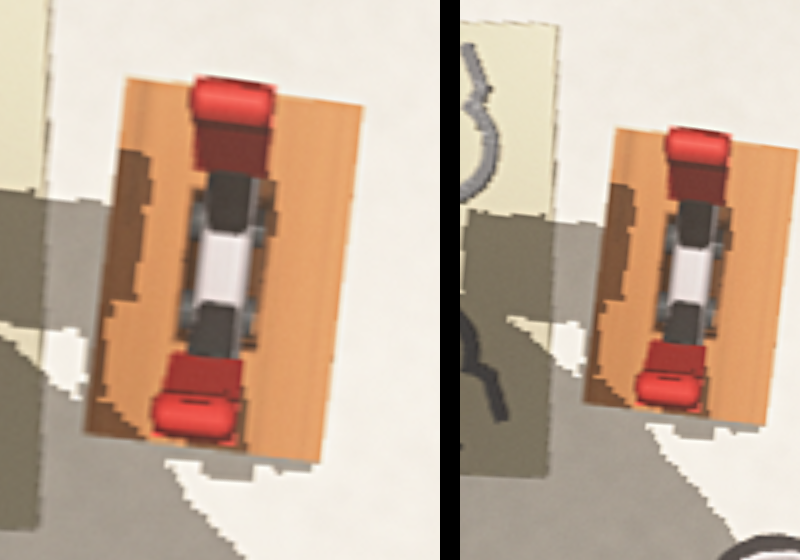

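The rectified view gives the block centre at (596.1,317.4), yaw 6.9°. Its top measures 60 by 90, as it should. The handle midpoint is at (595.8,316.9), so I'm going in to grasp.

Emit:
{"name": "play_rows", "arguments": {"deltas": [34,3.8,0,0,0,0,34,3.9,0,0,0,0,0,0,0,0,0,-1.5,0,0,30,0,0,0,0,0,30,0,0,0,0,0,30,0,0,0,0,0,20,0,0,0,0,0,13.6,0,0,0,0,0,0,0,0,0]}}

```text
clock: 5.92
tcp_pos: [595.9, 318.0, 96.5]
orientation: [[0.992, 0.122, -0.001], [0.122, -0.992, -0.0], [-0.001, 0.0, -1.0]]
force: [-0.5, -0.1, -0.2]
gripper_width: 94.3
grip_force: 0.0
```

Emit:
{"name": "play_rows", "arguments": {"deltas": [0,0,0,0,0,0,0,0,0,0,0,0,0,0,0,0,0,0,0,0,0,0,0,0], "grip": 66}}

```text
clock: 6.42
tcp_pos: [597.0, 318.1, 97.9]
orientation: [[0.993, 0.122, 0.001], [0.122, -0.993, 0.0], [0.001, -0.0, -1.0]]
force: [-0.4, -2.5, 6.8]
gripper_width: 66.4
grip_force: 6.1
```

Run:
```python
from h import *
o=bot.get_obs(); print(np.round(o["joints"],2),np.round(o["tcp_pos"],1),o["gripper_width"],o["grip_force"],np.round(o["force"],1))
print(np.round(o["orientation"],3).tolist())
w=cam("wrist","w4")
for sm in(25,32,38): print(rings(np.load("w3.npy",allow_pickle=True).item(),smax=sm,x0=480,w=70,n=2)[0])
```

```text
[-0.28  0.56 -0.43  1.67  0.27  0.96 -2.25] [597.  318.1  97.9] 66.36583994730081 6.10190283623524 [-0.4 -2.5  6.8]
[[0.993, 0.122, 0.001], [0.122, -0.993, 0.0], [0.001, -0.0, -1.0]]
[(502.0, 268.0, np.float64(-92.7), np.float64(-93.2), 0.71), (531.0, 233.2, np.float64(105.0), np.float64(116.2), 0.48)]
[(501.8, 268.2, np.float64(-92.4), np.float64(-92.6), 0.78), (494.8, 345.0, np.float64(nan), np.float64(nan), 0.52)]
[(501.8, 268.2, np.float64(-92.7), np.float64(-92.4), 0.82), (494.8, 344.8, np.float64(nan), np.float64(nan), 0.56)]h.py:43: RuntimeWarning: Mean of empty slice.
  bins=np.array([m[ann&(np.abs(np.angle(np.exp(1j*(A-q))))<.15)].mean() for q in np.radians(np.arange(0,360,3))])
  ret = ret.dtype.type(ret / rcount)
```

View pics/w4.png

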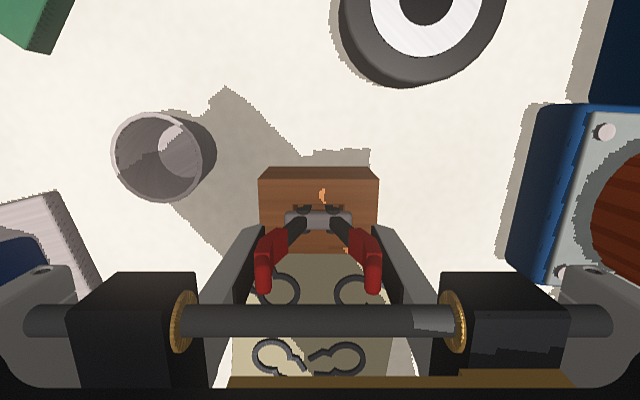

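The wrist view shows both red handles between the pads, at about (265,262) and (368,262). I'm lifting and turning towards ring A, at (494.7,344.8) with its gap at 55.5°.

Emit:
{"name": "play_rows", "arguments": {"deltas": [0,0,-20,0,0,0,0,0,-40,0,0,0,0,0,-40,0,0,0,-26,-20.5,0,0,0,0,-26,-20.5,0,0,0,0,-26,-20.5,0,0,0,0,0,0,0,0,0,10.1,0,0,0,0,0,10.1,0,0,0,0,0,10.1]}}

```text
clock: 7.6
tcp_pos: [510.6, 368.5, 195.2]
orientation: [[0.942, -0.335, -0.005], [-0.335, -0.942, -0.003], [-0.003, 0.005, -1.0]]
force: [-0.0, -0.3, -3.7]
gripper_width: 66.2
grip_force: 4.3
```

Emit:
{"name": "play_rows", "arguments": {"deltas": [0,0,0,0,0,10.1,0,0,0,0,0,10.1,0,0,0,0,0,10.1,0,0,0,0,0,10.1,0,0,0,0,0,10.1,0,0,0,0,0,10.1,0,0,0,0,0,10.1,0,0,0,0,0,10.1,0,0,0,0,0,10.1,0,0,0,0,0,10.1]}}

```text
clock: 8.85
tcp_pos: [524.7, 278.3, 108.9]
orientation: [[0.066, -0.994, -0.084], [-0.996, -0.07, 0.048], [-0.054, 0.081, -0.995]]
force: [3.4, 2.2, -2.4]
gripper_width: 65.5
grip_force: 4.3
```

```bash
cat >> h.py <<'E'
def tool_to(p,yaw=None):  # tool-axis shift to bring TCP to p, and turn rz to reach yaw
    o=bot.get_obs(); R=np.array(o["orientation"]); y=np.degrees(np.arctan2(R[1,0],R[0,0]))
    print("tcp",np.round(o["tcp_pos"],1),"yaw",round(y,2),"f",np.round(o["force"],1),"w",round(o["gripper_width"],1))
    print("shift",np.round(R.T@(np.array(p)-o["tcp_pos"]),1),"rz",None if yaw is None else round((y-yaw+180)%360-180,2))
E
python3 - <<'E'
from h import *
w=cam("wrist","w5"); tool_to((512.3,370.3,130),-124.5)
for sm in(32,45): print(rings(w,smax=sm)[0])
E
```

```text
tcp [524.  270.  108.4] yaw -86.98 f [-2.1 -9.5 -3.5] w 65.9
shift [-101.7    7.7  -15.9] rz 37.52
[(421.8, 266.5, np.float64(112.2), np.float64(113.0), 0.79), (501.8, 268.2, np.float64(-91.4), np.float64(-91.8), 0.78), (495.2, 345.5, np.float64(144.2), np.float64(144.2), 0.54), (530.5, 233.2, np.float64(110.6), np.float64(117.5), 0.53)]
[(501.5, 268.5, np.float64(-90.7), np.float64(-90.9), 0.82), (421.8, 266.2, np.float64(112.1), np.float64(113.3), 0.82), (495.5, 346.0, np.float64(117.8), np.float64(85.5), 0.6), (530.5, 233.2, np.float64(106.8), np.float64(115.4), 0.53)]
```

View pics/w5.png

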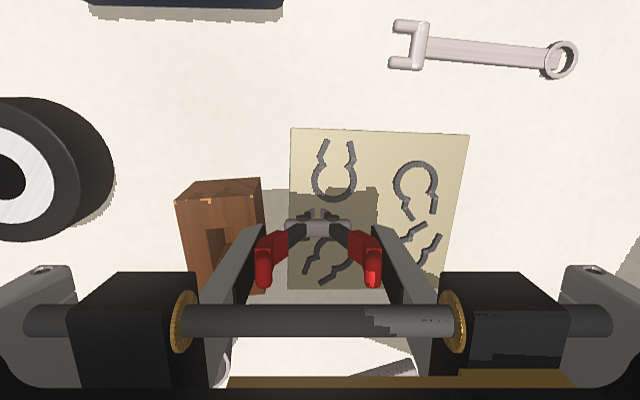

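The view shows the pliers held, but the arm slid during the in-place turn, probably against a joint limit. I'm checking the joints before going on.

Emit:
{"name": "play_rows", "arguments": {"deltas": [0,0,-10,0,0,0,0,0,0,0,0,0]}}

```text
clock: 9.15
tcp_pos: [527.5, 276.3, 119.2]
orientation: [[0.072, -0.994, -0.082], [-0.996, -0.076, 0.055], [-0.061, 0.077, -0.995]]
force: [-0.4, 0.8, -2.3]
gripper_width: 65.9
grip_force: 4.3
```

Run:
```python
from h import *
o=bot.get_obs(); print(np.round(o["joints"],2),np.round(o["joint_vel"],2)); print(np.round(o["orientation"],3)); tool_to((512.3,370.3,200),-124.5)
```

```text
[-1.38  0.93  1.37  1.87 -1.01  1.33 -2.73] [-0.02  0.01 -0.01  0.   -0.01 -0.    0.  ]
[[ 0.072 -0.994 -0.082]
 [-0.996 -0.076  0.055]
 [-0.061  0.077 -0.995]]
tcp [527.5 276.3 119.2] yaw -85.89 f [-0.4  0.8 -2.3] w 65.9
shift [-99.5  14.2 -74. ] rz 38.61
```

Joint 7 turns the other way from what I assumed, so I'm unwinding towards positive yaw. I'll take ring 4 first, with the tool's x axis at about 87°.

Emit:
{"name": "play_rows", "arguments": {"deltas": [0,0,-40,0,0,0,0,0,-40,0,0,0,0,0,0,0,0,-10,0,0,0,0,0,-10,0,0,0,0,0,-10,0,0,0,0,0,-10,0,0,0,0,0,-10,0,0,0,0,0,-10,0,0,0,0,0,-10,0,0,0,0,0,-10]}}

```text
clock: 10.4
tcp_pos: [542.8, 254.9, 177.2]
orientation: [[0.994, -0.063, -0.09], [-0.056, -0.995, 0.079], [-0.094, -0.074, -0.993]]
force: [-0.1, -0.8, -1.4]
gripper_width: 66.0
grip_force: 4.3
```

Run:
```python
from h import *
o=bot.get_obs(); print(np.round(o["joints"],2)); print(np.round(o["orientation"],3)); tool_to((502,237,200),87.4)
```

```text
[-1.22  0.58  1.06  1.81 -0.65  1.19 -1.56]
[[ 0.994 -0.063 -0.09 ]
 [-0.056 -0.995  0.079]
 [-0.094 -0.074 -0.993]]
tcp [542.8 254.9 177.2] yaw -3.23 f [-0.1 -0.8 -1.4] w 66.0
shift [-41.7  18.7 -20.4] rz -90.63
```

Emit:
{"name": "play_rows", "arguments": {"deltas": [0,0,-3,0,0,-10,0,0,-3,0,0,-10,0,0,-3,0,0,-10,0,0,-3,0,0,-10,0,0,-3,0,0,-10,0,0,-3,0,0,-10,0,0,-3,0,0,-10,0,0,-3,0,0,-10,0,0,0,0,0,-10]}}

```text
clock: 11.52
tcp_pos: [545.2, 252.8, 201.4]
orientation: [[0.064, 0.994, -0.089], [0.995, -0.057, 0.079], [0.074, -0.094, -0.993]]
force: [0.3, -0.0, -1.3]
gripper_width: 66.1
grip_force: 4.3
```

```bash
cat >> h.py <<'E'
from scipy.spatial.transform import Rotation as Ro
def goto(p,yaw):  # level pose: rotation vector (tool axes, deg) and the shift along the tool axes AFTER that turn
    o=bot.get_obs(); R=np.array(o["orientation"]); c,s=np.cos(np.radians(yaw)),np.sin(np.radians(yaw))
    T=np.array([[c,s,0],[s,-c,0],[0,0,-1.]]); 
    print("tcp",np.round(o["tcp_pos"],1),"j",np.round(o["joints"],2),"f",np.round(o["force"],1),"w",round(o["gripper_width"],1))
    print("turn",np.round(np.degrees(Ro.from_matrix(R.T@T).as_rotvec()),1),"then shift",np.round(T.T@(np.array(p)-o["tcp_pos"]),1))
E
python3 - <<'E'
from h import *
w=cam("wrist")
for sm in(32,38): print(rings(w,smax=sm)[0])
goto((502,237,200),87.4)
E
```

```text
[(421.8, 266.5, np.float64(112.1), np.float64(112.3), 0.78), (416.8, 344.8, np.float64(-127.6), np.float64(-128.5), 0.74), (494.5, 345.0, np.float64(54.5), np.float64(56.3), 0.73), (501.5, 268.2, np.float64(-80.8), np.float64(-86.8), 0.68)]
[(422.0, 266.5, np.float64(112.6), np.float64(113.4), 0.81), (416.8, 345.0, np.float64(-126.4), np.float64(-127.8), 0.79), (494.5, 345.0, np.float64(54.7), np.float64(56.2), 0.78), (501.5, 268.2, np.float64(-95.0), np.float64(-89.9), 0.77)]
tcp [545.1 252.6 201.4] j [-0.99  0.41  0.69  1.77 -0.4   1.14 -0.21] f [ 0.9 -0.1 -0.8] w 66.2
turn [-5.3 -4.3 -0.3] then shift [-17.6 -42.4   1.4]
```

Emit:
{"name": "play_rows", "arguments": {"deltas": [0,0,0,-5.3,-4.3,-0.9,-5.7,-14.7,0,0,0,0,-5.7,-14.7,0,0,0,0,-5.6,-14.6,0,0,0,0,0,0,25,0,0,0,0,0,25,0,0,0,0,0,21,0,0,0,0,0,0,0,0,0,0,0,0,0,0,0]}}

```text
clock: 12.7
tcp_pos: [500.2, 236.1, 130.2]
orientation: [[0.053, 0.999, -0.002], [0.999, -0.053, -0.002], [-0.002, -0.002, -1.0]]
force: [-0.7, -0.2, -1.5]
gripper_width: 65.7
grip_force: 4.3
```

Run:
```python
from h import *
w=cam("wrist"); a=cam("scene"); b=cam("side")
goto((500.6,237.2,110),88)
P=proj(w,(500.6,237.2,39))[0]; Q=proj(a,(500.6,237.2,20))[0]; V=proj(b,(500.6,237.2,20))[0]; print(P,Q,V)
def crop(s,c,wd,ht,f):
    x=int(np.clip(c[0]-wd/2,0,640-wd)); y=int(np.clip(c[1]-ht/2,0,400-ht)); print("crop origin",x,y); return cv2.resize(s["frame"][y:y+ht,x:x+wd],(wd*f,ht*f),interpolation=cv2.INTER_CUBIC)
A=crop(w,P,133,150,3); 
B=np.vstack([crop(a,Q,66,50,6)[:300],crop(b,V,66,50,6)[:300]])
A=np.vstack([A,np.zeros((150,399,3),np.uint8)])
cv2.imwrite("pics/t1.png",np.hstack([A,B])[:,:,::-1]); print(proj(w,[(501.7,268.2,5)]))
```

```text
tcp [500.3 236.6 130.2] j [-1.12  0.38  0.7   1.98 -0.31  0.89 -0.31] f [-0.   0.3 -1. ] w 66.1
turn [-0.1  0.1 -1. ] then shift [ 0.6  0.3 20.2]
[317.94976933 196.09157705] [326.34102135 167.1832964 ] [320.49113596 267.38469283]
crop origin 251 121
crop origin 293 142
crop origin 287 242
[[317.46673693 156.93146825]]
```

View pics/t1.png

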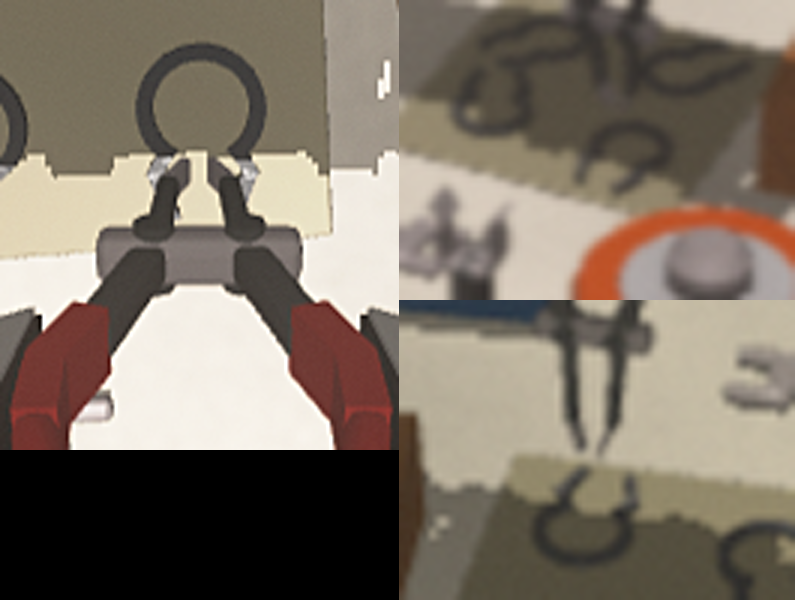

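Run:
```python
from h import *
np.set_printoptions(precision=1,suppress=True)
w=cam("wrist"); a=cam("scene"); b=cam("side"); W=(317,176.5);B=(319.2,267.3);A=(328.5,158.5)
print(tri(w,W,b,B),tri(w,W,a,A),tri(a,A,b,B))
for z in (39,30,20,10): print(z,proj(w,(500.3,236.6,z)),proj(a,(500.3,236.6,z)),proj(b,(500.3,236.6,z)))
m=mask(w,(0,170,40),(5,255,255))
for c in blobs(m,40)[:3]: print(cv2.boundingRect(c))
# plate: front lower/upper edges rows at col 317 ; plate top z=TCP_z-90.9+61
print(proj(w,[(500.3,236.6,100),(500.3,236.6+6.5,100),(500.3,236.6+6.5,88)]))
```

```text
[500.  254.6  34.2] [499.8 255.7  39.9] [497.8 258.4  37.8]
39 [[317.5 197.2]] [[326.2 162. ]] [[320.5 261.5]]
30 [[317.6 194.6]] [[326.2 164.5]] [[320.6 264.2]]
20 [[317.6 192. ]] [[326.2 167.3]] [[320.7 267.3]]
10 [[317.6 189.4]] [[326.1 170. ]] [[320.7 270.3]]
[[317.3 220. ]
 [316.8 211.4]
 [316.9 206.4]]
```

The views show the pliers have pitched in the grip: the tips are about 19 mm towards tool +x of where they should be, roughly 10°. They probably brushed the block during the drift. I'll tilt the tool by −10° to stand them vertical again, then re-check.

Emit:
{"name": "play_rows", "arguments": {"deltas": [0,0,0,0,-5,1,0,0,0,0,-5,0,0,0,0,0,0,0,0,0,0,0,0,0]}}

```text
clock: 13.5
tcp_pos: [499.9, 235.9, 129.3]
orientation: [[0.069, 0.998, -0.014], [0.982, -0.07, -0.174], [-0.175, -0.002, -0.985]]
force: [-0.7, -0.9, -1.6]
gripper_width: 66.3
grip_force: 4.3
```

```bash
cat >> h.py <<'E'
def crop(s,c,wd,ht,f):
    x=int(np.clip(c[0]-wd/2,0,640-wd)); y=int(np.clip(c[1]-ht/2,0,400-ht)); print("crop origin",x,y,"x",f)
    return cv2.resize(s["frame"][y:y+ht,x:x+wd],(wd*f,ht*f),interpolation=cv2.INTER_CUBIC)
E
python3 - <<'E'
from h import *
w=cam("wrist"); a=cam("scene"); b=cam("side")
o=bot.get_obs(); t=np.array(o["tcp_pos"]); print(t,np.round(o["orientation"],3).tolist())
p=t+[0,3,-90]; P,Q,V=[proj(s,p)[0] for s in(w,a,b)]; print(P,Q,V)
A=crop(w,P-[0,20],66,100,6); B=np.vstack([crop(a,Q,50,37,8),crop(b,V,50,38,8)])
cv2.imwrite("pics/t2.png",np.hstack([A,B])[:,:,::-1]); print(rings(w,smax=38)[0])
E
```

```text
[500.0544869  235.51065008 129.55321078] [[0.07, 0.997, -0.014], [0.982, -0.071, -0.174], [-0.175, -0.002, -0.985]]
[317.45410079 178.65243779] [326.43400005 161.52116793] [320.41506859 261.77404192]
crop origin 284 108 x 6
crop origin 301 143 x 8
crop origin 295 242 x 8
[(422.0, 266.2, np.float64(111.2), np.float64(112.5), 0.82), (416.8, 344.8, np.float64(-126.6), np.float64(-127.6), 0.81), (501.8, 268.2, np.float64(-91.5), np.float64(-91.6), 0.79), (494.5, 344.8, np.float64(54.8), np.float64(58.8), 0.79)]
```

View pics/t2.png

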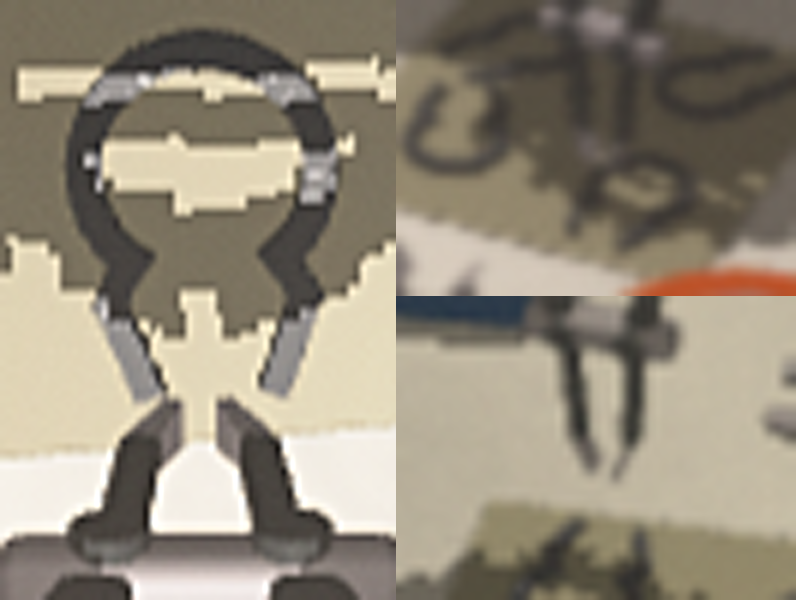

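The tips are now vertical and centred at about (500.3,239,38), a few mm from the lugs. I'm correcting the yaw by 2.3° and descending.

Emit:
{"name": "play_rows", "arguments": {"deltas": [0,0,0,0,0,-2.3,1.9,0.3,15,0,0,0,1.8,0.4,14.8,0,0,0,0,0,0,0,0,0,0,0,0,0,0,0]}}

```text
clock: 14.28
tcp_pos: [500.4, 234.5, 99.2]
orientation: [[0.028, 0.999, -0.014], [0.984, -0.031, -0.176], [-0.177, -0.009, -0.984]]
force: [-0.3, -0.1, -1.5]
gripper_width: 66.3
grip_force: 4.3
```

Run:
```python
from h import *
w=cam("wrist"); a=cam("scene"); b=cam("side")
o=bot.get_obs(); t=np.array(o["tcp_pos"]); print(np.round(t,1),np.round(o["orientation"],3).tolist(),np.round(o["force"],1),o["gripper_width"])
p=t+[0,3,-90]; P,Q,V=[proj(s,p)[0] for s in(w,a,b)]; print(P,Q,V)
A=crop(w,P-[0,20],66,75,8); B=np.vstack([crop(a,Q,33,37,8),crop(b,V,33,38,8)])
cv2.imwrite("pics/t3.png",np.hstack([A,B])[:,:,::-1])
print(np.round(proj(w,[[500.7,237.2,3],[500.7,241.2,3],[500.7,243,5],[500.7,232,5]]),1))
```

```text
[500.5 234.9  99.5] [[0.028, 1.0, -0.014], [0.984, -0.03, -0.176], [-0.176, -0.009, -0.984]] [-0.6 -0.1 -1. ] 66.23771498404615
[318.29748964 177.79075127] [326.36744044 169.90407055] [320.55247518 270.70646266]
crop origin 285 120 x 8
crop origin 309 151 x 8
crop origin 304 251 x 8
[[318.6 175.8]
 [318.5 171.7]
 [318.4 170.6]
 [318.8 181.9]]
```

View pics/t3.png

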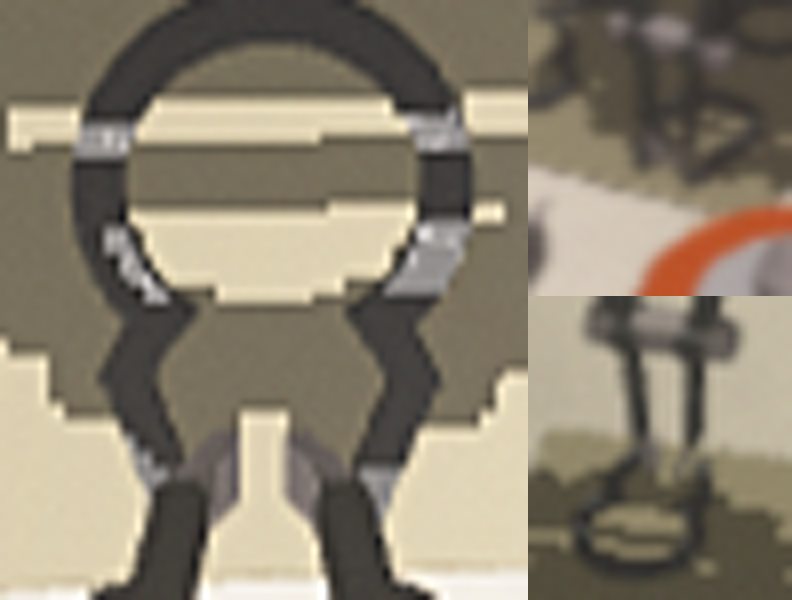

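The blades sit centred between the lugs, with their front edge at about row 174. I'm lowering slowly to find the mat.

Emit:
{"name": "play_rows", "arguments": {"deltas": [0.35,0,2,0,0,0,0,0,0,0,0,0,0,0,0,0,0,0]}}

```text
clock: 14.8
tcp_pos: [500.3, 234.8, 97.3]
orientation: [[0.028, 1.0, -0.014], [0.984, -0.03, -0.176], [-0.176, -0.009, -0.984]]
force: [-0.8, -0.2, -0.9]
gripper_width: 66.1
grip_force: 4.3
```

Emit:
{"name": "play_rows", "arguments": {"deltas": [0.18,0,1,0,0,0,0,0,0,0,0,0,0,0,0,0,0,0]}}

```text
clock: 15.18
tcp_pos: [500.5, 234.8, 96.4]
orientation: [[0.028, 1.0, -0.014], [0.984, -0.03, -0.176], [-0.176, -0.009, -0.984]]
force: [0.0, -0.0, 4.4]
gripper_width: 66.1
grip_force: 5.5
```

Emit:
{"name": "play_rows", "arguments": {"deltas": [0.18,0,1,0,0,0,0,0,0,0,0,0,0,0,0,0,0,0]}}

```text
clock: 15.55
tcp_pos: [500.8, 234.9, 95.6]
orientation: [[0.028, 1.0, -0.013], [0.984, -0.03, -0.175], [-0.176, -0.008, -0.984]]
force: [0.6, -0.7, 7.6]
gripper_width: 66.2
grip_force: 5.9
```

Emit:
{"name": "play_rows", "arguments": {"deltas": [0.18,0,1,0,0,0,0,0,0,0,0,0,0,0,0,0,0,0]}}

```text
clock: 15.92
tcp_pos: [500.8, 234.9, 94.6]
orientation: [[0.028, 1.0, -0.013], [0.984, -0.03, -0.175], [-0.176, -0.008, -0.984]]
force: [0.5, -0.1, 8.5]
gripper_width: 66.1
grip_force: 6.0
```

Emit:
{"name": "play_rows", "arguments": {"deltas": [-0.35,0,-2,0,0,0,0,0,0,0,0,0]}}

```text
clock: 16.18
tcp_pos: [500.2, 234.8, 96.2]
orientation: [[0.028, 1.0, -0.014], [0.984, -0.03, -0.176], [-0.176, -0.009, -0.984]]
force: [0.6, 0.5, -1.9]
gripper_width: 66.1
grip_force: 4.3
```

Emit:
{"name": "play_rows", "arguments": {"deltas": [0,0,0,0,0,0,0,0,0,0,0,0], "grip": 50}}

```text
clock: 16.42
tcp_pos: [500.4, 234.9, 96.6]
orientation: [[0.028, 1.0, -0.014], [0.984, -0.03, -0.176], [-0.176, -0.009, -0.984]]
force: [-1.4, 1.4, 8.9]
gripper_width: 51.7
grip_force: 10.3
```

Emit:
{"name": "play_rows", "arguments": {"deltas": [0,0,0,0,0,0,0,0,0,0,0,0], "grip": 35}}

```text
clock: 16.68
tcp_pos: [500.8, 235.1, 97.2]
orientation: [[0.028, 1.0, -0.014], [0.984, -0.03, -0.175], [-0.175, -0.008, -0.984]]
force: [-6.4, 0.9, 22.9]
gripper_width: 36.6
grip_force: 18.4
```

Emit:
{"name": "play_rows", "arguments": {"deltas": [0,0,0,0,0,0,0,0,0,0,0,0,0,0,0,0,0,0,0,0,0,0,0,0], "grip": 23}}

```text
clock: 17.18
tcp_pos: [500.1, 235.2, 97.5]
orientation: [[0.028, 0.999, -0.015], [0.984, -0.03, -0.175], [-0.175, -0.01, -0.984]]
force: [-9.2, 0.7, 29.2]
gripper_width: 27.0
grip_force: 32.3
```

Run:
```python
from h import *
w=cam("wrist"); a=cam("scene"); b=cam("side")
o=bot.get_obs(); t=np.array(o["tcp_pos"]); print(np.round(t,1),np.round(o["force"],1),o["gripper_width"])
p=t+[0,3,-90]; P,Q,V=[proj(s,p)[0] for s in(w,a,b)]; print(P,Q,V)
A=crop(w,P-[0,10],100,100,6); B=np.vstack([crop(a,Q,25,37,8),crop(b,V,25,38,8)])
cv2.imwrite("pics/t4.png",np.hstack([A,B])[:,:,::-1])
```

```text
[500.2 235.2  97.5] [-9.6  0.5 29.2] 26.951122834428254
[318.25002133 178.11116229] [326.31077083 170.37275282] [320.65590007 271.4023257 ]
crop origin 268 118 x 6
crop origin 313 151 x 8
crop origin 308 252 x 8
```

View pics/t4.png

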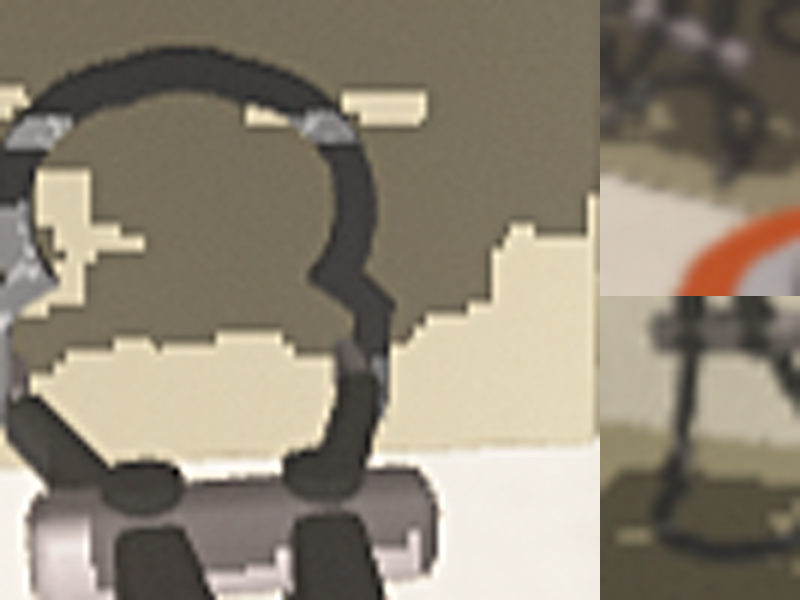

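The view shows the ring spread, but the pliers have rolled about 8° in the grip, with the plate centred about 11 px left of the tool axis. The arm presses with 29 N because the tips swung down into the mat. I'm unloading upward. That was the last picture I may view, so from here I measure by masks only.

Emit:
{"name": "play_rows", "arguments": {"deltas": [-0.35,0,-2,0,0,0,0,0,0,0,0,0]}}

```text
clock: 17.58
tcp_pos: [500.3, 234.8, 98.3]
orientation: [[0.028, 1.0, -0.014], [0.984, -0.03, -0.176], [-0.176, -0.009, -0.984]]
force: [0.4, 0.0, -1.0]
gripper_width: 23.8
grip_force: 30.3
```

```bash
cat >> h.py <<'E'
def red(s):
    m=mask(s,(0,150,40),(4,255,255))|mask(s,(172,150,40),(180,255,255)); r=[]
    for c in blobs(m,60)[:4]:
        M=cv2.moments(c); r.append((round(M["m10"]/M["m00"],1),round(M["m01"]/M["m00"],1),cv2.boundingRect(c)))
    return sorted(r)
E
python3 - <<'E'
from h import *
w=cam("wrist"); o=bot.get_obs(); print(np.round(o["tcp_pos"],1),np.round(o["force"],1),np.round(o["moment"],2),o["gripper_width"],o["grip_force"]); print(red(w))
g=w["frame"].astype(int)
for r in range(160,240,4): print(r,''.join(str(min(9,v//26)) for v in g[r,250:390:2].mean(1).astype(int)))
E
```

```text
[500.3 234.8  98.2] [-0.3 -0.6 -0.8] [ 0.27 -0.15 -0.  ] 24.267107634612476 30.27173597176443
[(317.9, 261.1, (297, 222, 42, 74))]
160 5777777777777777776547234444444444444444444444222287778878799999999999
164 7777777777777777742678224444444444444444444442222238877788799999999899
168 7777777777777777866658444444444444444444444444432454887888799988899999
172 7777777777777777756544444444444444444444444444442655888888799899999999
176 7777777777777777755232338843366577777866666666433556888878799999999999
180 7777777777777777756321877777777777777777777778822357888888799999999889
184 7777777777777777756222187777777777777777777785222258888888699999999999
188 7777777777777777778422227777777777777777778822222678888888699999999999
192 7777777777777777777832222111147777777873111222228889999999999999999999
196 8889999999999999995333322222223333333322222223333389999999999999999999
200 9999999999999999955444444323444444444444323344444439999999999999999999
204 9999999999999999959444452222224444444742222224444448999999888999999999
208 9999999999999999948444452222224498888912222224444439999999999999999999
212 9999999999999999986744442222225777777822222224444469999999999999999999
216 9999999999999999999999992222224999999912222229999999999999999998999999
220 9999999999999999999999992222221999999822222259999999999999999999999999
224 9999999999999999999986372222222999999422222253478999999999999999999999
228 9999999999999986344444412222222999999222222223444443379999999999999999
232 9999999999999744444444412222222999999222222221444444443999999999999999
236 9999999999999344444444212222222999999222222221444444444599999999999999
```

Unloading let the pliers align themselves: they are symmetric about column 319, at the stop, with zero wrist force. Now I'll lift and check the ring comes along.

Emit:
{"name": "play_rows", "arguments": {"deltas": [-0.35,0,-2,0,0,0,-1.05,0,-6,0,0,0,-1.8,0,-10,0,0,0,-1.8,0,-10,0,0,0,-1.8,0,-10,0,0,0,0,0,0,0,0,0]}}

```text
clock: 18.38
tcp_pos: [501.1, 235.1, 137.8]
orientation: [[0.028, 1.0, -0.013], [0.984, -0.03, -0.175], [-0.175, -0.008, -0.985]]
force: [-0.2, 0.8, -1.6]
gripper_width: 24.1
grip_force: 30.3
```

Run:
```python
from h import *
w=cam("wrist"); o=bot.get_obs(); t=np.array(o["tcp_pos"]); print(np.round(t,1),np.round(o["force"],1),o["gripper_width"],o["grip_force"])
print(rings(w,smax=38)[0],np.round(o["joints"],2))
b=cam("side"); print(rings(b,smax=38)[0])
# ring in the wrist picture: dark pixels ahead of the pliers
g=w["frame"].mean(2)
for r in range(116,186,5):
    c=np.where(g[r,255:385]<75)[0]+255; 
    if len(c): k=np.split(c,np.where(np.diff(c)>1)[0]+1); print(r,[(int(q[0]),int(q[-1])) for q in k if len(q)>2])
```

```text
[500.8 235.  137.2] [-0.6  0.8 -1.8] 23.855611236392576 30.26557592820609
[(421.8, 266.2, np.float64(110.5), np.float64(111.8), 0.82), (416.8, 344.8, np.float64(-126.6), np.float64(-127.7), 0.81), (494.5, 344.8, np.float64(54.6), np.float64(58.7), 0.79), (389.0, 369.0, np.float64(-68.4), np.float64(-76.8), 0.47)] [-1.22  0.45  0.75  1.91 -0.18  1.   -0.43]
[(494.0, 347.0, np.float64(56.9), np.float64(39.0), 0.75), (415.8, 346.5, np.float64(-122.5), np.float64(-119.6), 0.72), (421.2, 268.2, np.float64(109.6), np.float64(109.6), 0.67), (433.8, 315.0, np.float64(-16.9), np.float64(-16.9), 0.3)]
126 [(309, 327)]
131 [(297, 315), (322, 339)]
136 [(292, 301), (337, 345)]
141 [(290, 295), (342, 347)]
146 [(288, 293), (344, 349)]
151 [(287, 292), (344, 349)]
156 [(288, 293), (343, 349)]
161 [(294, 296), (341, 348)]
166 [(344, 347)]
171 []
176 []
181 [(288, 292), (343, 348)]
```

The ring is carried and three rings remain on the mat. I'm raising to travel height, then measuring the ring relative to the TCP.

Emit:
{"name": "play_rows", "arguments": {"deltas": [-5,-0.2,-28,0,0,0,-5,-0.2,-28,0,0,0,-5,-0.2,-28,0,0,0,-5,-0.2,-28,0,0,0,0,0,0,0,0,0]}}

```text
clock: 19.1
tcp_pos: [501.6, 235.1, 251.8]
orientation: [[0.028, 1.0, -0.013], [0.984, -0.03, -0.174], [-0.174, -0.007, -0.985]]
force: [-1.2, 0.1, -3.2]
gripper_width: 24.4
grip_force: 30.3
```

```bash
cat >> h.py <<'E'
def lev(o):  # horizontal heading of tool x, and R
    R=np.array(o["orientation"]); h=np.array([R[0,0],R[1,0],0]); return h/np.linalg.norm(h),R
def ringpos(s,o,zoff=-95,thr=75,dark=True):
    """back edges (outer,inner) and sides of the carried ring, in heading frame relative to TCP"""
    g=s["frame"].mean(2); h,R=lev(o); l=np.array([h[1],-h[0],0]); t=np.array(o["tcp_pos"]); z=t[2]+zoff+4
    D=[]
    for c in range(312,326,2):
        d=np.where(g[95:165,c]<thr)[0]
        if len(d):
            k=np.split(d,np.where(np.diff(d)>1)[0]+1); k=max(k,key=len); D.append((c,95+k[0]-.5,95+k[-1]+.5))
    D=np.array(D); f=lambda uv:((onz(s,uv,z)-t)@np.c_[h,l])
    print("back px",D[:,1].round(1),D[:,2].round(1)); print("outer max x",f(D[:,[0,1]])[:,0].max().round(1),"inner max x",f(D[:,[0,2]])[:,0].max().round(1))
    for r in range(140,160,5):
        c=np.where(g[r,270:366]<thr)[0]+270; k=[q for q in np.split(c,np.where(np.diff(c)>1)[0]+1) if len(q)>2]
        if len(k)>=2: u=f([(k[0][0]-.5,r),(k[0][-1]+.5,r),(k[-1][0]-.5,r),(k[-1][-1]+.5,r)]); print("row",r,"x",u[:,0].mean().round(1),"y",u[:,1].round(1),"mid",u[:,1].mean().round(1))
E
python3 - <<'E'
from h import *
w=cam("wrist"); o=bot.get_obs(); print(np.round(o["tcp_pos"],1),np.round(o["orientation"],3).tolist(),o["gripper_width"])
ringpos(w,o)
print(red(w)); print([tuple(np.round(np.r_[e[0],e[1]],1)) for e in holes(w,(2,150,60),(16,255,255),200)])
E
```

```text
[500.9 235.  250.5] [[0.028, 1.0, -0.014], [0.984, -0.03, -0.175], [-0.175, -0.009, -0.984]] 23.565261411060195
back px [125.5 124.5 124.5 124.5 124.5 124.5 124.5] [127.5 126.5 126.5 126.5 125.5 126.5 126.5]
outer max x 50.3 inner max x 49.5
[(318.3, 261.6, (297, 222, 42, 74))]
[]
```

Run:
```python
from h import *
w=cam("wrist"); o=bot.get_obs(); g=w["frame"].mean(2).astype(int)
print(g[114:140,318].tolist()); 
for r in (140,150,156,164,172): print(r,g[r,276:304].tolist(),g[r,334:362].tolist())
h,R=lev(o); l=np.array([h[1],-h[0],0]); t=np.array(o["tcp_pos"])
for zo in(-92,-96): print(zo,[((onz(w,[(318,r)],t[2]+zo+4)-t)@np.c_[h,l])[0].round(1).tolist() for r in(120,124,130,150)])
print(w["c"]-t)
```

```text
[218, 219, 216, 218, 217, 217, 217, 217, 221, 214, 148, 57, 72, 74, 77, 74, 64, 129, 213, 225, 220, 219, 218, 219, 219, 220]
140 [215, 214, 217, 214, 215, 216, 216, 215, 216, 217, 216, 218, 230, 170, 72, 72, 81, 79, 77, 73, 59, 170, 232, 224, 219, 217, 218, 217] [221, 222, 222, 223, 228, 241, 146, 69, 74, 78, 77, 79, 72, 55, 212, 233, 234, 167, 242, 239, 236, 236, 236, 235, 236, 236, 236, 236]
150 [244, 245, 246, 246, 244, 243, 241, 242, 242, 245, 255, 93, 71, 78, 79, 80, 69, 96, 254, 246, 240, 240, 239, 239, 239, 238, 238, 238] [236, 237, 238, 238, 237, 237, 237, 237, 242, 255, 85, 72, 78, 80, 78, 69, 96, 250, 238, 235, 234, 234, 234, 234, 234, 235, 235, 234]
156 [239, 240, 240, 241, 240, 241, 240, 240, 240, 243, 252, 181, 75, 75, 79, 80, 75, 66, 146, 252, 244, 239, 240, 239, 239, 239, 238, 238] [237, 236, 236, 236, 236, 236, 238, 246, 251, 99, 72, 79, 80, 79, 74, 58, 209, 241, 234, 232, 234, 234, 235, 235, 236, 235, 236, 236]
164 [241, 241, 240, 241, 241, 241, 241, 242, 249, 238, 133, 120, 159, 159, 205, 72, 65, 69, 65, 116, 149, 217, 248, 242, 239, 239, 240, 240] [238, 238, 236, 238, 245, 221, 90, 62, 72, 78, 80, 80, 79, 74, 54, 169, 238, 244, 238, 235, 235, 235, 235, 235, 234, 234, 234, 235]
172 [240, 241, 241, 241, 241, 242, 244, 252, 160, 152, 175, 193, 163, 78, 255, 251, 248, 243, 241, 241, 240, 240, 239, 239, 239, 240, 240, 239] [237, 238, 237, 237, 238, 238, 238, 238, 239, 243, 247, 253, 159, 111, 161, 144, 144, 136, 165, 248, 240, 236, 237, 237, 236, 236, 236, 236]
-92 [[54.6, 0.2], [51.4, 0.2], [46.5, 0.2], [29.4, 0.2]]
-96 [[53.8, 0.2], [50.5, 0.2], [45.5, 0.2], [28.2, 0.2]]
[  5.28587123 105.74930447 163.77060817]
```

Emit:
{"name": "play_rows", "arguments": {"deltas": [-31.3,17.3,5.4,0,0,0,-31.3,17.3,5.4,0,0,0,-31.3,17.3,5.4,0,0,0,-31.3,17.3,5.4,0,0,0,-31.3,17.3,5.4,0,0,0,-31.3,17.3,5.4,0,0,0,-31.3,17.3,5.4,0,0,0,-31.3,17.3,5.4,0,0,0,0,0,0,0,0,0,0,0,0,0,0,0]}}

```text
clock: 20.45
tcp_pos: [631.0, -23.0, 249.7]
orientation: [[0.028, 0.999, -0.016], [0.984, -0.03, -0.176], [-0.177, -0.011, -0.984]]
force: [0.3, 1.2, -1.1]
gripper_width: 23.9
grip_force: 30.3
```

```bash
cat >> h.py <<'E'
def hubs(s,z=104.7):
    r=[]
    for e in holes(s,(2,130,40),(17,255,255),300):
        p=onz(s,[e[0]],z)[0]; q=cv2.ellipse2Poly((int(e[0][0]),int(e[0][1])),(int(e[1][0]/2),int(e[1][1]/2)),int(e[2]),0,360,10)
        r.append((np.round(e[0],1).tolist(),np.round(e[1],1).tolist(),np.round(p,1).tolist()))
    return r
E
python3 - <<'E'
from h import *
w=cam("wrist"); o=bot.get_obs(); t=np.array(o["tcp_pos"]); print(np.round(t,1),np.round(o["orientation"],3).tolist(),o["gripper_width"],np.round(o["joints"],2))
print(hubs(w),red(w)); g=w["frame"].mean(2).astype(int); print(proj(w,[(633.4,62,104.7),(633.4,62,125)]).round(1))
print(g[116:140,318].tolist()); print(g[150,280:300].tolist(),g[150,336:356].tolist())
E
```

```text
[631.1 -22.5 250. ] [[0.027, 1.0, -0.016], [0.984, -0.029, -0.176], [-0.176, -0.01, -0.984]] 23.898802889535677 [-0.78  0.44  0.85  1.68 -0.16  1.17  0.05]
[([318.7, 73.2], [79.4, 85.7], [633.2, 63.2, 104.7])] [(317.4, 259.6, (297, 222, 42, 74))]
[[318.9  74.6]
 [318.7  76.2]]
[67, 85, 86, 88, 90, 91, 92, 87, 72, 58, 65, 65, 65, 66, 61, 77, 82, 65, 107, 161, 175, 172, 171, 171]
[171, 168, 169, 170, 171, 174, 187, 70, 67, 73, 71, 70, 64, 98, 177, 172, 171, 169, 170, 171] [170, 168, 171, 168, 169, 168, 174, 188, 58, 59, 61, 62, 61, 54, 71, 181, 177, 171, 172, 169]
```

Run:
```python
from h import *
w=cam("wrist"); g=w["frame"].mean(2).astype(int)
print("row76",g[76,270:368].tolist()); print("row68",g[68,290:348].tolist());print("col318 30..",g[30:118,318].tolist())
for z,r in((125,11),(118,18),(105,18)): print(z,proj(w,[(633.3-r,63,z),(633.3+r,63,z),(633.3,63-r,z),(633.3,63+r,z)]).round(1).tolist())
```

```text
row76 [92, 91, 95, 90, 92, 92, 92, 91, 89, 84, 142, 140, 138, 138, 138, 138, 137, 136, 137, 138, 136, 134, 133, 130, 132, 135, 136, 137, 141, 98, 98, 104, 101, 101, 107, 101, 101, 109, 113, 117, 112, 111, 109, 114, 111, 112, 111, 112, 116, 112, 113, 112, 112, 112, 116, 114, 113, 115, 113, 114, 113, 102, 98, 100, 100, 98, 101, 102, 97, 136, 135, 136, 136, 134, 131, 134, 135, 133, 133, 133, 135, 136, 133, 136, 136, 135, 137, 140, 74, 84, 84, 84, 85, 85, 87, 85, 85, 85]
row68 [138, 138, 135, 134, 134, 137, 135, 133, 136, 143, 141, 105, 104, 106, 108, 114, 109, 106, 106, 110, 112, 109, 110, 112, 111, 110, 112, 114, 114, 116, 113, 109, 113, 114, 115, 113, 115, 110, 108, 109, 110, 108, 108, 107, 105, 102, 101, 132, 136, 131, 134, 135, 132, 132, 134, 135, 136, 136]
col318 30.. [85, 82, 110, 139, 136, 134, 132, 134, 134, 136, 136, 136, 139, 139, 138, 137, 138, 137, 138, 140, 139, 141, 141, 140, 142, 132, 112, 110, 112, 112, 112, 112, 113, 115, 113, 115, 113, 116, 114, 113, 114, 115, 114, 112, 116, 116, 116, 115, 115, 113, 115, 114, 115, 111, 112, 112, 111, 112, 112, 112, 109, 94, 79, 84, 84, 83, 81, 78, 106, 139, 134, 132, 130, 131, 135, 134, 137, 134, 132, 128, 115, 204, 251, 245, 252, 239, 76, 80]
125 [[306.0, 76.1], [331.1, 75.3], [318.9, 88.9], [318.2, 62.1]]
118 [[298.6, 75.7], [338.7, 74.5], [319.2, 96.0], [318.0, 53.0]]
105 [[299.5, 74.7], [338.0, 73.5], [319.2, 94.2], [318.2, 52.9]]
```

Emit:
{"name": "play_rows", "arguments": {"deltas": [19.4,-0.3,-3.5,0,0,0,19.4,-0.3,-3.5,0,0,0,19.4,-0.3,-3.4,0,0,0,0,0,0,0,0,0,0,0,0,0,0,0]}}

```text
clock: 21.18
tcp_pos: [632.4, 35.6, 251.0]
orientation: [[0.028, 1.0, -0.014], [0.984, -0.03, -0.176], [-0.177, -0.009, -0.984]]
force: [0.1, 0.3, -0.9]
gripper_width: 24.2
grip_force: 30.3
```

Run:
```python
from h import *
w=cam("wrist"); g=w["frame"].mean(2).astype(int); o=bot.get_obs(); t=np.array(o["tcp_pos"]); print(np.round(t,1),np.round(o["orientation"],3).tolist())
c=proj(w,(633.3,61.1,118))[0]; print(c, proj(w,[(633.3-18,61.1,118),(633.3+18,61.1,118),(633.3,61.1+18,118),(633.3,61.1-18,118)]).round(1).tolist())
r=int(round(c[1])); print("row",r,g[r,280:356].tolist()); print("col318",g[118:185,318].tolist())
a=cam("scene"); print(a["frame"].shape)
```

```text
[632.4  35.2 251.1] [[0.029, 0.999, -0.014], [0.984, -0.031, -0.176], [-0.176, -0.009, -0.984]]
[318.75009942 140.32904742] [[300.5, 140.8], [337.0, 139.8], [318.2, 121.9], [319.3, 157.8]]
row 140 [168, 168, 167, 139, 252, 248, 243, 245, 255, 205, 67, 61, 69, 69, 69, 63, 55, 106, 138, 143, 139, 100, 103, 108, 105, 107, 109, 107, 111, 114, 119, 117, 115, 116, 115, 116, 116, 115, 118, 119, 117, 115, 117, 118, 116, 116, 119, 115, 116, 118, 105, 103, 104, 105, 105, 106, 100, 135, 142, 147, 92, 59, 63, 65, 66, 65, 60, 49, 111, 237, 227, 246, 243, 246, 244, 167]
col318 [143, 137, 116, 94, 104, 115, 84, 56, 65, 68, 66, 66, 61, 81, 112, 119, 120, 116, 118, 119, 118, 118, 118, 118, 119, 117, 116, 119, 115, 116, 115, 114, 115, 117, 120, 109, 85, 120, 155, 158, 220, 244, 239, 241, 241, 241, 237, 236, 236, 238, 239, 244, 234, 163, 162, 165, 164, 164, 163, 164, 163, 165, 165, 162, 163, 164, 155]
(400, 640, 3)
```

```bash
cat >> h.py <<'E'
def edgefit(s,c0,rmax,thr,n=72,sel=None,zs=(105,112,118)):
    """radial search from pixel c0 for first crossing spindle->brighter hub; circle fits on planes zs"""
    g=cv2.GaussianBlur(s["frame"],(3,3),0).mean(2); P=[]
    for a in np.linspace(0,2*np.pi,n,endpoint=False):
        if sel and not sel(a): continue
        r=np.arange(12,rmax,.25); v=cv2.remap(g.astype(np.float32),(c0[0]+r*np.cos(a)).astype(np.float32)[None],(c0[1]+r*np.sin(a)).astype(np.float32)[None],cv2.INTER_LINEAR)[0]
        i=np.where(v>thr)[0]
        if len(i): P.append((c0[0]+r[i[0]]*np.cos(a),c0[1]+r[i[0]]*np.sin(a),np.degrees(a)))
    P=np.array(P)
    for z in zs:
        q=onz(s,P[:,:2],z)[:,:2]; A=np.c_[2*q,np.ones(len(q))]; k=np.ones(len(q),bool)
        for _ in range(4):
            x=np.linalg.lstsq(A[k],(q[k]**2).sum(1),rcond=None)[0]; R=np.sqrt(x[2]+x[0]**2+x[1]**2); e=np.hypot(*(q-x[:2]).T)-R; k=np.abs(e)<max(.6,2*np.median(np.abs(e[k])))
        print("z",z,"c",x[:2].round(1),"r",R.round(2),"n",k.sum(),"rms",e[k].std().round(2))
    return P
E
python3 - <<'E'
from h import *
w=cam("wrist")
P=edgefit(w,(318.8,141),24,127,sel=lambda a:np.sin(a)>-.3); print([(round(x[2]),round(float(np.hypot(x[0]-318.8,x[1]-141)),1)) for x in P])
E
```

```text
z 105 c [633.   59.8] r 19.65 n 34 rms 0.34
z 112 c [633.1  61.8] r 19.28 n 36 rms 0.35
z 118 c [633.1  63.3] r 18.9 n 36 rms 0.34
[(0, 18.2), (5, 18.0), (10, 18.0), (15, 18.0), (20, 18.0), (25, 17.0), (30, 16.5), (35, 16.2), (40, 16.3), (45, 16.3), (50, 16.0), (55, 15.8), (60, 15.7), (65, 15.5), (70, 15.0), (75, 14.7), (80, 14.5), (85, 14.5), (90, 14.5), (95, 14.5), (100, 14.5), (105, 14.7), (110, 15.3), (115, 16.0), (120, 16.0), (125, 16.0), (130, 16.0), (135, 16.3), (140, 16.5), (145, 16.8), (150, 16.7), (155, 17.0), (160, 18.3), (165, 18.5), (170, 18.7), (175, 18.8), (180, 18.8), (185, 18.8), (355, 18.2)]
```

Emit:
{"name": "play_rows", "arguments": {"deltas": [2.6,-0.2,9,0,0,0,2.6,-0.2,9,0,0,0,2.6,-0.1,9,0,0,0,0,0,0,0,0,0,0,0,0,0,0,0]}}

```text
clock: 21.95
tcp_pos: [631.9, 38.6, 223.1]
orientation: [[0.028, 0.999, -0.014], [0.984, -0.03, -0.176], [-0.176, -0.009, -0.984]]
force: [0.9, 0.5, -2.2]
gripper_width: 23.7
grip_force: 30.3
```

Run:
```python
from h import *
w=cam("wrist"); g=w["frame"].mean(2).astype(int); o=bot.get_obs(); t=np.array(o["tcp_pos"]); print(np.round(t,1),np.round(o["orientation"],3).tolist(),np.round(o["force"],1))
c=proj(w,(633.2,62.7,118))[0]; print(c)
r=int(round(c[1])); print("row",r,g[r,280:356].tolist()); print("col318",g[112:175,318].tolist())
edgefit(w,c,24,127,sel=lambda a:np.sin(a)>-.1)
h,R=lev(o); l=np.array([h[1],-h[0],0])
for zo in(-92,-95): print(zo,[((onz(w,[(318,q)],t[2]+zo+4)-t)@np.c_[h,l])[0].round(1).tolist() for q in(124.2,131)])
```

```text
[632.   38.6 223.3] [[0.028, 1.0, -0.014], [0.984, -0.03, -0.176], [-0.176, -0.009, -0.984]] [ 0.5  0.1 -1.7]
[319.0353743  150.00843859]
row 150 [156, 240, 248, 242, 242, 246, 255, 81, 56, 67, 67, 66, 61, 85, 142, 139, 131, 137, 140, 130, 100, 104, 106, 106, 106, 110, 105, 105, 115, 118, 115, 115, 115, 113, 114, 115, 114, 113, 116, 117, 115, 116, 115, 114, 114, 118, 115, 116, 115, 113, 114, 105, 106, 104, 103, 103, 105, 103, 101, 122, 139, 139, 139, 153, 57, 59, 63, 61, 59, 49, 85, 255, 245, 241, 240, 241]
col318 [135, 134, 135, 135, 140, 137, 136, 137, 135, 125, 221, 255, 187, 37, 59, 60, 61, 62, 60, 62, 136, 163, 110, 114, 116, 114, 114, 115, 116, 117, 116, 118, 118, 117, 118, 115, 118, 115, 116, 114, 115, 117, 117, 114, 115, 113, 115, 113, 114, 115, 114, 114, 115, 113, 99, 84, 83, 70, 164, 242, 242, 241, 240]
z 105 c [633.   58.4] r 19.41 n 38 rms 0.25
z 112 c [633.1  60.5] r 18.93 n 38 rms 0.25
z 118 c [633.2  62.3] r 18.51 n 38 rms 0.24
-92 [[51.2, -0.2], [45.6, -0.2]]
-95 [[50.5, -0.3], [44.9, -0.3]]
```

The ring is concentric with the spindle to within about 0.6 mm sideways and 0.7 mm along. I'm trimming and lowering in steps with force checks.

Emit:
{"name": "play_rows", "arguments": {"deltas": [0.6,0.7,6,0,0,0,0,0,0,0,0,0,0,0,0,0,0,0]}}

```text
clock: 22.38
tcp_pos: [632.4, 38.2, 217.0]
orientation: [[0.028, 1.0, -0.014], [0.984, -0.03, -0.176], [-0.176, -0.009, -0.984]]
force: [-0.1, -0.2, -1.4]
gripper_width: 23.8
grip_force: 30.3
```

Emit:
{"name": "play_rows", "arguments": {"deltas": [0.5,0,3,0,0,0,0.5,0,3,0,0,0,0,0,0,0,0,0]}}

```text
clock: 22.75
tcp_pos: [632.2, 38.2, 210.7]
orientation: [[0.028, 0.999, -0.015], [0.984, -0.03, -0.176], [-0.176, -0.009, -0.984]]
force: [0.0, 0.0, -1.6]
gripper_width: 24.3
grip_force: 30.3
```

Emit:
{"name": "play_rows", "arguments": {"deltas": [0.4,0,2,0,0,0,0.4,0,2,0,0,0,0,0,0,0,0,0]}}

```text
clock: 23.12
tcp_pos: [632.2, 38.2, 206.7]
orientation: [[0.028, 0.999, -0.014], [0.984, -0.03, -0.176], [-0.176, -0.009, -0.984]]
force: [1.4, -0.2, -1.4]
gripper_width: 23.9
grip_force: 30.3
```

Run:
```python
from h import *
w=cam("wrist"); g=w["frame"].mean(2).astype(int); o=bot.get_obs(); t=np.array(o["tcp_pos"]); print(np.round(t,1),np.round(o["force"],1),np.round(o["moment"],2),o["gripper_width"])
for r in (150,156): print("row",r,g[r,280:304].tolist(),g[r,334:360].tolist()); 
print("col318",g[116:145,318].tolist(),g[160:185,318].tolist())
print(red(w))
```

```text
[632.3  38.2 206.8] [ 0.4 -0.5 -1. ] [ 0.23 -0.11 -0.02] 23.750378279073118
row 150 [242, 242, 240, 243, 255, 143, 144, 63, 61, 66, 68, 64, 61, 86, 146, 139, 133, 138, 142, 113, 108, 109, 109, 109] [108, 108, 108, 105, 93, 131, 139, 138, 139, 148, 56, 59, 62, 63, 61, 56, 69, 140, 138, 133, 134, 135, 134, 131, 133, 141]
row 156 [246, 243, 241, 241, 241, 244, 255, 178, 60, 59, 65, 66, 64, 60, 80, 137, 138, 141, 103, 100, 106, 104, 105, 106] [103, 102, 103, 105, 105, 101, 143, 144, 136, 62, 59, 62, 62, 62, 55, 31, 218, 248, 241, 239, 240, 240, 240, 241, 245, 245]
col318 [133, 134, 135, 136, 137, 139, 140, 130, 93, 49, 60, 62, 62, 60, 54, 85, 134, 132, 110, 96, 94, 104, 136, 166, 162, 159, 161, 160, 166] [117, 114, 115, 116, 116, 113, 116, 115, 112, 115, 115, 117, 105, 86, 84, 79, 91, 200, 247, 240, 240, 239, 238, 236, 234]
[(137.5, 373.4, (126, 366, 25, 20)), (317.4, 260.1, (297, 222, 42, 75))]
```

No contact: the ring surrounds the land with even side gaps of about 3 px. I'm continuing down to feel for the hub.

Emit:
{"name": "play_rows", "arguments": {"deltas": [0.5,0,3,0,0,0,0,0,0,0,0,0,0,0,0,0,0,0]}}

```text
clock: 23.55
tcp_pos: [632.3, 38.2, 203.8]
orientation: [[0.028, 1.0, -0.014], [0.984, -0.03, -0.176], [-0.176, -0.009, -0.984]]
force: [-0.2, 0.5, -2.3]
gripper_width: 23.7
grip_force: 30.3
```

Emit:
{"name": "play_rows", "arguments": {"deltas": [0.26,0,1.5,0,0,0,0,0,0,0,0,0,0,0,0,0,0,0]}}

```text
clock: 23.92
tcp_pos: [632.3, 38.2, 202.3]
orientation: [[0.028, 1.0, -0.014], [0.984, -0.03, -0.176], [-0.176, -0.009, -0.984]]
force: [-0.2, -0.2, -1.7]
gripper_width: 24.0
grip_force: 30.3
```

Emit:
{"name": "play_rows", "arguments": {"deltas": [0.18,0,1,0,0,0,0,0,0,0,0,0,0,0,0,0,0,0]}}

```text
clock: 24.3
tcp_pos: [632.3, 38.2, 201.3]
orientation: [[0.028, 1.0, -0.014], [0.984, -0.03, -0.176], [-0.176, -0.009, -0.984]]
force: [0.1, -0.1, -1.3]
gripper_width: 24.0
grip_force: 30.3
```

Emit:
{"name": "play_rows", "arguments": {"deltas": [0.18,0,1,0,0,0,0,0,0,0,0,0,0,0,0,0,0,0]}}

```text
clock: 24.68
tcp_pos: [632.6, 38.0, 200.9]
orientation: [[0.028, 1.0, -0.014], [0.984, -0.03, -0.176], [-0.176, -0.008, -0.984]]
force: [-2.8, -0.1, 7.3]
gripper_width: 24.3
grip_force: 30.3
```

Contact at TCP z ≈ 201, which puts the hub at about 105 as expected. I'm backing off about 1 mm and releasing the ring in the groove.

Emit:
{"name": "play_rows", "arguments": {"deltas": [-0.3,0,-1.6,0,0,0,0,0,0,0,0,0]}}

```text
clock: 24.92
tcp_pos: [632.3, 38.2, 201.9]
orientation: [[0.028, 1.0, -0.014], [0.984, -0.03, -0.176], [-0.176, -0.009, -0.984]]
force: [0.5, -0.6, -1.9]
gripper_width: 24.1
grip_force: 30.3
```

Emit:
{"name": "play_rows", "arguments": {"deltas": [0,0,0,0,0,0,0,0,0,0,0,0,0,0,0,0,0,0], "grip": 45}}

```text
clock: 25.3
tcp_pos: [632.2, 38.1, 201.8]
orientation: [[0.028, 0.999, -0.014], [0.984, -0.03, -0.176], [-0.176, -0.009, -0.984]]
force: [0.1, -0.5, -1.7]
gripper_width: 44.8
grip_force: 8.3
```

Emit:
{"name": "play_rows", "arguments": {"deltas": [0,0,0,0,0,0,0,0,0,0,0,0,0,0,0,0,0,0], "grip": 66}}

```text
clock: 25.68
tcp_pos: [632.3, 38.2, 201.9]
orientation: [[0.028, 1.0, -0.014], [0.984, -0.03, -0.176], [-0.176, -0.009, -0.984]]
force: [-0.1, 0.4, -1.4]
gripper_width: 65.9
grip_force: 4.3
```

Run:
```python
from h import *
w=cam("wrist"); g=w["frame"].mean(2).astype(int); o=bot.get_obs(); t=np.array(o["tcp_pos"]); print(np.round(t,1),np.round(o["force"],1),o["gripper_width"])
for r in (136,144,150,156): c=np.where(g[r,270:366]<85)[0]+270; k=[q for q in np.split(c,np.where(np.diff(c)>1)[0]+1) if len(q)>2]; print(r,[(int(q[0]),int(q[-1])) for q in k])
print("col318",g[112:150,318].tolist()); print(red(w))
# expected relaxed ring outline round the groove: top face z 110
print(proj(w,[(633.2,62.3+21.5,110),(633.2,62.3+15.5,110),(633.2-21.5,62.3,110),(633.2+21.5,62.3,110)]).round(1).tolist())
```

```text
[632.3  38.2 201.9] [ 0.3  0.1 -1.7] 66.1367648380228
136 [(310, 325)]
144 [(297, 302), (335, 341)]
150 [(295, 298)]
156 [(295, 297), (340, 343)]
col318 [119, 137, 135, 133, 132, 133, 135, 135, 137, 138, 136, 139, 137, 135, 137, 138, 142, 137, 96, 51, 60, 61, 61, 62, 78, 92, 98, 139, 168, 160, 161, 161, 163, 162, 168, 152, 113, 116]
[(268.5, 259.6, (254, 224, 34, 79)), (366.5, 259.5, (348, 224, 34, 79))]
[[317.8, 129.8], [318.0, 136.9], [293.7, 155.2], [343.4, 153.9]]
```

The ring's back edge moved to row 130.0, where a closed ring in the groove should appear (129.8 predicted), so ring 4 has snapped onto wheel 1. I'm going for ring A next.

Emit:
{"name": "play_rows", "arguments": {"deltas": [-1.8,0,-10,0,0,0,-4.4,0,-24.6,0,0,0,-4.4,0,-24.6,0,0,0,46.5,-18.4,-8.2,0,0,0,46.5,-18.4,-8.2,0,0,0,46.5,-18.4,-8.2,0,0,0,46.5,-18.4,-8.2,0,0,0,46.5,-18.4,-8.2,0,0,0,46.5,-18.4,-8.2,0,0,0,46.5,-18.4,-8.2,0,0,0]}}

```text
clock: 26.98
tcp_pos: [513.5, 374.1, 263.2]
orientation: [[0.028, 1.0, -0.014], [0.984, -0.03, -0.175], [-0.176, -0.008, -0.984]]
force: [-0.5, 0.1, -1.1]
gripper_width: 66.5
grip_force: 4.3
```

Emit:
{"name": "play_rows", "arguments": {"deltas": [0,0,0,-1.73,-0.09,-9.68,0,0,0,-1.73,-0.09,-9.68,0,0,0,-1.73,-0.09,-9.68,0,0,0,-1.73,-0.09,-9.68,0,0,0,-1.73,-0.09,-9.68,0,0,0,-1.73,-0.09,-9.68,0,0,0,-1.73,-0.09,-9.68,0,0,0,-1.73,-0.09,-9.68]}}

```text
clock: 27.98
tcp_pos: [514.2, 372.4, 263.2]
orientation: [[-0.96, 0.221, 0.17], [0.216, 0.975, -0.048], [-0.177, -0.009, -0.984]]
force: [0.2, -0.4, -1.5]
gripper_width: 66.1
grip_force: 4.3
```

Run:
```python
from h import *
a=cam("scene"); b=cam("side"); w=cam("wrist"); o=bot.get_obs(); print(np.round(o["tcp_pos"],1),np.round(o["joints"],2),np.round(o["orientation"],3).tolist(),o["gripper_width"],np.round(o["force"],1))
for s in(a,b,w): print(rings(s,smax=38)[0])
```

```text
[514.3 371.9 263.2] [-1.23  0.28  0.51  1.75  0.02  1.06  0.59] [[-0.958, 0.23, 0.17], [0.225, 0.973, -0.048], [-0.176, -0.008, -0.984]] 65.98182025292698 [-0.1 -0.2 -1.7]
[(388.8, 266.2, np.float64(-18.9), np.float64(-31.1), 0.25), (438.2, 378.0, np.float64(-88.9), np.float64(-97.4), 0.25), (421.2, 268.8, np.float64(34.1), np.float64(74.7), 0.24), (403.2, 383.8, np.float64(-104.1), np.float64(-94.3), 0.22)]
[(415.8, 346.2, np.float64(-123.4), np.float64(-121.4), 0.74), (494.0, 346.5, np.float64(58.0), np.float64(46.3), 0.71), (421.0, 268.2, np.float64(114.4), np.float64(110.4), 0.68), (433.5, 314.8, np.float64(-17.8), np.float64(-17.8), 0.3)]
[(422.0, 266.0, np.float64(111.3), np.float64(111.6), 0.82), (416.8, 344.8, np.float64(-125.7), np.float64(-126.8), 0.82), (494.5, 344.8, np.float64(55.8), np.float64(53.3), 0.81), (525.8, 380.5, np.float64(-128.3), np.float64(-131.1), 0.47)]
```

Emit:
{"name": "play_rows", "arguments": {"deltas": [0,0,0,-1.73,-0.08,-9.66,0,0,0,-1.73,-0.08,-9.66,0,0,0,-1.73,-0.08,-9.66,0,0,0,-1.73,-0.08,-9.66,0,0,0,-1.73,-0.08,-9.66,0,0,0,-1.73,-0.08,-9.66,0,0,0,-1.73,-0.08,-9.66,0,0,0,0,0,0]}}

```text
clock: 29.12
tcp_pos: [514.8, 371.8, 262.4]
orientation: [[-0.559, -0.822, 0.106], [-0.81, 0.569, 0.139], [-0.174, -0.008, -0.985]]
force: [0.7, -0.1, -1.8]
gripper_width: 66.1
grip_force: 4.3
```

Emit:
{"name": "play_rows", "arguments": {"deltas": [7,0.3,39,0,0,0,7,0.3,39,0,0,0,7,0.3,39,0,0,0,2,0.1,11,0,0,0,0,0,0,0,0,0]}}

```text
clock: 29.75
tcp_pos: [514.0, 372.4, 132.5]
orientation: [[-0.557, -0.824, 0.105], [-0.812, 0.567, 0.139], [-0.174, -0.008, -0.985]]
force: [-0.0, -1.9, -1.7]
gripper_width: 66.1
grip_force: 4.3
```

Run:
```python
from h import *
w=cam("wrist"); o=bot.get_obs(); R=np.array(o["orientation"]); t=np.array(o["tcp_pos"]); print(np.round(t,1),np.round(R,3).tolist(),o["gripper_width"])
h,_=lev(o); l=np.array([h[1],-h[0],0]); print("yaw",np.degrees(np.arctan2(h[1],h[0])))
rr=rings(w,smax=38)[0]; print(rr)
for k in rr:
    d=np.array([k[0],k[1],0])-t; d[2]=0; print((d@h).round(1),(d@l).round(1))
g=w["frame"].mean(2).astype(int)
for r in range(166,196,4): print(r,g[r,296:342].tolist())
```

```text
[514.5 372.7 133.4] [[-0.556, -0.824, 0.107], [-0.812, 0.566, 0.14], [-0.176, -0.009, -0.984]] 66.0031141317861
yaw -124.39488685365994
[(416.8, 344.8, np.float64(-125.5), np.float64(-126.8), 0.81), (494.5, 344.8, np.float64(55.2), np.float64(55.3), 0.8), (422.0, 266.5, np.float64(112.0), np.float64(114.6), 0.58), (528.2, 379.8, np.float64(-89.6), np.float64(-80.3), 0.44)]
78.3 64.9
34.4 0.8
139.9 16.4
-13.6 -7.3
166 [109, 107, 107, 110, 109, 107, 110, 113, 86, 60, 68, 93, 102, 105, 96, 88, 86, 86, 84, 95, 109, 110, 106, 108, 112, 86, 83, 83, 83, 87, 93, 98, 103, 66, 60, 62, 63, 57, 61, 111, 108, 107, 105, 105, 103, 107]
170 [107, 109, 107, 107, 108, 107, 110, 115, 58, 55, 56, 59, 56, 55, 47, 83, 85, 83, 95, 110, 106, 108, 106, 107, 108, 102, 89, 86, 91, 53, 51, 55, 54, 54, 54, 52, 48, 104, 112, 107, 105, 106, 105, 106, 106, 107]
174 [107, 107, 106, 109, 109, 110, 116, 59, 52, 56, 57, 57, 57, 55, 44, 88, 109, 108, 107, 106, 106, 107, 108, 107, 106, 106, 106, 108, 114, 46, 49, 55, 56, 56, 56, 53, 46, 94, 111, 106, 104, 93, 100, 135, 161, 158]
178 [100, 108, 105, 107, 109, 113, 62, 56,
[... 304 characters left out ...]
, 108, 107, 113, 75, 46, 52, 57, 57, 58, 55, 52, 35, 163, 159, 155, 153, 153, 155, 154]
186 [148, 83, 47, 46, 53, 53, 56, 58, 57, 58, 57, 56, 49, 87, 112, 108, 109, 106, 107, 107, 106, 108, 105, 103, 109, 133, 158, 157, 157, 157, 173, 64, 53, 56, 58, 55, 55, 57, 55, 51, 49, 42, 75, 127, 161, 157]
190 [53, 58, 57, 56, 58, 58, 59, 60, 58, 60, 58, 58, 54, 55, 94, 96, 92, 93, 94, 95, 91, 92, 92, 93, 93, 91, 91, 90, 92, 97, 66, 55, 56, 56, 58, 57, 56, 56, 59, 57, 58, 58, 57, 55, 54, 93]
194 [117, 100, 69, 57, 59, 59, 60, 63, 58, 58, 65, 97, 117, 115, 111, 112, 110, 111, 112, 112, 110, 111, 109, 112, 111, 112, 111, 111, 111, 112, 113, 115, 99, 77, 63, 56, 59, 58, 60, 59, 57, 67, 83, 113, 112, 110]
```

Run:
```python
from h import *
w=cam("wrist"); g=w["frame"].mean(2).astype(int); o=bot.get_obs(); t=np.array(o["tcp_pos"]); h,_=lev(o)
for r in range(146,170,2): print(r,g[r,300:337].tolist())
for z in(-90,-96): print(z,proj(w,[t+h*x+[0,0,z] for x in(0,4,8,12,16,20)]).round(1)[:,1].tolist())
print(proj(w,[t+h*x+[0,0,-36] for x in(-6.5,0,6.5)]).round(1)[:,1].tolist())
```

```text
146 [198, 176, 103, 104, 105, 119, 123, 122, 125, 66, 55, 155, 195, 195, 161, 170, 102, 104, 108, 108, 110, 108, 107, 108, 107, 108, 108, 109, 102, 91, 68, 55, 61, 63, 64, 64, 60]
148 [192, 194, 205, 143, 116, 156, 132, 138, 158, 116, 101, 112, 194, 200, 208, 108, 105, 108, 107, 107, 106, 109, 108, 106, 108, 108, 109, 111, 85, 53, 61, 61, 65, 63, 62, 60, 70]
150 [191, 196, 190, 89, 109, 141, 130, 132, 114, 115, 184, 199, 169, 98, 98, 105, 106, 107, 109, 107, 109, 106, 107, 105, 107, 108, 109, 107, 113, 97, 70, 59, 60, 59, 62, 59, 62]
152 [199, 191, 92, 101, 109, 106, 104, 103, 134, 172, 166, 206, 175, 109, 106, 107, 109, 106, 107, 109, 107, 107, 107, 108, 106, 107, 105, 106, 109, 108, 111, 99, 59, 62, 60, 63, 60]
154 [99, 55, 110, 92, 112, 111, 89, 109, 110, 106, 106, 105, 106, 108, 105, 108, 109, 107, 108, 107, 108, 107, 106, 106, 107, 107, 107, 108, 106, 107, 105, 111, 99, 64, 61, 62, 63]
156 [103, 73, 60, 60, 61, 60, 56, 84, 111, 109, 109, 106, 108, 108, 109, 109, 109, 109, 108, 108, 105, 107, 109, 108, 107, 107, 109, 108, 109, 106, 107, 112, 79, 54, 62, 60, 60]
158 [110, 116, 76,
[... 423 characters left out ...]
06, 107, 111, 86, 92, 94, 95, 100, 108, 108, 106, 111, 59, 55, 61, 60, 59, 54, 103]
164 [107, 109, 108, 114, 87, 61, 62, 62, 66, 86, 101, 100, 96, 85, 84, 95, 109, 107, 107, 109, 111, 84, 84, 87, 94, 95, 96, 103, 112, 80, 59, 61, 63, 61, 57, 78, 109]
166 [109, 109, 109, 110, 115, 73, 69, 90, 104, 102, 98, 87, 87, 86, 84, 94, 108, 107, 109, 109, 111, 84, 83, 83, 83, 86, 93, 97, 102, 59, 59, 61, 60, 56, 79, 109, 108]
168 [107, 107, 110, 111, 106, 61, 56, 83, 82, 68, 81, 87, 89, 84, 82, 95, 107, 107, 107, 109, 110, 83, 85, 86, 84, 82, 72, 78, 81, 69, 66, 59, 60, 58, 111, 109, 106]
-90 [182.5, 178.3, 174.1, 169.9, 165.5, 161.2]
-96 [179.9, 175.8, 171.7, 167.5, 163.2, 159.0]
[218.9, 211.2, 203.3]
```

The blades' front edge is at row 161 rather than about 175, so the loosely held pliers pitched about 5.6° more. I'm compensating again with tool pitch and re-checking.

Emit:
{"name": "play_rows", "arguments": {"deltas": [0,0,0,0,-2.8,0,0,0,0,0,-2.8,0,0,0,0,0,0,0,0,0,0,0,0,0]}}

```text
clock: 30.35
tcp_pos: [514.6, 372.7, 133.5]
orientation: [[-0.542, -0.825, 0.16], [-0.796, 0.565, 0.219], [-0.271, -0.009, -0.963]]
force: [-0.1, 0.0, -1.1]
gripper_width: 66.1
grip_force: 4.3
```

```bash
cat >> h.py <<'E'
def tips(z0=-91):
    w=cam("wrist"); g=w["frame"].mean(2).astype(int); o=bot.get_obs(); t=np.array(o["tcp_pos"]); h,R=lev(o); l=np.array([h[1],-h[0],0])
    print("tcp",t.round(1),"R",R.round(3).tolist(),"yaw",np.degrees(np.arctan2(h[1],h[0])).round(2),"f",np.round(o["force"],1),"w",round(o["gripper_width"],1))
    d=np.abs(np.diff(g.astype(float),axis=0))
    print("pred front row by heading 0,4,8,12,16",proj(w,[t+h*x+[0,0,z0] for x in(0,4,8,12,16)]).round(1)[:,1].tolist())
    for k in rings(w,smax=38)[0]:
        v=np.array([k[0],k[1],0])-t; print(k[:2],float(round(k[2],1)),float(round(k[3],1)),k[4],"head",(v@h).round(1),"lat",(v@l).round(1))
    return w,g,t,h,l
E
python3 - <<'E'
from h import *
w,g,t,h,l=tips()
for c in(311,313,322,324): print(c,g[156:196,c].tolist())
E
```

```text
tcp [514.5 372.8 133.1] R [[-0.541, -0.825, 0.16], [-0.796, 0.564, 0.219], [-0.271, -0.009, -0.963]] yaw -124.23 f [ 0.7 -0.1 -1.9] w 66.3
pred front row by heading 0,4,8,12,16 [172.4, 168.3, 164.2, 160.0, 155.7]
(416.8, 344.8) -125.5 -126.6 0.81 head 78.1 lat 65.0
(494.5, 344.8) 54.9 55.3 0.81 head 34.4 lat 0.8
(478.2, 377.5) -145.3 -145.3 0.44 head 16.5 lat 32.7
(529.0, 233.5) 130.5 130.5 0.42 head 107.0 lat -90.3
311 [61, 48, 57, 92, 109, 104, 99, 98, 99, 93, 85, 86, 89, 83, 74, 71, 75, 77, 87, 98, 112, 110, 98, 125, 162, 158, 160, 158, 155, 151, 219, 255, 240, 107, 90, 99, 105, 107, 115, 121]
313 [107, 107, 106, 108, 102, 100, 99, 90, 86, 87, 85, 84, 84, 85, 86, 96, 103, 110, 108, 105, 105, 113, 136, 160, 157, 152, 154, 155, 154, 152, 146, 217, 242, 107, 89, 99, 104, 105, 114, 124]
322 [104, 105, 106, 108, 103, 97, 90, 85, 82, 82, 83, 86, 85, 82, 93, 93, 120, 157, 153, 151, 149, 150, 152, 153, 151, 153, 151, 152, 153, 151, 147, 217, 237, 109, 91, 100, 103, 108, 113, 124]
324 [105, 104, 106, 105, 102, 98, 95, 96, 93, 87, 84, 84, 86, 88, 89, 88, 97, 137, 167, 165, 164, 163, 158, 160, 155, 154, 154, 154, 151, 150, 149, 157, 154, 115, 88, 100, 103, 107, 112, 125]
```

Emit:
{"name": "play_rows", "arguments": {"deltas": [1.7,0.3,10.3,0,0,0,1.7,0.3,10.3,0,0,0,1.7,0.2,10.2,0,0,0,0,0,0,0,0,0,0,0,0,0,0,0]}}

```text
clock: 31.02
tcp_pos: [515.6, 375.3, 101.2]
orientation: [[-0.542, -0.825, 0.159], [-0.796, 0.565, 0.218], [-0.27, -0.008, -0.963]]
force: [0.7, -0.2, -0.8]
gripper_width: 66.1
grip_force: 4.3
```

Run:
```python
from h import *
w,g,t,h,l=tips()
for c in(311,313,322,324): print(c,g[150,c],g[152:190,c].tolist())
for r in(140,150,156,160,164,168,172,176): print(r,g[r,285:352].tolist())
A=np.array([494.5,344.8,7]); u=np.array([np.cos(np.radians(55.3)),np.sin(np.radians(55.3)),0]); v=np.array([-u[1],u[0],0])
print("gap pts x=25,31,35,38",proj(w,[A+u*x for x in(16,25,31,35,38)]).round(1).tolist())
```

```text
tcp [515.7 375.3 101.5] R [[-0.542, -0.825, 0.16], [-0.796, 0.565, 0.219], [-0.271, -0.009, -0.963]] yaw -124.24 f [ 0.3 -0.5 -1.8] w 66.2
pred front row by heading 0,4,8,12,16 [172.9, 168.8, 164.6, 160.4, 156.1]
(416.8, 344.8) -125.3 -126.5 0.82 head 80.9 lat 64.6
(494.5, 344.5) 55.1 55.4 0.81 head 37.4 lat 0.2
(477.5, 377.0) -146.4 -146.4 0.44 head 20.1 lat 32.6
(529.0, 233.8) 130.4 130.4 0.43 head 109.5 lat -90.6
311 105 [103, 104, 105, 106, 102, 104, 104, 104, 103, 101, 99, 97, 99, 92, 86, 86, 86, 81, 72, 72, 70, 76, 86, 97, 110, 110, 109, 109, 108, 108, 109, 109, 109, 106, 107, 107, 101, 93]
313 105 [103, 103, 105, 103, 106, 106, 103, 104, 101, 97, 95, 89, 83, 82, 84, 83, 84, 84, 83, 93, 104, 105, 105, 104, 106, 103, 105, 105, 105, 106, 103, 107, 105, 106, 106, 104, 102, 93]
322 104 [105, 103, 103, 105, 103, 104, 105, 103, 103, 97, 92, 82, 83, 81, 83, 85, 82, 82, 91, 101, 107, 104, 104, 106, 103, 106, 104, 105, 106, 105, 105, 104, 108, 133, 156, 159, 136, 95]
324 104 [105, 103, 104, 103, 103, 103, 106, 103, 102, 96, 93, 96, 94, 87, 83, 83, 84, 86, 89, 90, 93, 104, 114, 113, 110,
[... 2023 characters left out ...]
, 104, 106, 104, 106, 106, 106, 107, 105, 108, 111, 84, 51, 54, 53, 55, 55, 55, 45, 70, 92, 104, 106, 104, 106, 104, 105, 106, 103, 104, 107, 102, 93, 46, 51, 52, 55, 55, 53, 52, 47, 79, 109, 106, 103, 106, 102, 105, 103, 92, 100, 133, 157, 153, 151, 151, 147, 146, 151, 150]
176 [152, 151, 151, 153, 158, 135, 102, 101, 104, 104, 104, 102, 104, 106, 106, 106, 109, 90, 52, 54, 54, 54, 53, 58, 51, 46, 110, 106, 106, 106, 106, 106, 105, 105, 105, 105, 106, 103, 106, 110, 77, 45, 54, 54, 57, 55, 56, 51, 66, 105, 109, 116, 129, 157, 157, 153, 152, 153, 154, 152, 152, 152, 149, 149, 148, 145, 148]
gap pts x=25,31,35,38 [[319.2, 148.9], [319.1, 158.6], [319.1, 164.8], [319.0, 168.9], [319.0, 171.9]]
```

The blades are in the gap at about x = 32, roughly 0.8 mm off laterally. I'm trimming and feeling for the mat.

Emit:
{"name": "play_rows", "arguments": {"deltas": [0.8,0.7,2.9,0,0,0,0,0,0,0,0,0,0,0,0,0,0,0]}}

```text
clock: 31.45
tcp_pos: [515.0, 375.7, 98.4]
orientation: [[-0.542, -0.825, 0.159], [-0.796, 0.564, 0.219], [-0.27, -0.008, -0.963]]
force: [0.8, -0.5, -1.6]
gripper_width: 66.0
grip_force: 4.3
```

Emit:
{"name": "play_rows", "arguments": {"deltas": [0.27,0,0.96,0,0,0,0,0,0,0,0,0,0,0,0,0,0,0]}}

```text
clock: 31.82
tcp_pos: [515.0, 375.7, 97.3]
orientation: [[-0.542, -0.825, 0.159], [-0.796, 0.564, 0.219], [-0.27, -0.008, -0.963]]
force: [-0.2, 0.1, -1.9]
gripper_width: 65.9
grip_force: 4.3
```

Emit:
{"name": "play_rows", "arguments": {"deltas": [0.27,0,0.96,0,0,0,0,0,0,0,0,0,0,0,0,0,0,0]}}

```text
clock: 32.2
tcp_pos: [515.2, 375.8, 96.5]
orientation: [[-0.541, -0.825, 0.16], [-0.796, 0.564, 0.219], [-0.271, -0.009, -0.963]]
force: [-0.6, 0.4, 1.9]
gripper_width: 66.1
grip_force: 5.1
```

Emit:
{"name": "play_rows", "arguments": {"deltas": [-0.45,0,-1.6,0,0,0,0,0,0,0,0,0]}}

```text
clock: 32.45
tcp_pos: [514.8, 375.6, 97.9]
orientation: [[-0.542, -0.825, 0.159], [-0.796, 0.564, 0.218], [-0.27, -0.008, -0.963]]
force: [-0.2, 0.0, -1.2]
gripper_width: 66.3
grip_force: 4.3
```

Emit:
{"name": "play_rows", "arguments": {"deltas": [0,0,0,0,0,0,0,0,0,0,0,0], "grip": 50}}

```text
clock: 32.7
tcp_pos: [516.2, 376.1, 99.0]
orientation: [[-0.541, -0.825, 0.162], [-0.795, 0.565, 0.22], [-0.273, -0.01, -0.962]]
force: [1.9, -1.9, 8.0]
gripper_width: 51.3
grip_force: 11.5
```

Emit:
{"name": "play_rows", "arguments": {"deltas": [0,0,0,0,0,0,0,0,0,0,0,0], "grip": 35}}

```text
clock: 32.95
tcp_pos: [516.8, 376.4, 99.5]
orientation: [[-0.541, -0.825, 0.163], [-0.795, 0.565, 0.221], [-0.274, -0.01, -0.962]]
force: [3.3, -1.2, 11.6]
gripper_width: 36.4
grip_force: 11.8
```

Emit:
{"name": "play_rows", "arguments": {"deltas": [0,0,0,0,0,0,0,0,0,0,0,0,0,0,0,0,0,0], "grip": 23}}

```text
clock: 33.33
tcp_pos: [516.1, 376.4, 99.1]
orientation: [[-0.541, -0.825, 0.161], [-0.795, 0.565, 0.22], [-0.273, -0.009, -0.962]]
force: [0.5, -1.1, 8.8]
gripper_width: 23.8
grip_force: 30.2
```

Run:
```python
from h import *
w,g,t,h,l=tips(); print(red(w))
for r in range(110,176,6): c=np.where(g[r,262:376]<80)[0]+262; k=[q for q in np.split(c,np.where(np.diff(c)>1)[0]+1) if len(q)>2]; print(r,[(int(q[0]),int(q[-1])) for q in k])
```

```text
tcp [516.1 376.5  99.1] R [[-0.541, -0.825, 0.161], [-0.795, 0.565, 0.22], [-0.273, -0.009, -0.962]] yaw -124.23 f [ 1.1 -0.   9.6] w 23.8
pred front row by heading 0,4,8,12,16 [172.3, 168.3, 164.1, 159.9, 155.6]
(416.8, 344.8) -125.1 -126.5 0.82 head 82.0 lat 64.3
(468.5, 379.8) -135.1 -135.1 0.44 head 24.0 lat 41.2
(528.8, 233.2) 128.6 128.6 0.43 head 111.3 lat -91.1
(521.2, 374.2) -140.9 -176.6 0.43 head -1.0 lat -5.5
[(317.5, 258.2, (296, 218, 43, 79))]
110 []
116 [(303, 339)]
122 [(300, 302), (334, 345)]
128 [(342, 349)]
134 [(344, 350)]
140 [(344, 350)]
146 [(287, 294), (342, 349)]
152 [(284, 294), (341, 351)]
158 [(283, 289), (347, 353)]
164 [(284, 287), (348, 352)]
170 [(284, 294), (343, 352)]
```

The ring is spread symmetrically (columns 283 to 353), so I'm lifting.

Emit:
{"name": "play_rows", "arguments": {"deltas": [-0.55,0,-1.9,0,0,0,-1.6,0,-5.8,0,0,0,-2.7,0,-9.6,0,0,0,-7.6,-0.3,-27,0,0,0,-7.6,-0.3,-27,0,0,0,-7.6,-0.3,-27,0,0,0,-7.6,-0.3,-27,0,0,0,-7.1,-0.2,-25,0,0,0,0,0,0,0,0,0]}}

```text
clock: 34.5
tcp_pos: [515.8, 376.2, 256.5]
orientation: [[-0.541, -0.825, 0.162], [-0.795, 0.565, 0.221], [-0.274, -0.009, -0.962]]
force: [0.1, 0.4, -1.5]
gripper_width: 23.5
grip_force: 30.2
```

```bash
cat >> h.py <<'E'
def carried(zs=(-94,-97),thr=140,rows=(134,140,146)):
    w=cam("wrist"); g=w["frame"].mean(2); o=bot.get_obs(); t=np.array(o["tcp_pos"]); h,R=lev(o); l=np.array([h[1],-h[0],0])
    print("tcp",t.round(1),"R",R.round(3).tolist(),"yaw",np.degrees(np.arctan2(h[1],h[0])).round(2),"f",np.round(o["force"],1),"w",round(o["gripper_width"],1),"j",np.round(o["joints"],2))
    def runs(v,o0): 
        c=np.where(v<thr)[0]; return [(int(q[0])+o0,int(q[-1])+o0) for q in np.split(c,np.where(np.diff(c)>1)[0]+1) if len(q)>2]
    print("col318",runs(g[95:165,318],95)); B=runs(g[95:165,318],95)
    for r in rows: print("row",r,runs(g[r,270:366],270))
    for z in zs:
        if B: print("z",z,"back outer,inner heading",((onz(w,[(318,B[0][0]-.5),(318,B[0][1]+.5)],t[2]+z+4)-t)@h).round(1), "lat of 318.5:",((onz(w,[(318.5,140)],t[2]+z+4)-t)@l).round(1))
    return w,g,t,h,l
E
python3 - <<'E'
from h import *
w,g,t,h,l=carried(); print(rings(w,smax=38,n=3)[0],g[104:135,318].astype(int).tolist())
print(rings(cam("side"),smax=38,n=3)[0])
E
```

```text
tcp [515.2 375.9 254.8] R [[-0.541, -0.825, 0.16], [-0.796, 0.564, 0.22], [-0.272, -0.009, -0.962]] yaw -124.22 f [ 0.6  0.1 -1.5] w 23.8 j [-0.94  0.18  0.28  1.87 -0.17  0.84  1.97]
col318 [(99, 131)]
row 134 [(270, 282), (286, 292), (309, 314), (344, 350)]
row 140 [(270, 278), (286, 292), (344, 350)]
row 146 [(287, 294), (341, 349)]
z -94 back outer,inner heading [63.2 36.5] lat of 318.5: [-0.7]
z -97 back outer,inner heading [62.4 35.5] lat of 318.5: [-0.8]
[(416.8, 344.8, np.float64(-125.8), np.float64(-127.1), 0.77), (528.5, 381.2, np.float64(180.0), np.float64(161.4), 0.67), (529.0, 233.5, np.float64(129.2), np.float64(129.2), 0.42)] [109, 108, 106, 107, 110, 100, 70, 59, 66, 66, 66, 67, 66, 68, 90, 113, 109, 110, 107, 109, 110, 110, 108, 108, 107, 108, 108, 131, 157, 154, 155]
[(415.8, 346.5, np.float64(-123.5), np.float64(-120.4), 0.71), (421.0, 268.2, np.float64(114.4), np.float64(112.4), 0.68), (433.2, 315.0, np.float64(-20.6), np.float64(-20.6), 0.29)]
```

Ring A is carried. I'm turning back to heading ~88° about the vertical, then flying to spindle 3.

Emit:
{"name": "play_rows", "arguments": {"deltas": [0,0,0,2.68,0.09,9.48,0,0,0,2.68,0.09,9.48,0,0,0,2.68,0.09,9.48,0,0,0,2.68,0.09,9.48,0,0,0,2.68,0.09,9.48,0,0,0,2.68,0.09,9.48,0,0,0,2.68,0.09,9.48,0,0,0,2.68,0.09,9.48,0,0,0,2.68,0.09,9.48,0,0,0,2.68,0.09,9.48]}}

```text
clock: 35.85
tcp_pos: [514.4, 375.6, 252.7]
orientation: [[-0.704, 0.684, 0.19], [0.656, 0.729, -0.195], [-0.272, -0.013, -0.962]]
force: [-0.0, -0.8, -1.4]
gripper_width: 23.9
grip_force: 30.2
```

Emit:
{"name": "play_rows", "arguments": {"deltas": [0,0,0,2.68,0.09,9.48,0,0,0,2.68,0.09,9.48,0,0,0,2.68,0.09,9.48,0,0,0,2.68,0.09,9.48,0,0,0,2.68,0.09,9.48,0,0,0,0,0,0]}}

```text
clock: 36.6
tcp_pos: [515.4, 375.1, 252.6]
orientation: [[0.033, 0.999, -0.021], [0.961, -0.038, -0.275], [-0.275, -0.011, -0.961]]
force: [-0.4, -0.1, -1.1]
gripper_width: 23.7
grip_force: 30.2
```

Run:
```python
from h import *
w,g,t,h,l=carried(); print(g[100:125,318].astype(int).tolist()); R=np.array(bot.get_obs()["orientation"])
for z in(-94,-97): print(((onz(w,[(318,109.7),(318,118)],t[2]+z+4)-t)@h).round(1))
print("to (649,-215,275):",(R.T@(np.array([649,-215,275])-t)).round(1))
```

```text
tcp [515.2 375.3 252.9] R [[0.03, 0.999, -0.02], [0.961, -0.034, -0.274], [-0.275, -0.011, -0.961]] yaw 88.21 f [-0.1  0.4 -0.6] w 23.9 j [-1.31  0.54  0.73  1.52 -0.14  1.39 -0.62]
col318 []
row 134 [(286, 292), (344, 350), (355, 365)]
row 140 [(344, 350), (355, 365)]
row 146 [(292, 294), (342, 349), (356, 358)]
[239, 238, 240, 242, 224, 146, 191, 230, 227, 219, 143, 100, 161, 187, 213, 157, 62, 76, 176, 232, 220, 219, 220, 219, 217]
[54.4 47.8]
[53.6 46.9]
to (649,-215,275): [-569.4  153.8  138. ]
```

Emit:
{"name": "play_rows", "arguments": {"deltas": [-47.4,12.8,11.5,0,0,0,-47.4,12.8,11.5,0,0,0,-47.4,12.8,11.5,0,0,0,-47.4,12.8,11.5,0,0,0,-47.4,12.8,11.5,0,0,0,-47.4,12.8,11.5,0,0,0]}}

```text
clock: 37.4
tcp_pos: [580.8, 79.4, 264.4]
orientation: [[0.028, 0.999, -0.02], [0.962, -0.032, -0.272], [-0.273, -0.011, -0.962]]
force: [0.6, -0.0, -1.9]
gripper_width: 23.5
grip_force: 30.2
```

Emit:
{"name": "play_rows", "arguments": {"deltas": [-47.4,12.8,11.5,0,0,0,-47.4,12.8,11.5,0,0,0,-47.4,12.8,11.5,0,0,0,-47.4,12.8,11.5,0,0,0,-47.4,12.8,11.5,0,0,0,-47.4,12.8,11.5,0,0,0,0,0,0,0,0,0,0,0,0,0,0,0]}}

```text
clock: 38.4
tcp_pos: [646.7, -213.9, 274.5]
orientation: [[0.03, 0.999, -0.021], [0.962, -0.035, -0.272], [-0.273, -0.012, -0.962]]
force: [0.4, 1.1, -2.4]
gripper_width: 24.0
grip_force: 30.2
```

Run:
```python
from h import *
w,g,t,h,l=carried(); sp=(650.8,-187.1,118); print(g[95:175,318].astype(int).tolist()); R=np.array(bot.get_obs()["orientation"])
c=proj(w,sp)[0]; print("spindle px",c,"land edges",proj(w,[np.array(sp)+d for d in((-18,0,0),(18,0,0),(0,18,0),(0,-18,0))]).round(1).tolist()); r=int(c[1]); print(r,g[r,276:362].astype(int).tolist())
print(hubs(w))
```

```text
tcp [ 646.9 -213.1  274.6] R [[0.03, 0.999, -0.02], [0.962, -0.034, -0.272], [-0.273, -0.011, -0.962]] yaw 88.23 f [-0.4  0.1 -1. ] w 23.5 j [-0.51  0.47  0.84  1.6  -0.08  1.16  0.26]
col318 [(95, 111), (116, 128)]
row 134 [(286, 292), (344, 350)]
row 140 [(344, 350)]
row 146 [(270, 272), (292, 294), (341, 349)]
z -94 back outer,inner heading [65.6 52.6] lat of 318.5: [-0.2]
z -97 back outer,inner heading [65.  51.7] lat of 318.5: [-0.2]
[135, 136, 136, 137, 137, 125, 107, 97, 109, 123, 119, 120, 117, 123, 107, 71, 113, 174, 200, 210, 152, 55, 67, 99, 122, 120, 118, 118, 116, 119, 118, 115, 113, 105, 190, 246, 241, 224, 159, 148, 143, 186, 240, 244, 241, 238, 238, 239, 241, 241, 241, 240, 244, 236, 186, 160, 166, 165, 166, 166, 166, 166, 164, 166, 163, 164, 156, 181, 230, 239, 235, 235, 235, 234, 233, 234, 235, 235, 235, 236]
spindle px [322.28153302 119.02760047] land edges [[304.7, 119.6], [339.9, 118.5], [321.8, 101.1], [322.7, 135.9]]
119 [171, 170, 170, 169, 171, 171, 170, 169, 170, 169, 169, 169, 250, 249, 255, 150, 126, 86, 63, 69, 72, 71, 72, 71, 71, 72, 68, 68, 67, 69, 67, 68, 66, 70, 75, 85, 107, 105, 124, 122, 121, 121, 122, 120, 122, 125, 115, 114, 97, 95, 78, 65, 66, 68, 66, 67, 70, 70, 71, 70, 67, 69, 70, 68, 72, 64, 53, 91, 133, 143, 132, 119, 252, 240, 237, 238, 239, 240, 243, 246, 222, 164, 164, 167, 167, 167]
[]
```

Emit:
{"name": "play_rows", "arguments": {"deltas": [2.6,1,10.8,0,0,0,2.6,1,10.8,0,0,0,2.6,1,10.9,0,0,0,2.6,1,10.9,0,0,0,0,0,0,0,0,0,0,0,0,0,0,0]}}

```text
clock: 39.2
tcp_pos: [650.5, -216.6, 230.7]
orientation: [[0.033, 0.999, -0.02], [0.961, -0.038, -0.273], [-0.273, -0.01, -0.962]]
force: [-1.0, -0.5, -1.4]
gripper_width: 23.8
grip_force: 30.2
```

Run:
```python
from h import *
w,g,t,h,l=carried(); sp=(650.8,-187.1,118)
c=proj(w,sp)[0]; print("spindle px",c,"land edges",proj(w,[np.array(sp)+d for d in((-18,0,0),(18,0,0),(0,18,0),(0,-18,0))]).round(1).tolist())
for r in (130,136,142,148): print(r,g[r,280:306].astype(int).tolist(),g[r,332:358].astype(int).tolist())
for cc in(312,318,324): print(cc,g[98:172,cc].astype(int).tolist())
```

```text
tcp [ 650.6 -216.6  230.8] R [[0.033, 0.999, -0.02], [0.961, -0.037, -0.273], [-0.273, -0.01, -0.962]] yaw 88.02 f [-0.4 -0.5 -2.3] w 23.9 j [-0.49  0.52  0.82  1.64 -0.11  1.08  0.26]
col318 [(95, 111), (120, 150)]
row 134 [(286, 292), (298, 337), (340, 342), (344, 350)]
row 140 [(292, 297), (299, 340), (344, 350)]
row 146 [(305, 330), (341, 350)]
z -94 back outer,inner heading [66.4 53.3] lat of 318.5: [0.]
z -97 back outer,inner heading [65.7 52.5] lat of 318.5: [-0.]
spindle px [317.77825336 130.89758675] land edges [[297.7, 131.6], [338.0, 130.2], [317.0, 110.8], [318.5, 149.7]]
130 [243, 240, 241, 242, 244, 255, 199, 65, 63, 68, 69, 68, 66, 67, 134, 149, 147, 145, 104, 105, 110, 111, 110, 113, 110, 107] [107, 107, 107, 107, 110, 106, 136, 137, 135, 141, 123, 65, 66, 65, 69, 66, 58, 65, 255, 245, 239, 239, 240, 243, 249, 154]
136 [191, 250, 245, 245, 253, 182, 144, 167, 109, 122, 108, 119, 134, 222, 141, 134, 133, 138, 120, 99, 103, 103, 102, 105, 105, 109] [103, 102, 101, 101, 99, 122, 136, 133, 133, 131, 135, 145, 80, 66, 67, 71, 68, 66, 53, 114, 255, 245, 244, 241, 173, 162]

[... 906 characters left out ...]
136, 135, 134, 136, 135, 108, 66, 112, 159, 164, 183, 187, 147, 53, 132, 160, 112, 112, 116, 112, 113, 116, 118, 117, 116, 117, 118, 118, 118, 118, 117, 119, 120, 119, 119, 121, 120, 120, 121, 122, 120, 124, 119, 102, 87, 85, 68, 185, 249, 240, 238, 240, 239, 237, 237, 238, 239, 239, 243, 233, 161, 160, 162, 162, 162, 161, 161, 161]
324 [132, 137, 134, 136, 135, 135, 135, 137, 138, 141, 144, 136, 95, 57, 113, 160, 159, 128, 54, 58, 71, 130, 178, 153, 114, 117, 117, 117, 116, 116, 117, 116, 116, 116, 116, 118, 118, 121, 118, 118, 118, 120, 118, 119, 119, 121, 118, 106, 89, 91, 84, 71, 192, 252, 242, 238, 238, 239, 239, 238, 238, 240, 242, 243, 236, 191, 154, 160, 163, 161, 162, 161, 161, 160]
```

The ring is centred to within 0.5 px sideways and about 1 mm along. I'm trimming and descending with force checks.

Emit:
{"name": "play_rows", "arguments": {"deltas": [2.4,-0.4,5.6,0,0,0,0,0,0,0,0,0,0,0,0,0,0,0]}}

```text
clock: 39.62
tcp_pos: [650.0, -215.6, 224.4]
orientation: [[0.033, 0.999, -0.02], [0.961, -0.037, -0.273], [-0.273, -0.011, -0.962]]
force: [0.0, -0.8, -1.5]
gripper_width: 23.8
grip_force: 30.2
```

Emit:
{"name": "play_rows", "arguments": {"deltas": [0.82,0,2.9,0,0,0,0.82,0,2.9,0,0,0,0,0,0,0,0,0]}}

```text
clock: 40.0
tcp_pos: [649.8, -215.6, 218.0]
orientation: [[0.033, 0.999, -0.021], [0.961, -0.037, -0.273], [-0.273, -0.011, -0.962]]
force: [0.3, -0.2, -1.1]
gripper_width: 23.9
grip_force: 30.2
```

Emit:
{"name": "play_rows", "arguments": {"deltas": [0.82,0,2.9,0,0,0,0,0,0,0,0,0,0,0,0,0,0,0]}}

```text
clock: 40.38
tcp_pos: [649.9, -215.7, 215.4]
orientation: [[0.033, 0.999, -0.02], [0.961, -0.037, -0.273], [-0.273, -0.011, -0.962]]
force: [-0.4, -0.3, -1.6]
gripper_width: 23.9
grip_force: 30.2
```

Run:
```python
from h import *
w,g,t,h,l=carried(); sp=(650.8,-187.6,118)
c=proj(w,sp)[0]; print("spindle px",c,"land edges",proj(w,[np.array(sp)+d for d in((-18,0,0),(18,0,0),(0,18,0),(0,-18,0))]).round(1).tolist())
for r in (130,136,142,148): print(r,g[r,280:306].astype(int).tolist(),g[r,332:358].astype(int).tolist())
for cc in(312,318,324): print(cc,g[98:172,cc].astype(int).tolist())
edgefit(w,c,26,127,sel=lambda a:np.sin(a)>0)
```

```text
tcp [ 649.9 -215.7  215.4] R [[0.033, 0.999, -0.02], [0.961, -0.037, -0.273], [-0.273, -0.011, -0.962]] yaw 88.02 f [ 0.4  0.  -2.7] w 23.7 j [-0.48  0.53  0.81  1.66 -0.12  1.05  0.26]
col318 [(95, 98), (103, 111), (117, 125), (131, 158)]
row 134 [(286, 292), (298, 307), (313, 333), (335, 342), (344, 350)]
row 140 [(297, 340), (343, 350)]
row 146 [(293, 295), (298, 339), (341, 350)]
z -94 back outer,inner heading [66.4 63.4] lat of 318.5: [0.1]
z -97 back outer,inner heading [65.7 62.7] lat of 318.5: [0.1]
spindle px [318.40527804 138.57205528] land edges [[297.4, 139.2], [339.5, 137.9], [317.6, 117.8], [319.1, 158.0]]
130 [241, 239, 239, 238, 241, 253, 192, 64, 64, 68, 70, 66, 66, 65, 132, 144, 139, 141, 133, 100, 114, 113, 112, 113, 118, 117] [166, 166, 166, 173, 114, 85, 117, 140, 143, 150, 131, 63, 63, 65, 67, 65, 59, 45, 255, 247, 238, 236, 237, 240, 240, 239]
136 [238, 240, 241, 242, 248, 213, 143, 157, 159, 173, 162, 167, 86, 143, 144, 143, 144, 138, 104, 106, 109, 109, 109, 114, 111, 108] [110, 112, 110, 108, 109, 110, 108, 113, 136, 135, 138, 145, 80, 64, 65, 69, 67, 64, 41
[... 1077 characters left out ...]
15, 115, 118, 118, 120, 115, 117, 119, 120, 120, 120, 120, 120, 119, 121, 121, 120, 117, 119, 118, 121, 118, 117, 102, 88, 85, 69, 184, 249, 239, 238, 239, 238, 237, 237, 238, 238, 237, 242, 227]
324 [119, 211, 255, 226, 102, 113, 124, 131, 134, 136, 134, 138, 113, 55, 108, 157, 151, 158, 128, 51, 63, 82, 113, 122, 120, 116, 111, 139, 171, 168, 168, 168, 162, 193, 191, 104, 115, 116, 117, 117, 117, 117, 120, 116, 119, 119, 120, 117, 119, 118, 118, 119, 119, 121, 123, 115, 97, 87, 85, 76, 159, 242, 242, 238, 237, 238, 237, 237, 237, 238, 241, 244, 237, 187]
z 105 c [ 650.2 -192. ] r 19.74 n 33 rms 0.24
z 112 c [ 650.3 -189.4] r 19.24 n 34 rms 0.25
z 118 c [ 650.5 -187.1] r 18.78 n 34 rms 0.24
```

Along-axis clearance at the ring's back is only about 1.3 mm, so I'm trimming +1 mm and continuing down.

Emit:
{"name": "play_rows", "arguments": {"deltas": [2.05,0,3.6,0,0,0,0,0,0,0,0,0,0,0,0,0,0,0]}}

```text
clock: 40.8
tcp_pos: [649.8, -214.7, 211.3]
orientation: [[0.033, 0.999, -0.021], [0.961, -0.037, -0.273], [-0.273, -0.011, -0.962]]
force: [0.5, 0.1, -1.9]
gripper_width: 23.5
grip_force: 30.2
```

Emit:
{"name": "play_rows", "arguments": {"deltas": [0.82,0,2.9,0,0,0,0,0,0,0,0,0,0,0,0,0,0,0]}}

```text
clock: 41.18
tcp_pos: [649.8, -214.7, 208.3]
orientation: [[0.033, 0.999, -0.021], [0.961, -0.038, -0.273], [-0.273, -0.011, -0.962]]
force: [0.1, 1.1, -1.8]
gripper_width: 23.8
grip_force: 30.2
```

Emit:
{"name": "play_rows", "arguments": {"deltas": [0.55,0,1.9,0,0,0,0,0,0,0,0,0,0,0,0,0,0,0]}}

```text
clock: 41.55
tcp_pos: [649.8, -214.7, 206.3]
orientation: [[0.033, 0.999, -0.02], [0.961, -0.037, -0.273], [-0.273, -0.011, -0.962]]
force: [-0.5, -1.0, -2.3]
gripper_width: 23.9
grip_force: 30.2
```

Run:
```python
from h import *
w,g,t,h,l=carried(); 
for r in (140,146): print(r,g[r,280:306].astype(int).tolist(),g[r,332:358].astype(int).tolist())
print(g[98:172,318].astype(int).tolist())
```

```text
tcp [ 649.8 -214.6  206.4] R [[0.033, 0.999, -0.02], [0.961, -0.037, -0.273], [-0.273, -0.011, -0.962]] yaw 88.03 f [ 0.3  0.5 -2.1] w 23.8 j [-0.48  0.54  0.8   1.67 -0.12  1.04  0.26]
col318 [(95, 102), (107, 111), (116, 130), (138, 163)]
row 134 [(286, 292), (298, 309), (344, 350)]
row 140 [(297, 307), (313, 331), (334, 350)]
row 146 [(293, 295), (297, 339), (341, 349)]
z -94 back outer,inner heading [66.4 60.3] lat of 318.5: [0.1]
z -97 back outer,inner heading [65.7 59.6] lat of 318.5: [0.1]
140 [237, 238, 240, 242, 248, 228, 144, 140, 154, 171, 172, 177, 102, 146, 146, 143, 148, 119, 106, 112, 110, 108, 112, 115, 112, 109] [149, 150, 105, 105, 105, 108, 110, 113, 137, 136, 139, 138, 60, 64, 67, 69, 66, 58, 37, 255, 243, 236, 234, 234, 235, 236]
146 [241, 241, 241, 242, 246, 228, 212, 145, 144, 142, 151, 185, 167, 61, 44, 128, 146, 106, 101, 105, 105, 106, 110, 107, 106, 114] [106, 104, 104, 105, 105, 103, 105, 107, 143, 104, 58, 64, 69, 68, 68, 65, 59, 74, 255, 245, 240, 239, 236, 236, 236, 237]
[134, 134, 134, 133, 119, 211, 254, 252, 233, 117, 134, 119, 72, 110, 159, 155, 172, 151, 46, 65, 104, 128, 113, 105, 96, 103, 114, 120, 120, 121, 118, 120, 114, 144, 174, 169, 164, 195, 242, 217, 101, 113, 118, 116, 118, 118, 119, 118, 120, 119, 119, 120, 121, 121, 119, 117, 118, 117, 120, 117, 118, 118, 111, 91, 84, 73, 150, 234, 241, 237, 238, 237, 236, 234]
```

Emit:
{"name": "play_rows", "arguments": {"deltas": [0.55,0,1.9,0,0,0,0,0,0,0,0,0,0,0,0,0,0,0]}}

```text
clock: 41.98
tcp_pos: [649.8, -214.6, 204.4]
orientation: [[0.033, 0.999, -0.02], [0.961, -0.037, -0.273], [-0.273, -0.011, -0.962]]
force: [-0.7, 0.1, -1.3]
gripper_width: 23.9
grip_force: 30.2
```

Emit:
{"name": "play_rows", "arguments": {"deltas": [0.27,0,0.96,0,0,0,0,0,0,0,0,0,0,0,0,0,0,0]}}

```text
clock: 42.35
tcp_pos: [649.8, -214.7, 203.4]
orientation: [[0.033, 0.999, -0.02], [0.961, -0.037, -0.273], [-0.273, -0.011, -0.962]]
force: [0.9, 0.5, -1.1]
gripper_width: 23.5
grip_force: 30.2
```

Emit:
{"name": "play_rows", "arguments": {"deltas": [0.27,0,0.96,0,0,0,0,0,0,0,0,0,0,0,0,0,0,0]}}

```text
clock: 42.72
tcp_pos: [649.8, -214.7, 202.5]
orientation: [[0.033, 0.999, -0.02], [0.961, -0.037, -0.273], [-0.273, -0.011, -0.962]]
force: [-0.4, 0.0, 0.4]
gripper_width: 23.9
grip_force: 30.2
```

Contact is just starting at 202.5. I'm backing off 0.9 mm and releasing.

Emit:
{"name": "play_rows", "arguments": {"deltas": [-0.25,0,-0.85,0,0,0,0,0,0,0,0,0]}}

```text
clock: 42.98
tcp_pos: [649.7, -214.6, 203.2]
orientation: [[0.033, 0.999, -0.021], [0.961, -0.037, -0.272], [-0.273, -0.011, -0.962]]
force: [-0.6, -0.1, -1.9]
gripper_width: 23.7
grip_force: 30.2
```

Emit:
{"name": "play_rows", "arguments": {"deltas": [0,0,0,0,0,0,0,0,0,0,0,0,0,0,0,0,0,0], "grip": 45}}

```text
clock: 43.35
tcp_pos: [649.8, -214.7, 203.2]
orientation: [[0.033, 0.999, -0.02], [0.961, -0.037, -0.273], [-0.273, -0.011, -0.962]]
force: [0.1, -0.3, -1.8]
gripper_width: 44.9
grip_force: 8.3
```

Emit:
{"name": "play_rows", "arguments": {"deltas": [0,0,0,0,0,0,0,0,0,0,0,0,0,0,0,0,0,0], "grip": 66}}

```text
clock: 43.72
tcp_pos: [649.8, -214.6, 203.2]
orientation: [[0.033, 0.999, -0.02], [0.961, -0.037, -0.273], [-0.273, -0.011, -0.962]]
force: [0.2, 0.4, -0.8]
gripper_width: 66.0
grip_force: 4.3
```

Run:
```python
from h import *
w,g,t,h,l=carried(rows=(146,152,158)); print(g[98:172,318].astype(int).tolist()); print(red(w))
for r in (146,152,156): print(r,g[r,284:306].astype(int).tolist(),g[r,332:354].astype(int).tolist())
sp=np.array([650.5,-187.1,109]); print(proj(w,[sp+[0,21.5,0],sp+[0,16,0],sp+[-21.5,0,0],sp+[21.5,0,0],sp+[-16,0,0],sp+[16,0,0]]).round(1).tolist())
```

```text
tcp [ 649.7 -214.6  203.2] R [[0.033, 0.999, -0.021], [0.961, -0.037, -0.273], [-0.273, -0.011, -0.962]] yaw 88.03 f [-0.3 -0.5 -0.9] w 66.3 j [-0.48  0.54  0.8   1.67 -0.12  1.03  0.26]
col318 [(95, 103), (113, 131), (158, 164)]
row 146 [(270, 276), (294, 298), (340, 343), (346, 353), (355, 358), (360, 365)]
row 152 [(270, 278), (291, 294), (296, 301), (337, 341), (346, 352), (359, 365)]
row 158 [(295, 297), (299, 310), (317, 336), (341, 345), (359, 363)]
z -94 back outer,inner heading [66.4 59.6] lat of 318.5: [0.1]
z -97 back outer,inner heading [65.7 58.8] lat of 318.5: [0.1]
[137, 134, 134, 135, 131, 122, 210, 253, 244, 243, 241, 242, 243, 249, 232, 120, 127, 93, 50, 61, 60, 63, 62, 60, 79, 104, 102, 111, 120, 118, 118, 119, 119, 114, 143, 174, 170, 167, 182, 225, 238, 233, 233, 233, 233, 233, 231, 231, 232, 232, 231, 231, 230, 231, 230, 230, 228, 229, 236, 202, 100, 114, 116, 121, 107, 85, 86, 70, 183, 249, 239, 237, 238, 238]
[(25.7, 188.7, (10, 170, 43, 32)), (267.0, 261.0, (254, 220, 34, 84)), (367.2, 259.1, (348, 220, 34, 84))]
146 [143, 142, 142, 142, 142, 144, 143, 144, 148, 142, 63, 60, 76, 103, 96, 172, 165, 161, 167, 164, 149, 186] [158, 159, 158, 159, 162, 161, 164, 171, 136, 65, 59, 92, 142, 140, 134, 133, 132, 133, 133, 134, 136, 137]
152 [247, 243, 243, 243, 247, 255, 142, 129, 133, 134, 136, 143, 79, 73, 98, 100, 97, 93, 143, 145, 157, 217] [121, 160, 166, 139, 143, 97, 98, 89, 64, 115, 141, 137, 135, 140, 139, 137, 134, 132, 133, 133, 122, 255]
156 [249, 238, 235, 234, 234, 237, 240, 245, 255, 135, 126, 136, 142, 146, 123, 95, 93, 97, 96, 96, 100, 95] [93, 95, 99, 97, 103, 93, 104, 142, 140, 140, 135, 135, 135, 138, 134, 120, 251, 242, 239, 239, 240, 239]
[[317.2, 115.3], [317.5, 122.0], [292.8, 141.3], [343.7, 139.8], [299.3, 141.1], [337.1, 140.0]]
```

The ring's back edge now sits at row 115 (115.3 predicted for a closed ring in the groove), so both wheels are locked. Now I'll stow the pliers, holding them a bit tighter during travel.

Emit:
{"name": "play_rows", "arguments": {"deltas": [-2.7,-0.1,-9.6,0,0,0,-4.6,-0.2,-16,0,0,0,-4.6,-0.2,-16,0,0,0,-4.6,-0.2,-16,0,0,0]}}

```text
clock: 44.28
tcp_pos: [649.8, -214.9, 264.8]
orientation: [[0.033, 0.999, -0.02], [0.961, -0.037, -0.272], [-0.273, -0.01, -0.962]]
force: [0.0, -0.1, -1.5]
gripper_width: 66.2
grip_force: 4.3
```

Emit:
{"name": "play_rows", "arguments": {"deltas": [0,0,0,0,0,0,25,-4,-7,0,0,0,51,-7.4,-14.4,0,0,0,51,-7.4,-14.4,0,0,0,51,-7.4,-14.4,0,0,0,51,-7.4,-14.4,0,0,0,51,-7.4,-14.4,0,0,0,51,-7.4,-14.4,0,0,0,51,-7.4,-14.4,0,0,0,51,-7.4,-14.4,0,0,0], "grip": 45}}

```text
clock: 45.52
tcp_pos: [602.8, 239.0, 262.7]
orientation: [[0.033, 0.999, -0.021], [0.961, -0.037, -0.273], [-0.273, -0.011, -0.962]]
force: [0.1, 0.4, -1.2]
gripper_width: 44.9
grip_force: 5.5
```

Emit:
{"name": "play_rows", "arguments": {"deltas": [51,-7.4,-14.4,0,0,0,25,-4,-7,0,0,0,0,0,0,2.77,0.11,9.75,0,0,0,2.77,0.11,9.75,0,0,0,2.77,0.11,9.75,0,0,0,2.77,0.11,9.75,0,0,0,2.77,0.11,9.75,0,0,0,2.77,0.11,9.75,0,0,0,2.77,0.11,9.75,0,0,0,2.77,0.11,9.75]}}

```text
clock: 46.78
tcp_pos: [595.2, 315.8, 262.7]
orientation: [[0.956, 0.111, -0.273], [0.11, -0.994, -0.021], [-0.273, -0.01, -0.962]]
force: [-0.5, -0.2, -1.8]
gripper_width: 45.0
grip_force: 5.5
```

Emit:
{"name": "play_rows", "arguments": {"deltas": [0,0,0,0,0,0,0,0,0,0,0,0,0,0,0,0,0,0], "grip": 66}}

```text
clock: 47.15
tcp_pos: [594.8, 317.0, 263.0]
orientation: [[0.955, 0.121, -0.272], [0.119, -0.993, -0.022], [-0.273, -0.011, -0.962]]
force: [0.5, 0.7, -1.3]
gripper_width: 65.7
grip_force: 4.3
```

Run:
```python
from h import *
w=cam("wrist"); np.save("w9.npy",w,allow_pickle=True); g=w["frame"].mean(2).astype(int); o=bot.get_obs(); t=np.array(o["tcp_pos"]); h,R=lev(o)
print(t.round(1),R.round(3).tolist(),np.degrees(np.arctan2(h[1],h[0])).round(2),np.round(o["joints"],2),o["gripper_width"])
for x in(-4,0,4,8): print(x,"tip rows z-86,-92",proj(w,[t+h*x+[0,0,-86],t+h*x+[0,0,-92]]).round(1)[:,1].tolist())
for c in(311,313,318,323,325): print(c,g[140:226,c].tolist())
print(red(w)); print("stand top",proj(w,[(596.1,317.4,56)]).round(1))
s=cam("side"); print(rings(s,smax=38,n=3)[0])
```

```text
[594.8 317.  263. ] [[0.955, 0.12, -0.272], [0.119, -0.993, -0.022], [-0.273, -0.011, -0.962]] 7.1 [-1.07  0.74  1.    1.35 -0.62  1.65 -1.53] 66.31110779396174
-4 tip rows z-86,-92 [178.7, 175.6]
0 tip rows z-86,-92 [174.7, 171.6]
4 tip rows z-86,-92 [170.5, 167.5]
8 tip rows z-86,-92 [166.3, 163.4]
311 [148, 147, 146, 146, 147, 147, 143, 143, 143, 140, 136, 163, 195, 193, 192, 193, 193, 193, 192, 194, 198, 183, 130, 96, 98, 97, 91, 90, 89, 91, 90, 87, 81, 108, 174, 209, 204, 201, 202, 199, 197, 197, 197, 196, 195, 193, 193, 198, 181, 119, 92, 100, 104, 104, 113, 114, 155, 197, 202, 209, 210, 201, 196, 198, 197, 196, 195, 194, 173, 168, 195, 191, 189, 188, 189, 187, 186, 187, 188, 186, 190, 191, 192, 192, 192, 193]
313 [148, 147, 148, 146, 150, 146, 144, 145, 143, 139, 136, 161, 191, 195, 192, 193, 193, 193, 194, 194, 188, 146, 87, 92, 87, 86, 88, 87, 84, 83, 77, 121, 186, 198, 195, 193, 192, 192, 191, 191, 191, 191, 192, 191, 193, 191, 191, 196, 178, 116, 92, 99, 102, 106, 113, 119, 119, 160, 206, 210, 208, 202, 197, 199, 196, 195, 196, 193, 175, 167, 192, 190, 189, 188, 189, 188, 
[... 900 characters left out ...]
25 [151, 150, 151, 148, 149, 148, 145, 143, 143, 143, 137, 181, 208, 185, 196, 193, 196, 194, 194, 195, 198, 201, 182, 121, 92, 100, 98, 93, 88, 74, 61, 56, 52, 49, 57, 71, 103, 122, 144, 190, 217, 214, 209, 208, 206, 201, 198, 204, 188, 124, 96, 103, 107, 108, 114, 122, 126, 116, 166, 221, 212, 205, 199, 199, 196, 196, 195, 195, 176, 175, 200, 198, 191, 190, 191, 196, 167, 64, 78, 110, 146, 183, 192, 189, 188, 186]
[(268.7, 257.9, (255, 220, 33, 83)), (370.4, 264.6, (350, 220, 32, 84))]
stand top [[318.9 127.6]]
[(415.8, 346.2, np.float64(-123.4), np.float64(-122.2), 0.73), (421.0, 268.2, np.float64(114.9), np.float64(112.4), 0.68), (433.5, 314.8, np.float64(-17.6), np.float64(-17.6), 0.3)]
```

Run:
```python
from h import *
w=np.load("w9.npy",allow_pickle=True).item(); g=w["frame"].mean(2).astype(int); o=bot.get_obs(); t=np.array(o["tcp_pos"]); h,R=lev(o); l=np.array([h[1],-h[0],0])
for r in(163,166,169,174,180,193): print(r,g[r,285:352].tolist())
print("col->lat at z-90:",[((onz(w,[(c,164)],t[2]-88)-t)@l)[0].round(1) for c in(316,318,320)], "plate:",[((onz(w,[(c,193)],t[2]-36)-t)@l)[0].round(1) for c in(316,318,320)])
```

```text
163 [189, 191, 189, 190, 190, 191, 189, 191, 191, 191, 190, 191, 189, 190, 191, 190, 192, 192, 191, 191, 192, 193, 194, 201, 184, 131, 96, 95, 92, 72, 201, 195, 194, 192, 197, 211, 87, 86, 94, 91, 121, 183, 201, 196, 196, 196, 195, 196, 197, 194, 196, 196, 195, 196, 198, 197, 196, 197, 198, 197, 198, 200, 198, 197, 198, 199, 197]
166 [189, 191, 189, 190, 188, 190, 190, 188, 191, 191, 191, 189, 190, 190, 189, 190, 191, 190, 192, 192, 199, 184, 131, 95, 98, 100, 91, 88, 88, 74, 203, 197, 192, 193, 197, 211, 88, 84, 87, 89, 98, 98, 92, 124, 183, 201, 198, 196, 195, 194, 196, 196, 194, 196, 195, 195, 196, 197, 196, 197, 196, 199, 198, 198, 199, 198, 198]
169 [190, 189, 188, 189, 190, 189, 190, 188, 191, 189, 190, 190, 191, 190, 191, 191, 192, 192, 206, 139, 47, 48, 56, 56, 60, 62, 91, 90, 83, 82, 201, 195, 193, 192, 196, 206, 98, 85, 91, 92, 74, 61, 58, 61, 56, 46, 85, 207, 199, 195, 196, 194, 198, 197, 198, 196, 196, 196, 195, 196, 197, 197, 199, 197, 199, 197, 198]
174 [188, 189, 188, 189, 189, 189, 188, 187, 189, 189, 188, 189, 190, 189, 191, 191, 198, 193, 55, 55, 62, 61, 61, 59, 59,
[... 269 characters left out ...]
0, 189, 190, 200, 164, 56, 56, 59, 60, 60, 61, 54, 32, 180, 197, 194, 191, 190, 194, 191, 192, 192, 192, 193, 193, 192, 195, 198, 217, 59, 51, 62, 64, 64, 63, 62, 48, 139, 203, 197, 195, 195, 194, 196, 198, 196, 196, 195, 196, 197, 195, 195, 197, 197, 196]
193 [94, 102, 106, 105, 105, 104, 104, 105, 105, 106, 109, 96, 66, 58, 64, 64, 62, 66, 64, 65, 66, 58, 66, 93, 108, 106, 104, 105, 106, 107, 106, 107, 107, 105, 106, 108, 105, 106, 107, 109, 108, 110, 98, 71, 63, 66, 69, 67, 68, 69, 70, 70, 66, 64, 88, 111, 110, 109, 107, 107, 106, 110, 110, 110, 107, 100, 90]
col->lat at z-90: [np.float64(-1.9), np.float64(-0.1), np.float64(1.6)] plate: [np.float64(-1.0), np.float64(0.4), np.float64(1.9)]
```

The pliers are vertical and unrolled: the blades' midpoint is at column 317.8 and their front at row 161.5. I'm descending into the pocket.

Emit:
{"name": "play_rows", "arguments": {"deltas": [6.55,0.3,27,0,0,0,6.55,0.3,27,0,0,0,6.55,0.3,27,0,0,0,6.55,0.3,27,0,0,0,0,0,0,0,0,0,0,0,0,0,0,0]}}

```text
clock: 48.0
tcp_pos: [591.2, 316.1, 153.2]
orientation: [[0.955, 0.118, -0.271], [0.117, -0.993, -0.022], [-0.272, -0.011, -0.962]]
force: [0.3, 0.3, -1.2]
gripper_width: 66.5
grip_force: 4.3
```

Emit:
{"name": "play_rows", "arguments": {"deltas": [1.4,0,4.8,0,0,0,1.4,0,4.8,0,0,0,0,0,0,0,0,0]}}

```text
clock: 48.38
tcp_pos: [590.6, 316.2, 141.8]
orientation: [[0.955, 0.118, -0.273], [0.116, -0.993, -0.022], [-0.273, -0.011, -0.962]]
force: [0.1, -0.5, -1.8]
gripper_width: 66.2
grip_force: 4.3
```

Run:
```python
from h import *
w=cam("wrist"); g=w["frame"].mean(2).astype(int); o=bot.get_obs(); t=np.array(o["tcp_pos"]); h,R=lev(o)
print(t.round(1),np.round(o["force"],1)); S=np.array([596.1,317.4,56]); ex=np.array([np.cos(.1204),np.sin(.1204),0]); ey=np.array([-ex[1],ex[0],0])
print("pocket corners",proj(w,[S+a*10*ex+b*19*ey for a,b in((1,1),(1,-1),(-1,-1),(-1,1))]).round(1).tolist(),"stand front edge",proj(w,[S+30*ex]).round(1).tolist(),"tip front",proj(w,[t+9.5*h+[0,0,-91]]).round(1).tolist())
for c in(300,312,318,324,336): print(c,g[120:190,c].tolist())
```

```text
[590.7 316.1 142. ] [-0.1  0.6 -1.1]
pocket corners [[294.7, 158.2], [339.8, 158.3], [339.0, 179.3], [295.7, 179.1]] stand front edge [[317.2, 135.5]] tip front [[318.1, 162.2]]
300 [76, 78, 76, 76, 74, 73, 73, 72, 72, 73, 75, 73, 74, 73, 75, 71, 121, 142, 84, 87, 87, 87, 86, 85, 86, 87, 85, 79, 117, 155, 150, 152, 126, 69, 77, 81, 81, 78, 65, 67, 66, 73, 70, 69, 66, 64, 65, 66, 68, 67, 68, 69, 69, 68, 69, 69, 71, 68, 74, 112, 145, 151, 155, 158, 137, 79, 46, 52, 52, 52]
312 [77, 78, 77, 74, 75, 74, 72, 74, 73, 75, 74, 77, 75, 75, 71, 79, 124, 165, 138, 79, 86, 87, 85, 85, 86, 87, 87, 85, 81, 79, 117, 155, 130, 73, 78, 80, 82, 76, 66, 67, 70, 87, 100, 97, 93, 85, 82, 82, 83, 84, 83, 83, 94, 89, 71, 69, 73, 68, 73, 108, 136, 140, 143, 143, 144, 140, 139, 144, 129, 95]
318 [77, 78, 77, 74, 76, 75, 74, 73, 74, 73, 74, 78, 74, 73, 75, 74, 81, 88, 88, 89, 86, 85, 85, 87, 88, 86, 87, 86, 85, 84, 83, 84, 84, 84, 83, 81, 82, 77, 67, 65, 68, 72, 71, 68, 67, 66, 69, 68, 70, 66, 68, 71, 71, 71, 71, 70, 71, 69, 75, 107, 137, 143, 144, 145, 142, 141, 143, 144, 131, 93]
324 [76, 81, 79, 77, 76, 73, 74, 73, 76, 75, 74, 77, 75, 75, 77, 77, 83, 89, 88, 89, 89, 88, 87, 89, 88, 88, 86, 87, 85, 87, 88, 84, 83, 84, 83, 84, 82, 75, 64, 67, 69, 76, 90, 95, 97, 91, 86, 81, 84, 85, 89, 91, 89, 87, 77, 75, 75, 74, 67, 99, 137, 145, 149, 148, 144, 144, 143, 147, 131, 95]
336 [77, 80, 81, 77, 76, 77, 75, 76, 78, 75, 79, 79, 75, 79, 77, 77, 84, 92, 89, 93, 89, 87, 88, 86, 88, 88, 90, 88, 89, 89, 85, 86, 85, 86, 83, 84, 85, 83, 72, 70, 72, 74, 76, 74, 70, 72, 71, 70, 67, 66, 70, 74, 72, 70, 72, 72, 72, 74, 69, 103, 140, 145, 150, 150, 154, 123, 45, 55, 56, 56]
```

The pocket shows at rows 157.5 to 179, as predicted, with the blades well inside it. I'm continuing down.

Emit:
{"name": "play_rows", "arguments": {"deltas": [2.2,0,7.7,0,0,0,2.2,0,7.7,0,0,0,0,0,0,0,0,0]}}

```text
clock: 48.8
tcp_pos: [590.3, 316.2, 125.1]
orientation: [[0.955, 0.118, -0.273], [0.116, -0.993, -0.022], [-0.274, -0.01, -0.962]]
force: [0.1, 0.0, -0.2]
gripper_width: 66.1
grip_force: 4.3
```

Emit:
{"name": "play_rows", "arguments": {"deltas": [2.2,0,7.7,0,0,0,1.7,0,5.8,0,0,0,0,0,0,0,0,0]}}

```text
clock: 49.18
tcp_pos: [590.5, 316.4, 111.3]
orientation: [[0.955, 0.118, -0.273], [0.116, -0.993, -0.022], [-0.274, -0.011, -0.962]]
force: [-0.2, 0.0, -1.8]
gripper_width: 66.3
grip_force: 4.3
```

Emit:
{"name": "play_rows", "arguments": {"deltas": [1.1,0,3.9,0,0,0,0.8,0,2.9,0,0,0,0,0,0,0,0,0]}}

```text
clock: 49.55
tcp_pos: [590.7, 316.5, 104.7]
orientation: [[0.955, 0.118, -0.273], [0.116, -0.993, -0.022], [-0.273, -0.011, -0.962]]
force: [-0.2, 0.1, -1.9]
gripper_width: 66.0
grip_force: 4.3
```

Emit:
{"name": "play_rows", "arguments": {"deltas": [0.55,0,1.9,0,0,0,0,0,0,0,0,0]}}

```text
clock: 49.8
tcp_pos: [590.7, 316.6, 102.9]
orientation: [[0.955, 0.118, -0.272], [0.116, -0.993, -0.022], [-0.273, -0.011, -0.962]]
force: [0.0, -0.8, -1.4]
gripper_width: 66.2
grip_force: 4.3
```

Emit:
{"name": "play_rows", "arguments": {"deltas": [0.55,0,1.9,0,0,0,0,0,0,0,0,0]}}

```text
clock: 50.05
tcp_pos: [590.7, 316.6, 100.8]
orientation: [[0.955, 0.118, -0.273], [0.116, -0.993, -0.022], [-0.273, -0.011, -0.962]]
force: [0.7, -0.4, -1.6]
gripper_width: 65.8
grip_force: 4.3
```

Emit:
{"name": "play_rows", "arguments": {"deltas": [0.41,0,1.45,0,0,0,0,0,0,0,0,0]}}

```text
clock: 50.3
tcp_pos: [590.8, 316.7, 99.5]
orientation: [[0.955, 0.118, -0.272], [0.116, -0.993, -0.022], [-0.273, -0.011, -0.962]]
force: [-0.1, 1.0, 0.2]
gripper_width: 66.4
grip_force: 4.5
```

Emit:
{"name": "play_rows", "arguments": {"deltas": [0.41,0,1.45,0,0,0,0,0,0,0,0,0]}}

```text
clock: 50.55
tcp_pos: [591.0, 317.2, 98.5]
orientation: [[0.955, 0.118, -0.272], [0.117, -0.993, -0.021], [-0.272, -0.012, -0.962]]
force: [-0.4, 2.6, 5.2]
gripper_width: 66.0
grip_force: 5.7
```

Plate contact was felt at z ≈ 99.5, as computed, so the pliers are seated. I'm releasing and withdrawing straight up.

Emit:
{"name": "play_rows", "arguments": {"deltas": [0,0,0,0,0,0,0,0,0,0,0,0,0,0,0,0,0,0], "grip": 94}}

```text
clock: 50.92
tcp_pos: [590.8, 316.5, 97.8]
orientation: [[0.955, 0.118, -0.273], [0.116, -0.993, -0.022], [-0.273, -0.011, -0.962]]
force: [-0.2, 0.1, 0.3]
gripper_width: 92.0
grip_force: 0.0
```

Emit:
{"name": "play_rows", "arguments": {"deltas": [-2.7,-0.1,-9.6,0,0,0,-5.5,-0.2,-19.2,0,0,0,-8.2,-0.3,-28.8,0,0,0,-8.2,-0.3,-28.8,0,0,0,-8.2,-0.3,-28.8,0,0,0,0,0,0,0,5,0,0,0,0,0,5,0,0,0,0,0,5.8,0,0,0,0,0,0,0]}}

```text
clock: 52.05
tcp_pos: [589.6, 317.1, 219.4]
orientation: [[0.993, 0.119, -0.002], [0.119, -0.993, 0.013], [-0.0, -0.013, -1.0]]
force: [0.5, 0.3, -0.3]
gripper_width: 93.7
grip_force: 0.0
```

Run:
```python
from h import *
a=cam("scene"); b=cam("side"); w=cam("wrist")
goto((530,-65,200),4)
for s in(a,b,w): print(red(s))
S=np.array([596.1,317.4,0]); ex=np.array([np.cos(.1204),np.sin(.1204),0]); ey=np.array([-ex[1],ex[0],0])
for s in(a,b): print("expected handle tops",proj(s,[S+31*ey+[0,0,140],S-31*ey+[0,0,140]]).round(1).tolist())
# guard
for n,s in(("scene",a),):
    c=blobs(mask(s,(20,140,110),(32,255,255)),100)
    for k in c[:3]: r=cv2.minAreaRect(k); print(n,np.round(r[0],1),np.round(r[1],1),onz(s,cv2.boxPoints(r),14).round(1).tolist())
```

```text
tcp [591.  316.7 218.4] j [-1.29  0.64  1.09  1.64 -0.61  1.23 -1.52] f [-1.   0.3 -0.4] w 93.8
turn [-0.7  0.1  2.8] then shift [-87.4 376.6  18.4]
[(195.7, 220.6, (191, 216, 10, 11)), (368.3, 132.6, (364, 121, 10, 23)), (500.8, 106.6, (494, 95, 15, 24))]
[(77.6, 290.3, (67, 272, 22, 38)), (272.3, 249.1, (266, 234, 13, 31)), (490.2, 18.0, (485, 12, 12, 13))]
[(288.9, 189.9, (280, 177, 20, 29)), (353.8, 197.4, (349, 185, 10, 22))]
expected handle tops [[371.4, 122.1], [366.0, 132.1]]
expected handle tops [[268.6, 250.9], [274.5, 235.3]]
scene [569.2 288.3] [ 96.8 215.6] [[1049.5, -213.8, 14.0], [1090.1, 509.7, 14.0], [1323.4, 509.8, 14.0], [1193.1, -181.6, 14.0]]
scene [208.8 340.7] [136.4  11.9] [[401.3, -401.3, 14.0], [390.5, -377.6, 14.0], [683.4, -360.9, 14.0], [686.6, -382.2, 14.0]]
scene [200.3 247.1] [40.3 22.1] [[300.6, -151.9, 14.0], [349.1, -124.3, 14.0], [437.4, -229.6, 14.0], [393.8, -254.3, 14.0]]
```

The pliers stand at the expected handle positions, and the guard still lies where it was. I'm moving over the clips to measure the seat.

Emit:
{"name": "play_rows", "arguments": {"deltas": [0,0,0,-0.7,0.1,2.8,-10.9,47,2.3,0,0,0,-10.9,47,2.3,0,0,0,-10.9,47,2.3,0,0,0,-10.9,47,2.3,0,0,0,-10.9,47,2.3,0,0,0,-10.9,47,2.3,0,0,0,-10.9,47,2.3,0,0,0,-10.9,47,2.3,0,0,0,0,0,0,0,0,0]}}

```text
clock: 53.45
tcp_pos: [529.2, -69.0, 200.5]
orientation: [[0.998, 0.062, 0.001], [0.062, -0.998, -0.001], [0.001, 0.001, -1.0]]
force: [-0.0, 1.1, 1.7]
gripper_width: 94.1
grip_force: 0.0
```

Emit:
{"name": "play_rows", "arguments": {"deltas": [0,0,0,0,0,0]}}

```text
clock: 53.58
tcp_pos: [530.2, -64.8, 200.0]
orientation: [[0.998, 0.068, 0.0], [0.068, -0.998, -0.001], [0.0, 0.001, -1.0]]
force: [0.1, 1.0, -1.0]
gripper_width: 93.8
grip_force: 0.0
```

Run:
```python
from h import *
w=cam("wrist"); np.save("w10.npy",w,allow_pickle=True); g=w["frame"].mean(2).astype(int); o=bot.get_obs(); print(np.round(o["tcp_pos"],1),np.round(o["orientation"],3).tolist())
u=np.array([.9975,.0703,0]); v=np.array([-.0703,.9975,0]); C=np.array([642,-62.4,0])
for sy in(110,-110):
    P=C-100*u+sy*v; p=proj(w,P+[0,0,100])[0]; print("clip",sy,p.round(1))
    x,y=int(p[0]),int(p[1])
    for r in range(y-32,y+33,3): print(r,x-24,g[r,max(0,x-24):x+25:2].tolist())
print(hubs(w))
```

```text
[530.3 -64.2 199.9] [[0.998, 0.069, 0.0], [0.069, -0.998, -0.001], [0.0, 0.001, -1.0]]
clip 110 [204.9 183.7]
151 180 [163, 163, 165, 166, 166, 165, 165, 165, 165, 165, 168, 165, 166, 177, 61, 62, 66, 66, 62, 63, 66, 65, 66, 64, 64]
154 180 [159, 158, 158, 157, 157, 158, 158, 158, 159, 157, 158, 158, 158, 165, 60, 63, 63, 63, 65, 62, 62, 65, 63, 64, 63]
157 180 [158, 156, 156, 158, 156, 155, 157, 156, 158, 157, 157, 156, 160, 163, 86, 62, 63, 63, 63, 64, 64, 63, 63, 65, 64]
160 180 [158, 159, 162, 164, 161, 160, 156, 155, 154, 157, 154, 155, 159, 162, 108, 63, 63, 63, 64, 62, 66, 64, 66, 61, 64]
163 180 [158, 160, 160, 161, 160, 159, 159, 158, 155, 154, 156, 156, 158, 158, 139, 64, 64, 65, 65, 63, 63, 63, 64, 64, 64]
166 180 [160, 158, 158, 158, 156, 157, 158, 157, 158, 155, 154, 154, 155, 154, 174, 62, 64, 64, 65, 65, 65, 64, 66, 65, 63]
169 180 [157, 158, 162, 160, 158, 158, 157, 166, 147, 144, 144, 147, 148, 146, 155, 61, 54, 48, 50, 49, 49, 50, 48, 50, 48]
172 180 [156, 159, 149, 150, 148, 121, 96, 97, 98, 100, 100, 100, 97, 97, 86, 67, 80, 52, 50, 52, 50, 49, 51, 51, 49]
175 180
[... 4076 characters left out ...]
, 159, 158, 159, 157, 157, 158, 157, 155, 223, 239, 238]
205 416 [239, 237, 236, 237, 238, 239, 239, 238, 239, 239, 238, 238, 248, 78, 160, 156, 157, 157, 157, 156, 158, 157, 148, 245, 238]
208 416 [240, 238, 239, 240, 240, 240, 240, 239, 238, 238, 239, 238, 240, 195, 161, 161, 161, 163, 161, 162, 162, 162, 160, 234, 238]
211 416 [240, 240, 239, 238, 239, 239, 239, 238, 238, 239, 239, 239, 238, 239, 239, 240, 239, 237, 237, 239, 239, 240, 239, 239, 238]
214 416 [241, 241, 239, 238, 238, 239, 238, 237, 239, 238, 238, 237, 238, 239, 240, 241, 239, 237, 237, 238, 238, 238, 239, 239, 239]
[([475.6, 66.2], [87.9, 99.8], [652.0, -189.1, 104.7]), ([174.0, 66.3], [87.1, 99.8], [634.7, 61.4, 104.7])]
```

Run:
```python
from h import *
w=np.load("w10.npy",allow_pickle=True).item(); g=w["frame"].mean(2).astype(int)
def at(uv,depth): return w["c"]+ray(w,uv)[0]*depth
for nm,c1,c2,r1,r2,sep in(("near",197,451.2,204,204,220),("far",194,455.2,175,175.5,220)):
    D=306.7*220/(c2-c1); print(nm,at((c1,r1),D).round(1),at((c2,r2),D).round(1))
# sharp lip edges: column scans
for c in(190,194,198,202,448,452,456,460):
    s=g[164:216,c]; print(c,s.tolist())
for r in(174,176,204,207): print(r,g[r,176:214].tolist(),g[r,436:472].tolist())
```

```text
near [522.4  38.6 125.1] [ 537.5 -180.9  125.2]
far [548.   40.1 125.5] [ 562.7 -179.5  125.7]
190 [158, 155, 157, 157, 157, 158, 157, 146, 121, 116, 115, 102, 86, 88, 87, 80, 124, 165, 160, 158, 159, 159, 155, 158, 156, 156, 157, 156, 156, 156, 153, 155, 155, 147, 123, 109, 107, 107, 105, 106, 109, 108, 109, 108, 100, 119, 149, 156, 153, 151, 151, 150]
194 [159, 159, 157, 155, 159, 166, 137, 74, 97, 120, 116, 100, 85, 87, 88, 90, 79, 61, 60, 62, 62, 64, 74, 85, 92, 130, 158, 153, 155, 156, 157, 156, 159, 146, 116, 110, 109, 108, 110, 106, 107, 108, 108, 106, 100, 117, 150, 155, 154, 154, 154, 152]
198 [155, 157, 155, 153, 157, 144, 103, 78, 100, 119, 116, 101, 85, 88, 87, 91, 91, 98, 110, 96, 67, 59, 72, 107, 120, 118, 116, 115, 117, 134, 143, 132, 113, 98, 106, 113, 109, 109, 106, 106, 108, 107, 109, 107, 100, 116, 150, 155, 154, 152, 153, 150]
202 [156, 155, 154, 154, 160, 147, 101, 79, 100, 103, 79, 82, 84, 91, 88, 88, 92, 92, 79, 56, 75, 92, 79, 64, 97, 120, 120, 118, 114, 111, 113, 114, 106, 100, 109, 110, 109, 106, 108, 106, 107, 109, 109, 107, 98, 117, 150, 155, 153, 151, 150
[... 1816 characters left out ...]
53, 154, 156, 162, 114, 104, 109, 108, 108, 108, 107, 108, 108, 107, 108, 108, 106, 107, 107, 105, 107, 109, 93, 66, 161, 161, 158, 156, 154, 153] [239, 240, 239, 241, 252, 149, 97, 159, 160, 157, 158, 159, 158, 158, 158, 157, 157, 159, 159, 158, 159, 158, 158, 156, 144, 237, 243, 238, 238, 238, 238, 238, 239, 239, 240, 239]
207 [158, 156, 156, 155, 156, 155, 156, 154, 156, 157, 162, 110, 103, 106, 108, 106, 108, 108, 106, 106, 108, 108, 107, 108, 108, 107, 107, 106, 108, 103, 66, 158, 156, 153, 153, 155, 154, 153] [239, 238, 238, 238, 242, 253, 127, 93, 158, 161, 160, 158, 159, 158, 157, 158, 158, 160, 160, 160, 158, 159, 159, 158, 156, 145, 240, 241, 239, 238, 238, 238, 238, 239, 239, 239]
```

Run:
```python
from h import *
w=np.load("w10.npy",allow_pickle=True).item()
for zt in(122,125):
    for nm,c,d in(("L",192.5,196.5),("R",456.5,452)):
        a=onz(w,[(c,174.8),(d,209.3)],zt); b=onz(w,[(c,180),(d,197.8)],zt-8)
        print(zt,nm,"tips",a[:,:2].round(1).tolist(),"span",np.linalg.norm(a[0]-a[1]).round(1),"mid",a.mean(0)[:2].round(1),"throat span",np.linalg.norm(b[0]-b[1]).round(1),"mid",b.mean(0)[:2].round(1))
u=np.array([.9975,.0703]); C=np.array([642.5,-63])
```

```text
122 L tips [[547.3, 42.7], [516.5, 40.4]] span 30.9 mid [531.9  41.5] throat span 16.5 mid [532.7  44.6]
122 R tips [[562.7, -182.2], [531.8, -184.0]] span 30.9 mid [ 547.3 -183.1] throat span 16.5 mid [ 548.5 -186.4]
125 L tips [[548.0, 41.5], [517.5, 39.2]] span 30.6 mid [532.8  40.4] throat span 16.3 mid [533.5  43.4]
125 R tips [[563.2, -180.8], [532.7, -182.6]] span 30.6 mid [ 547.9 -181.7] throat span 16.3 mid [ 549.1 -185. ]
```

The throat span computes to 16.4 mm (16 given) and the clip pair's yaw to 3.9°, so the seat is at about (540.6,−70.5) with z ≈ 109. Now the guard.

Emit:
{"name": "play_rows", "arguments": {"deltas": [-11.7,44.5,-14.3,0,0,0,-11.7,44.5,-14.3,0,0,0,-11.7,44.5,-14.3,0,0,0,-11.7,44.5,-14.3,0,0,0,-11.7,44.5,-14.3,0,0,0,-11.7,44.5,-14.3,0,0,0,-11.7,44.5,-14.3,0,0,0,0,0,0,0,0,0,0,0,0,0,0,0]}}

```text
clock: 54.75
tcp_pos: [470.2, -380.0, 299.8]
orientation: [[0.998, 0.07, -0.0], [0.07, -0.998, -0.001], [-0.0, 0.001, -1.0]]
force: [2.2, 0.8, 0.6]
gripper_width: 93.7
grip_force: 0.0
```

```bash
cat >> h.py <<'E'
def guard(s,z=14,lo=(18,110,60)):
    m=mask(s,lo,(34,255,255)); best=None
    for c in blobs(m,150):
        (cx,cy),(a,b),_=cv2.minAreaRect(c)
        if max(a,b)/max(1,min(a,b))>6: best=c; break
    if best is None: return print("no guard")
    p=onz(s,best[:,0,:],z)[:,:2]; m0=p.mean(0); U,S,V=np.linalg.svd(p-m0,full_matrices=False); d=V[0]*np.sign(V[0][0]); q=(p-m0)@d; n=np.array([-d[1],d[0]]); k=(p-m0)@n
    e=[(q.min()),(q.max())]; body=(q>e[0]+15)&(q<e[1]-15); off=(k[body].min()+k[body].max())/2 if body.any() else 0
    lo_,hi_=np.percentile(k[body],[20,80])
    print("yaw",np.degrees(np.arctan2(d[1],d[0])).round(2),"ends",(m0+d*e[0]).round(1),(m0+d*e[1]).round(1),"len",(e[1]-e[0]).round(1),"mid",(m0+d*(e[0]+e[1])/2+n*(lo_+hi_)/2).round(1),"width",(hi_-lo_).round(1))
E
python3 - <<'E'
from h import *
w=cam("wrist"); guard(w,14); guard(w,20); guard(cam("scene"),14); goto((542,-380,200),3.4)
E
```

```text
yaw -84.75 ends [  50.1 -359.6] [ 106.7 -975.9] len 618.8 mid [  76.4 -667.9] width 26.9
yaw -84.75 ends [  56.5 -359.8] [ 112.4 -968.1] len 610.9 mid [  82.5 -664.2] width 26.5
yaw 3.41 ends [ 393.6 -389.6] [ 686.7 -372.1] len 293.6 mid [ 540.1 -380.8] width 22.2
tcp [ 470.5 -379.3  299.7] j [-0.27  0.42  1.15  1.7  -0.4   1.29 -0.54] f [-0.2  0.4 -0.3] w 94.2
turn [ 0.  -0.   0.7] then shift [71.3  5.  99.7]
```

```bash
sed -i 's/if max(a,b)\/max(1,min(a,b))>6: best=c; break/if max(a,b)\/max(1,min(a,b))>4 and np.hypot(*(onz(s,[(cx,cy)],z)[0][:2]-[540,-380]))<120: best=c; break/' h.py
python3 - <<'E'
from h import *
w=cam("wrist"); guard(w,14); guard(w,20)
for c in blobs(mask(w,(18,110,60),(34,255,255)),150): print(cv2.boundingRect(c))
print(proj(w,[(394,-390,14),(687,-372,14)]).round(0).tolist())
d=(w["frame"].max(2)<45).astype(np.uint8)*255
for c in blobs(d[:260],60)[:6]: print("dark",cv2.boundingRect(c))
E
```

```text
yaw 3.82 ends [ 401.4 -390.3] [ 691.2 -370.9] len 290.5 mid [ 546.3 -380.7] width 20.4
yaw 3.82 ends [ 403.3 -390.1] [ 689.4 -371. ] len 286.7 mid [ 546.3 -380.6] width 20.1
(315, 0, 17, 208)
(413, 369, 210, 19)
(173, 182, 54, 47)
(291, 377, 122, 11)
(110, 291, 37, 62)
(489, 290, 37, 63)
[[321.0, 211.0], [323.0, 4.0]]
dark (585, 184, 55, 76)
```

Emit:
{"name": "play_rows", "arguments": {"deltas": [5,2,-50,0,0,0.4,5,0,-50,0,0,0,0,0,0,0,0,0,0,0,0,0,0,0]}}

```text
clock: 55.4
tcp_pos: [479.9, -381.1, 399.5]
orientation: [[0.998, 0.064, 0.0], [0.064, -0.998, -0.0], [0.0, 0.0, -1.0]]
force: [-1.0, 0.4, -0.7]
gripper_width: 94.0
grip_force: 0.0
```

Run:
```python
from h import *
w=cam("wrist"); g=w["frame"].max(2).astype(int); guard(w,14); guard(w,22)
c=[c for c in blobs(mask(w,(18,110,60),(34,255,255)),150)]; print([cv2.boundingRect(k) for k in c][:2])
x,y,a,b=cv2.boundingRect(c[0]); cc=x+a//2
print("top",y-16,g[max(0,y-16):y+6,cc-1].tolist(),"bottom",y+b-6,g[y+b-6:y+b+18,cc+1].tolist())
u=[r for r in range(0,260)]
P=onz(w,[(cc,y),(cc,y+b)],14); print(P.round(1).tolist())
goto((543,-380.5,120),3.5)
```

```text
yaw 3.77 ends [ 401.5 -390.2] [ 690.5 -371.1] len 289.6 mid [ 546.  -380.7] width 19.8
yaw 3.77 ends [ 403.7 -390. ] [ 688.6 -371.2] len 285.5 mid [ 546.2 -380.7] width 19.5
[(291, 369, 332, 19), (313, 28, 14, 169)]
top 353 [76, 75, 74, 76, 75, 74, 75, 74, 71, 66, 63, 75, 128, 225, 255, 249, 244, 240, 236, 238, 238, 243] bottom 382 [81, 78, 81, 81, 82, 73, 40, 24, 28, 26, 28, 27, 28, 27, 27, 28, 27, 26]
[[17.7, -726.2, 14.0], [-35.3, -736.0, 14.0]]
tcp [ 479.7 -381.1  399.1] j [-0.28  0.38  1.19  1.52 -0.35  1.48 -0.59] f [ 0.2  0.2 -0.3] w 94.3
turn [0.  0.  0.1] then shift [ 63.2   3.3 279.1]
```

Emit:
{"name": "play_rows", "arguments": {"deltas": [11,0.7,50,0,0,0,11,0.7,50,0,0,0,11,0.7,50,0,0,0,11,0.7,50,0,0,0,11,0.6,50,0,0,0,11.4,0.6,50,0,0,0,0,0,30,0,0,0,0,0,20,0,0,0,0,0,0,0,0,0,0,0,0,0,0,0]}}

```text
clock: 56.7
tcp_pos: [546.6, -382.9, 51.3]
orientation: [[0.998, 0.062, 0.002], [0.062, -0.998, -0.002], [0.002, 0.002, -1.0]]
force: [1.0, 0.1, 0.7]
gripper_width: 94.2
grip_force: 0.0
```

Run:
```python
from h import *
w=cam("wrist"); g=w["frame"].max(2).astype(int); goto((546.1,-380.7,3),3.77)
m=mask(w,(18,110,60),(34,255,255))
for r in(20,60,100,140,180):
    c=np.where(m[r,240:400])[0]+240
    if len(c): print(r,c[0],c[-1],(onz(w,[((c[0]+c[-1])/2,r)],14)[0]).round(1))
print(proj(w,[(702,-370,28)]),guard(cam("scene"),14))
```

```text
tcp [ 546.7 -382.9   51.5] j [-0.07  0.76  0.87  1.78 -0.7   0.94 -0.41] f [ 0.1 -0.8  0.1] w 94.1
turn [ 0.1 -0.1 -0.2] then shift [-0.5 -2.2 48.5]
20 296 329 [ 678.7 -372.1   14. ]
60 297 329 [ 655.3 -373.8   14. ]
100 298 329 [ 630.3 -375.6   14. ]
140 298 329 [ 603.7 -377.2   14. ]
180 299 328 [ 575.2 -378.8   14. ]
yaw 3.33 ends [ 493.3 -383.3] [ 687.4 -372. ] len 194.4 mid [ 590.4 -377.6] width 22.4
[[310.81154136 -32.83986819]] None
```

Emit:
{"name": "play_rows", "arguments": {"deltas": [-0.5,-2.2,0,0,0,-0.2,0,0,20,0,0,0,0,0,15,0,0,0,0,0,9,0,0,0,0,0,4,0,0,0,0,0,0,0,0,0]}}

```text
clock: 57.55
tcp_pos: [545.6, -380.4, 2.0]
orientation: [[0.998, 0.065, 0.0], [0.065, -0.998, -0.001], [0.0, 0.001, -1.0]]
force: [0.6, -0.3, 0.2]
gripper_width: 93.7
grip_force: 0.0
```

Emit:
{"name": "play_rows", "arguments": {"deltas": [0,0,0,0,0,0,0,0,0,0,0,0,0,0,0,0,0,0,0,0,0,0,0,0,0,0,0,0,0,0,0,0,0,0,0,0,0,0,0,0,0,0], "grip": 15}}

```text
clock: 58.42
tcp_pos: [545.7, -380.4, 2.2]
orientation: [[0.998, 0.066, 0.001], [0.066, -0.998, -0.001], [0.001, 0.001, -1.0]]
force: [0.2, -0.2, -0.2]
gripper_width: 26.9
grip_force: 0.0
```

Emit:
{"name": "play_rows", "arguments": {"deltas": [0,0,-10,0,0,0,0,0,-30,0,0,0,0,0,-50,0,0,0,0,0,-60,0,0,0,0,0,-50,0,0,0,0,0,0,0,0,0,0,0,0,0,0,0]}}

```text
clock: 59.3
tcp_pos: [545.3, -379.5, 201.7]
orientation: [[0.998, 0.066, 0.0], [0.066, -0.998, -0.0], [0.0, 0.0, -1.0]]
force: [0.1, 0.5, -3.3]
gripper_width: 21.0
grip_force: 30.0
```

Run:
```python
from h import *
o=bot.get_obs(); t=np.array(o["tcp_pos"]); w=cam("wrist"); h,R=lev(o); l=np.array([h[1],-h[0],0]); goto((540.6,-70.5,200),94)
m=mask(w,(18,110,60),(34,255,255)); g=w["frame"].max(2).astype(int)
for r in(5,30,60,90,120,150,180):
    c=np.where(m[r,240:400])[0]+240
    if len(c):
        p=onz(w,[((c[0]+c[-1])/2,r)],t[2]+11)[0]; print(r,c[0],c[-1],"head",((p-t)@h).round(1),"lat",((p-t)@l).round(1))
for z in(11,25): print("row of heading 140..160",proj(w,[t+h*x+[0,0,z] for x in(140,144,148,158)]).round(1)[:,1].tolist())
print(g[0:40,318].tolist())
a=cam("scene"); guard(a,t[2]+11)
```

```text
tcp [ 545.1 -379.4  201. ] j [-0.16  0.61  1.01  1.67 -0.55  1.18 -0.52] f [-0.1  0.4 -3.5] w 21.1
turn [ -0.    0.  -90.2] then shift [308.4  17.1   1. ]
5 296 339 head 126.5 lat 0.6
30 296 339 head 115.5 lat 0.6
60 297 338 head 101.7 lat 0.6
90 297 338 head 87.2 lat 0.6
120 298 337 head 72.1 lat 0.6
150 298 337 head 56.1 lat 0.6
180 299 336 head 39.4 lat 0.6
row of heading 140..160 [-27.2, -36.9, -46.9, -72.4]
row of heading 140..160 [-41.4, -52.3, -63.4, -91.9]
[248, 248, 248, 248, 248, 248, 248, 248, 248, 248, 248, 248, 248, 248, 248, 248, 248, 248, 248, 248, 248, 248, 248, 248, 248, 248, 248, 248, 248, 248, 248, 248, 248, 248, 248, 248, 248, 248, 248, 248]
yaw 1.82 ends [ 531.4 -378.9] [ 689.9 -373.8] len 158.6 mid [ 610.7 -376.5] width 24.7
```

The guard is gripped (21 mm, 30 N), with its axis an even 0.6 mm off the tool line. I'm turning it 90° and carrying it above the clips.

Emit:
{"name": "play_rows", "arguments": {"deltas": [0,0,0,0,0,-10,0,0,0,0,0,-10,0,0,0,0,0,-10,0,0,0,0,0,-10,0,0,0,0,0,-10,0,0,0,0,0,-10,0,0,0,0,0,-10,0,0,0,0,0,-10,0,0,0,0,0,-10.2,0,0,0,0,0,0]}}

```text
clock: 60.65
tcp_pos: [544.9, -380.0, 201.1]
orientation: [[-0.068, 0.998, -0.001], [0.998, 0.068, -0.0], [-0.0, -0.001, -1.0]]
force: [0.3, 0.3, -3.1]
gripper_width: 21.4
grip_force: 30.0
```

Emit:
{"name": "play_rows", "arguments": {"deltas": [51.4,2.7,0,0,0,0,51.4,2.7,0,0,0,0,51.4,2.7,0,0,0,0,51.4,2.7,0,0,0,0,51.4,2.8,0,0,0,0,51.1,2.8,0,0,0,0,0,0,0,0,0,0,0,0,0,0,0,0]}}

```text
clock: 61.65
tcp_pos: [540.4, -71.8, 201.5]
orientation: [[-0.066, 0.998, 0.0], [0.998, 0.066, -0.001], [-0.001, -0.0, -1.0]]
force: [-0.6, -1.6, -3.0]
gripper_width: 21.1
grip_force: 30.0
```

Run:
```python
from h import *
o=bot.get_obs(); t=np.array(o["tcp_pos"]); w=cam("wrist"); a=cam("scene"); b=cam("side"); h,R=lev(o); l=np.array([h[1],-h[0],0]); goto((540,-70.9,150),94); print(R.round(3).tolist())
m=mask(w,(18,110,60),(34,255,255))
for r in(5,60,120,180):
    c=np.where(m[r,240:400])[0]+240
    if len(c): print(r,c[0],c[-1])
# ends of the yellow tube in scene & side
for n,s in(("scene",a),("side",b)):
    pr=proj(s,[t+h*x+[0,0,6] for x in(-144,144)]); print(n,"expect",pr.round(1).tolist())
    M=mask(s,(18,110,60),(34,255,255)); cs=[c for c in blobs(M,20) if cv2.pointPolygonTest(cv2.convexHull(np.r_[c[:,0,:]]).astype(np.float32),tuple(map(float,pr.mean(0))),True)>-80]
    for c in cs[:4]: print(cv2.boundingRect(c),c[:,0,:][c[:,0,0].argmin()].tolist(),c[:,0,:][c[:,0,0].argmax()].tolist())
```

```text
tcp [540.4 -72.9 201.6] j [-0.47  0.24  0.57  1.93 -0.15  1.01  0.24] f [ 1.1 -0.3 -2.5] w 21.3
turn [ 0.   0.1 -0.2] then shift [ 2.  -0.3 51.6]
[[-0.066, 0.998, 0.0], [0.998, 0.066, -0.001], [-0.001, -0.0, -1.0]]
5 296 339
60 297 338
120 298 337
180 299 336
scene expect [[246.8, 214.0], [308.5, 141.3]]
(245, 165, 40, 48) [245, 205] [284, 175]
(292, 145, 13, 21) [292, 154] [304, 153]
side expect [[339.8, 131.9], [323.7, 172.9]]
(368, 218, 22, 30) [368, 244] [389, 224]
(375, 163, 16, 34) [375, 187] [390, 182]
(322, 135, 14, 35) [322, 167] [335, 135]
(365, 118, 10, 37) [365, 119] [374, 150]
```

Emit:
{"name": "play_rows", "arguments": {"deltas": [1,-0.3,25,0,0,-0.2,1,0,25,0,0,0,0,0,12,0,0,0,0,0,8,0,0,0,0,0,0,0,0,0,0,0,0,0,0,0]}}

```text
clock: 62.55
tcp_pos: [540.6, -69.8, 132.4]
orientation: [[-0.072, 0.997, 0.002], [0.997, 0.072, -0.001], [-0.001, 0.002, -1.0]]
force: [0.1, -0.1, -3.3]
gripper_width: 21.1
grip_force: 30.0
```

Emit:
{"name": "play_rows", "arguments": {"deltas": [0,0,3,0,0,0,0,0,0,0,0,0]}}

```text
clock: 62.8
tcp_pos: [540.2, -69.6, 128.8]
orientation: [[-0.073, 0.997, 0.001], [0.997, 0.073, -0.001], [-0.001, 0.001, -1.0]]
force: [0.7, -0.5, -2.9]
gripper_width: 21.5
grip_force: 30.0
```

Emit:
{"name": "play_rows", "arguments": {"deltas": [0,0,3,0,0,0,0,0,0,0,0,0]}}

```text
clock: 63.05
tcp_pos: [540.1, -69.7, 125.6]
orientation: [[-0.073, 0.997, 0.0], [0.997, 0.073, -0.001], [-0.001, 0.0, -1.0]]
force: [-0.6, -0.6, -2.0]
gripper_width: 21.4
grip_force: 30.0
```

Emit:
{"name": "play_rows", "arguments": {"deltas": [0,0,3,0,0,0,0,0,0,0,0,0]}}

```text
clock: 63.3
tcp_pos: [540.1, -69.7, 122.6]
orientation: [[-0.073, 0.997, 0.001], [0.997, 0.073, -0.001], [-0.001, 0.0, -1.0]]
force: [0.4, 0.4, -3.8]
gripper_width: 20.9
grip_force: 30.0
```

Emit:
{"name": "play_rows", "arguments": {"deltas": [0,0,0,0,0,0]}}

```text
clock: 63.42
tcp_pos: [540.2, -69.7, 122.8]
orientation: [[-0.073, 0.997, 0.001], [0.997, 0.073, -0.001], [-0.001, 0.001, -1.0]]
force: [-0.0, 0.1, -2.7]
gripper_width: 20.9
grip_force: 30.0
```

Emit:
{"name": "play_rows", "arguments": {"deltas": [-1,0,3,0,0,0,0,0,0,0,0,0]}}

```text
clock: 63.68
tcp_pos: [540.8, -70.8, 119.9]
orientation: [[-0.073, 0.997, 0.002], [0.997, 0.073, -0.001], [-0.001, 0.002, -1.0]]
force: [2.8, 0.7, -2.1]
gripper_width: 20.9
grip_force: 30.0
```

Emit:
{"name": "play_rows", "arguments": {"deltas": [0,0,2,0,0,0,0,0,0,0,0,0]}}

```text
clock: 63.92
tcp_pos: [540.9, -70.8, 118.1]
orientation: [[-0.073, 0.997, 0.002], [0.997, 0.073, -0.001], [-0.001, 0.002, -1.0]]
force: [4.5, 0.1, 1.8]
gripper_width: 21.1
grip_force: 30.0
```

Emit:
{"name": "play_rows", "arguments": {"deltas": [0,0,2,0,0,0,0,0,0,0,0,0]}}

```text
clock: 64.18
tcp_pos: [540.8, -70.8, 116.1]
orientation: [[-0.073, 0.997, 0.002], [0.997, 0.073, -0.001], [-0.001, 0.002, -1.0]]
force: [2.7, -1.1, 4.7]
gripper_width: 21.0
grip_force: 30.0
```

Emit:
{"name": "play_rows", "arguments": {"deltas": [0,0,2,0,0,0,0,0,0,0,0,0]}}

```text
clock: 64.42
tcp_pos: [540.7, -70.8, 114.0]
orientation: [[-0.073, 0.997, 0.002], [0.997, 0.073, -0.001], [-0.001, 0.002, -1.0]]
force: [3.9, 0.2, 2.7]
gripper_width: 21.3
grip_force: 30.0
```

Emit:
{"name": "play_rows", "arguments": {"deltas": [0,0,2,0,0,0,0,0,0,0,0,0]}}

```text
clock: 64.68
tcp_pos: [540.4, -70.8, 111.8]
orientation: [[-0.073, 0.997, 0.001], [0.997, 0.073, -0.001], [-0.001, 0.001, -1.0]]
force: [4.9, -1.2, 0.3]
gripper_width: 21.5
grip_force: 30.0
```

Emit:
{"name": "play_rows", "arguments": {"deltas": [0,0.6,2,0,0,0,0,0,0,0,0,0]}}

```text
clock: 64.92
tcp_pos: [540.7, -70.7, 109.5]
orientation: [[-0.073, 0.997, 0.0], [0.997, 0.073, -0.001], [-0.001, 0.0, -1.0]]
force: [4.1, -0.7, -4.4]
gripper_width: 21.3
grip_force: 30.0
```

Emit:
{"name": "play_rows", "arguments": {"deltas": [0,0,2,0,0,0,0,0,0,0,0,0]}}

```text
clock: 65.18
tcp_pos: [540.9, -70.6, 107.7]
orientation: [[-0.073, 0.997, 0.001], [0.997, 0.073, -0.001], [-0.001, 0.001, -1.0]]
force: [5.3, 0.4, -1.9]
gripper_width: 21.2
grip_force: 30.0
```

Emit:
{"name": "play_rows", "arguments": {"deltas": [0,0,2,0,0,0,0,0,0,0,0,0]}}

```text
clock: 65.42
tcp_pos: [540.8, -70.6, 105.6]
orientation: [[-0.073, 0.997, 0.001], [0.997, 0.073, -0.001], [-0.001, 0.001, -1.0]]
force: [5.0, 0.4, -3.3]
gripper_width: 21.2
grip_force: 30.0
```

Emit:
{"name": "play_rows", "arguments": {"deltas": [0,0,1,0,0,0,0,0,0,0,0,0]}}

```text
clock: 65.68
tcp_pos: [540.8, -70.6, 104.6]
orientation: [[-0.073, 0.997, 0.001], [0.997, 0.073, -0.001], [-0.001, 0.0, -1.0]]
force: [4.6, 1.5, -4.1]
gripper_width: 21.4
grip_force: 30.0
```

Emit:
{"name": "play_rows", "arguments": {"deltas": [0,0.8,1.5,0,0,0,0,0,0,0,0,0]}}

```text
clock: 65.92
tcp_pos: [541.4, -70.7, 103.0]
orientation: [[-0.073, 0.997, 0.0], [0.997, 0.073, -0.001], [-0.001, 0.0, -1.0]]
force: [4.3, 1.1, -5.6]
gripper_width: 21.3
grip_force: 30.0
```

Emit:
{"name": "play_rows", "arguments": {"deltas": [0,0,1.5,0,0,0,0,0,0,0,0,0]}}

```text
clock: 66.18
tcp_pos: [541.5, -70.7, 102.2]
orientation: [[-0.072, 0.997, 0.0], [0.997, 0.072, -0.001], [-0.001, 0.0, -1.0]]
force: [-1.3, 2.0, 8.9]
gripper_width: 20.9
grip_force: 30.0
```

Run:
```python
from h import *
o=bot.get_obs(); t=np.array(o["tcp_pos"]); w=cam("wrist"); h,R=lev(o); l=np.array([h[1],-h[0],0]); print(t.round(1),np.round(o["force"],1),np.round(o["moment"],2))
m=mask(w,(18,110,60),(34,255,255)); g=w["frame"].max(2).astype(int)
for r in(0,5,10,20,30,40,50,60,70,80,90,120,180):
    c=np.where(m[r,240:400])[0]+240; print(r,(c[0],c[-1],len(c)) if len(c) else None)
print("clip L lips expected",proj(w,[(532.8+d*.9975,40.4+d*.07,z) for d,z in((-15,125),(15,125),(-8,117),(8,117))]).round(1).tolist())
a=cam("scene"); M=mask(a,(18,110,60),(34,255,255)); s=proj(a,[(540.6-.0703*q,-70.5+.9975*q,zz) for zz in(108,118) for q in(-144,-60,60,144)]).round(1); print(s.tolist())
for c in blobs(M[100:230,220:330],15): print((np.array(cv2.boundingRect(c))+[220,100,0,0]).tolist(),np.round(np.array(cv2.minAreaRect(c)[0])+[220,100],1).tolist())
```

```text
[541.5 -70.7 102.2] [-1.3  2.   8.9] [ 0.11  0.44 -0.02]
0 (np.int64(297), np.int64(340), 44)
5 (np.int64(297), np.int64(340), 44)
10 (np.int64(297), np.int64(340), 44)
20 (np.int64(303), np.int64(335), 33)
30 (np.int64(303), np.int64(335), 33)
40 (np.int64(303), np.int64(335), 33)
50 (np.int64(304), np.int64(335), 32)
60 (np.int64(297), np.int64(339), 43)
70 (np.int64(297), np.int64(339), 43)
80 (np.int64(297), np.int64(338), 42)
90 (np.int64(298), np.int64(338), 41)
120 (np.int64(298), np.int64(338), 41)
180 (np.int64(299), np.int64(336), 38)
clip L lips expected [[283.4, 31.1], [348.4, 31.3], [299.6, 35.3], [332.4, 35.4]]
[[253.0, 250.1], [272.1, 224.4], [295.4, 193.2], [309.3, 174.5], [252.5, 246.7], [271.8, 221.1], [295.2, 190.0], [309.3, 171.3]]
[263, 200, 25, 30] [277.5, 216.7]
[295, 184, 11, 17] [297.4, 191.0]
```

The clip throat now embraces the tube (33 px visible between the lips against 42 px free), and the force rises at TCP z 102, so it has bottomed out. I'll press a little more, then release.

Emit:
{"name": "play_rows", "arguments": {"deltas": [0,0,1,0,0,0,0,0,0,0,0,0]}}

```text
clock: 66.53
tcp_pos: [541.6, -70.8, 101.9]
orientation: [[-0.072, 0.997, 0.001], [0.997, 0.072, -0.0], [-0.0, 0.001, -1.0]]
force: [-7.2, 1.7, 25.4]
gripper_width: 21.0
grip_force: 30.0
```

Emit:
{"name": "play_rows", "arguments": {"deltas": [0,0,-0.8,0,0,0,0,0,0,0,0,0]}}

```text
clock: 66.78
tcp_pos: [541.6, -70.8, 102.1]
orientation: [[-0.072, 0.997, 0.001], [0.997, 0.072, -0.001], [-0.001, 0.001, -1.0]]
force: [-2.3, 0.5, 10.0]
gripper_width: 21.0
grip_force: 30.0
```

Emit:
{"name": "play_rows", "arguments": {"deltas": [0,0,0,0,0,0,0,0,0,0,0,0,0,0,0,0,0,0,0,0,0,0,0,0,0,0,0,0,0,0], "grip": 80}}

```text
clock: 67.4
tcp_pos: [541.7, -70.6, 101.6]
orientation: [[-0.073, 0.997, 0.001], [0.997, 0.073, -0.001], [-0.001, 0.001, -1.0]]
force: [0.2, 0.1, -0.5]
gripper_width: 67.4
grip_force: 0.0
```

Emit:
{"name": "play_rows", "arguments": {"deltas": [0,0,-10,0,0,0,0,0,-30,0,0,0,0,0,-50,0,0,0,0,0,-60,0,0,0,0,0,-60,0,0,0,0,0,0,0,0,0,0,0,0,0,0,0]}}

```text
clock: 68.28
tcp_pos: [541.3, -70.3, 311.8]
orientation: [[-0.073, 0.997, 0.001], [0.997, 0.073, -0.001], [-0.001, 0.001, -1.0]]
force: [0.4, -0.0, -0.1]
gripper_width: 80.3
grip_force: 0.0
```

Run:
```python
from h import *
o=bot.get_obs(); t=np.array(o["tcp_pos"]); w=cam("wrist"); g=w["frame"].max(2).astype(int); print(t.round(1),np.round(o["force"],1))
m=mask(w,(18,110,60),(34,255,255)); print([cv2.boundingRect(c) for c in blobs(m[:300],40)])
v=np.array([-.0703,.9975,0]); S=np.array([540.6,-70.5,108])
print("tube ends expected",proj(w,[S+v*q+[0,0,11] for q in(-144,144)]).round(1).tolist(),"clips",proj(w,[S+v*q+[0,0,11] for q in(-118,-102,102,118)]).round(1).tolist())
for r in range(0,300,12):
    c=np.where(m[r,280:360])[0]+280; print(r,(int(c[0]),int(c[-1]),len(c)) if len(c) else None,end=" ")
goto((470,-70,320),94)
```

```text
[541.3 -70.3 311.8] [ 0.4 -0.  -0.1]
[(309, 49, 19, 230), (199, 224, 39, 42), (464, 290, 23, 10)]
tube ends expected [[316.6, 279.4], [317.0, 48.1]] clips [[316.6, 262.0], [316.7, 251.0], [317.0, 88.0], [317.0, 73.1]]
0 None 12 None 24 None 36 None 48 None 60 (309, 327, 19) 72 (309, 327, 19) 84 (312, 325, 14) 96 (309, 327, 19) 108 (309, 326, 18) 120 (309, 326, 18) 132 (309, 326, 18) 144 (310, 326, 17) 156 (309, 326, 18) 168 (309, 326, 18) 180 (309, 326, 18) 192 (309, 326, 18) 204 (310, 325, 16) 216 (310, 325, 16) 228 (310, 325, 16) 240 (310, 325, 16) 252 (312, 323, 12) 264 (310, 325, 16) 276 (311, 324, 14) 288 None tcp [541.  -70.3 311. ] j [-0.52  0.14  0.6   1.79 -0.08  1.24  0.17] f [ 0.1 -0.1  0.1] w 80.2
turn [-0.   0.1  0.2] then shift [  5.3 -70.8  -9. ]
```

Run:
```python
from h import *
w=cam("wrist"); m=mask(w,(18,110,60),(34,255,255)); S=np.array([540.6,-70.5,119]); v=np.array([-.0703,.9975,0])
n=[(r,int((m[r,300:336]>0).sum())) for r in range(49,280)]; b=[r for r,k in n if (k<=15 and r<150) or (k<=13 and r>200 and r<275)]; print(b)
e=[b[0],max(x for x in b if x<150),min(x for x in b if x>200),b[-1]]
z={**{i:125 for i in range(4)}}; print("clip edges along v",[((onz(w,[(317,r)],125)[0]-S)@v).round(1) for r in e],"tube ends",[((onz(w,[(317,r)],118)[0]-S)@v).round(1) for r in(48.5,279.5)])
a=cam("scene"); s=cam("side"); print(red(a)[:2],[x for x in red(s)]); print(rings(s,smax=38,n=3)[0])
from h import holes
g=w["frame"].mean(2)
for c in((633.2,62.3),(650.6,-187.2)):
    p=proj(w,[(c[0]+d,c[1],109) for d in(-25,-19,-17,17,19,25)]).round().astype(int); print(c,[int(g[y,x]) if 0<=y<400 and 0<=x<640 else None for x,y in p], p[0].tolist())
```

```text
[49, 73, 74, 75, 76, 77, 78, 79, 80, 81, 82, 83, 84, 85, 86, 87, 251, 252, 253, 254, 255, 256, 257, 258, 259, 260, 261, 262, 263]
clip edges along v [np.float64(141.8), np.float64(102.6), np.float64(-98.8), np.float64(-116.0)] tube ends [np.float64(143.6), np.float64(-144.4)]
[(195.7, 220.6, (191, 216, 10, 11)), (368.8, 131.3, (364, 120, 10, 24))] [(77.6, 290.3, (67, 272, 22, 38)), (272.5, 248.4, (266, 233, 13, 32)), (492.6, 11.5, (490, 4, 7, 18))]
[(415.8, 346.2, np.float64(-122.3), np.float64(-120.9), 0.74), (421.0, 268.2, np.float64(113.2), np.float64(111.6), 0.67), (433.5, 314.8, np.float64(-19.0), np.float64(-19.0), 0.3)]
(633.2, 62.3) [140, 131, 59, 152, 159, 230] [384, 65]
(650.6, -187.2) [240, 116, 66, 39, 35, 89] [373, 262]
```

```bash
python3 -c "
from workcell import bot
print(bot.job_done())"
```

```text
the job is handed in; nothing more can be done
None
```

I handed the job in at about 68 s on the clock: retaining rings are snapped on over both wheels that were there, the pliers are back upright in their block, and the guard bar is pressed home in both clips, centred to within about 1–2 mm by my measurement (no score came back).

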